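Chock the milling jars and hang up their keeper frames

TASK

Two or three steel milling jars lie on the sloping draining board, and only a wire keeper frame over each stops it from rolling down. First, with all three keepers left standing where they are, slide a rubber wedge chock, thin end first and square to the jar, up the board against the middle of the low side of each jar. When every jar is chocked, lift off all three keepers, also one over an empty place, and drape each astride the horizontal rail behind the board, upright and hanging free, so that the jars stay lying where they are, each resting against its chock; leave the sample pot, the rubber bung and the blue bottle alone.

Things in the scene. Friction and masses are not known exactly. Their poses are not given: they have to be found in the camera images.
- drain_board: white board, 170 mm deep (x), 350 wide (y), fixed. Frame level, at worktop height, turned in yaw only. Its flat top slopes 6 deg, rising to the frame's +x: height 22 mm + x*tan(6 deg), x from -100 to +62 mm. A lip 12 mm high, 8 mm thick stands on the low edge (x -108 to -100). Places for jars in a row along y at x = 0: y about -110, 0, +110 mm; one place may be empty
- hang_rail: fixed steel rail: straight round bar 12 mm thick along the frame's y, centre line 170 mm above the worktop, on two 12 mm posts at y = -138 and +138 mm. Origin on the worktop under the bar's middle, turned in yaw only
- rail_mid (a point): middle of the rail's bar, on its centre line; axes as hang_rail. Three keepers fit side by side, for instance at y = -78, 0 and +78 mm along it
- jar_0: lying steel milling jar, plain cylinder 48 mm in diameter, 90 mm long, 0.25 to 0.46 kg; rolls freely. Origin in its middle, axis = its own y (it turns about y as it rolls). It lies across the slope and leans lightly, with about 2 mm of play, on the low legs of its keeper. May be absent
- jar_1: lying steel milling jar, plain cylinder 48 mm in diameter, 90 mm long, 0.25 to 0.46 kg; rolls freely. Origin in its middle, axis = its own y (it turns about y as it rolls). It lies across the slope and leans lightly, with about 2 mm of play, on the low legs of its keeper. May be absent
- jar_2: lying steel milling jar, plain cylinder 48 mm in diameter, 90 mm long, 0.25 to 0.46 kg; rolls freely. Origin in its middle, axis = its own y (it turns about y as it rolls). It lies across the slope and leans lightly, with about 2 mm of play, on the low legs of its keeper. May be absent
- chock_0: black rubber wedge chock, 60 mm long (x), 34 wide (y), 0.15 kg; all alike. Origin in the middle of the flat underside, thin end at x = +30 mm. Top rises at 35 deg from 1.5 mm at the thin end to 12 mm at x = +15, then level. Grip block at the rear: x -30 to -6, 20 wide (y), up to z = 50 mm. Touching a jar square on one surface, its origin is 40 mm from the jar's axis along x
- chock_1: black rubber wedge chock, 60 mm long (x), 34 wide (y), 0.15 kg; all alike. Origin in the middle of the flat underside, thin end at x = +30 mm. Top rises at 35 deg from 1.5 mm at the thin end to 12 mm at x = +15, then level. Grip block at the rear: x -30 to -6, 20 wide (y), up to z = 50 mm. Touching a jar square on one surface, its origin is 40 mm from the jar's axis along x
- chock_2: black rubber wedge chock, 60 mm long (x), 34 wide (y), 0.15 kg; all alike. Origin in the middle of the flat underside, thin end at x = +30 mm. Top rises at 35 deg from 1.5 mm at the thin end to 12 mm at x = +15, then level. Grip block at the rear: x -30 to -6, 20 wide (y), up to z = 50 mm. Touching a jar square on one surface, its origin is 40 mm from the jar's axis along x
- keeper_0: keeper frame of 8 mm steel wire, 0.25 kg, astride a place on the board: two inverted V's (xz plane) at y = -29 and +29 mm, feet at x = -43, +43, z = 0, apexes at z = 100; uprights from there to a handle bar along y at z = 126. 50 mm free between the low legs for a chock. Origin between the feet; z tilts with the board. Hung astride the rail, its V's rest on it, handle 51 mm above the rail's centre line
- keeper_1: keeper frame of 8 mm steel wire, 0.25 kg, astride a place on the board: two inverted V's (xz plane) at y = -29 and +29 mm, feet at x = -43, +43, z = 0, apexes at z = 100; uprights from there to a handle bar along y at z = 126. 50 mm free between the low legs for a chock. Origin between the feet; z tilts with the board. Hung astride the rail, its V's rest on it, handle 51 mm above the rail's centre line
- keeper_2: keeper frame of 8 mm steel wire, 0.25 kg, astride a place on the board: two inverted V's (xz plane) at y = -29 and +29 mm, feet at x = -43, +43, z = 0, apexes at z = 100; uprights from there to a handle bar along y at z = 126. 50 mm free between the low legs for a chock. Origin between the feet; z tilts with the board. Hung astride the rail, its V's rest on it, handle 51 mm above the rail's centre line
- keeper_0_grip (a point): middle of this keeper's handle bar (8 mm round, 58 mm long between its uprights, along the keeper's y)
- keeper_1_grip (a point): middle of this keeper's handle bar (8 mm round, 58 mm long between its uprights, along the keeper's y)
- keeper_2_grip (a point): middle of this keeper's handle bar (8 mm round, 58 mm long between its uprights, along the keeper's y)
- sample_pot: small white pot with a red cap, 29 mm wide, 46 mm high, origin under its centre; leave alone
- rubber_bung: black stopper, 29 mm wide, 30 mm high, origin under its centre; leave alone
- blue_bottle: bottle with a blue cap, 68 mm wide, 128 mm high, origin under its centre; leave alone
Not all that is in view belongs to the job. Leave any yellow look-alike of the jar_2 alone.

How it is judged:
By the outcome, as a careful person would: the job done as asked, in the order asked, and still so for the second after the job is handed in, with the robot touching nothing.
Of jar_0, jar_1, jar_2 only 2 to 3 are there at a start; the rules pass over those that are not, and their reading is None.
At some moment in a run one of chock_0, chock_1, chock_2 may be knocked a few centimetres aside while the robot is not near it.
It also fails if it takes over 210 s, if anything falls off the work surface, if the arm or the gripper's body presses on something with over 40 N, if the wrist force passes 120 N, or if a joint passes its speed limit or range.

ROBOT

A 7-joint arm with a two-finger parallel gripper is mounted at the origin on a cart in front of the work surface, level with it; the furniture and walls round the work are solid. World frame = base frame: x ahead of the robot, y to its left, z up, the work surface at z = 0. Lengths are in m, angles in rad, forces in N, time in s.
With the tool pointing down it reaches from about 0.35 to 0.9 m from the base axis. Payload 8.1 kg.
Tool frame: the origin (TCP) lies midway between the tips of the shut fingers; the grasp point (between the pads) lies 19 mm behind it; z points along the fingers, y is the line along which they close (so a half turn about z gives the same grasp; the last joint's range is limited). The gripper opens to 92 mm and grips with 3 to 60 N. Pads are 19 mm wide; open, the fingers measure 130 mm over their backs; the gripper's body (75 mm by 190 mm) begins 47 mm behind the grasp point.
Start: joints at [-1.382, 0.434, 0.025, 1.573, -0.012, 1.134, -0.075], TCP at [0.18, 0.599, 0.227] pointing down, gripper open.
Joint ranges: [-2.62, 2.62], [-0.44, 2.09], [-1.27, 1.32], [0.08, 2.57], [-1.32, 4.46], [0.12, 2], [-2.74, 2.74]. Speed limits (rad/s): [2.22, 2.22, 3.01, 3.01, 3.14, 3.14, 3.14].

INTERFACE

Orientations are given as a rotation vector (axis times angle).
In Python, from cell import arm gives the robot as it stands.
- The arm moves only by the tool send_rows, never from a script. Its argument "increments" is a list of rows, each a list of 3 entries, a list of its own where there are three numbers: the finger opening in cm, from 0 to 9.18, then the shift along the tool's x, y, z in cm, then the turn, a rotation vector about the tool's x, y, z in rad. A call has 1 to 5 rows; each row shifts and turns the commanded pose from where the row before left it, along the tool's axes as they then stand; what a row does not reach is not made up. A row lasts 1/10 s, in which the tool goes at most 50 mm and 8.59 degrees, less where a joint would pass 70% of its speed; a pose out of reach is approached as far as the arm can. A call is refused whole if a number of a shift passes 5 or a number of a turn 0.15, either way. A call with a gripper value outside its range is refused whole. The fingers move at their own pace and stop on an object; "force" is the grip in N (left out, the last holds). Time passes only in rows, so rows that do not move let the fingers close. It gives the time, the measured TCP pose, the force, the opening and the grip force at its end, in the units of the state.
- arm.observe(): the state, without advancing time (a new reading comes with each control period).
- arm.get_image(name): name is "side" or "top" or "wrist"; returns the picture (420x560x3 uint8, red, green, blue); there is no depth.
- arm.camera_params(name): a dict with "camera_matrix" (3x3 intrinsics, pixels), "R" (3x3) and "t" (3): a world point X has camera coordinates R X + t. Camera axes: x right, y down, z forward; pixel columns grow to the right and rows downward; lengths in m; the calibration is good to about 2 mm. A picture is of the moment at which its call begins: read the wrist's pose just before it. camera_params takes no time and is no camera call; for the wrist camera it gives the pose at the moment of the call.
- arm.sign_off(): hands the job in; it is judged then, once.
The state is a dict: "clock": time; "joints": joint angles; "dq": joint speeds; "joint_efforts": joint torques, N m; "position": TCP position; "ee_rot": TCP orientation; "force": force on the tool from outside, world axes, zero at the start; "ft_torque": the same for the moment, N m; "width": opening from 0.0 (shut) to 1.0 (fully open); "gripper_force": force on a finger pad.
Only numpy, scipy, OpenCV 4.12 (cv2) and the standard library are available. Lean on these libraries where they do the work, as an engineer would, in place of code of your own. Each camera call takes 0.05 s, during which the arm holds its last target. There are 200 camera calls.

## Working session

There is one attempt and no reset: what is moved stays moved. The work goes in short steps, Python scripts to look and compute and a tool call to move; the robot and the scene stay as the last step left them, time stands still between calls to the robot, and variables do not carry over. Pictures are saved under pics/ and viewed, at most 14 in all, crops included, and the job is handed in when it is done.

Besides the shell and the picture viewer there is one more tool, called after ">>>" by a JSON object that holds its "name" and its "arguments". send_rows: Moves the arm, as the interface text tells. Its arguments: {"type":"object","properties":{"increments":{"type":"array"},"force":{"type":"number"}},"required":["increments"]}

```bash
mkdir -p pics; ls; python3 - <<'E'
from cell import arm
import cv2,numpy as np
s=arm.observe();print(s)
for n in("side","top"):
    im=arm.get_image(n);cv2.imwrite(f"pics/{n}0.png",cv2.cvtColor(im,cv2.COLOR_RGB2BGR))
    p=arm.camera_params(n);print(n,p)
E
```

```text
pics
{'clock': 0.0, 'joints': array([-1.38158343,  0.435213  ,  0.02497347,  1.5741088 , -0.01160681,
        1.13397541, -0.07509741]), 'dq': array([ 0.00183383,  0.0001853 , -0.00108677,  0.00010783, -0.0006161 ,
       -0.00216746, -0.00048509]), 'joint_efforts': array([ 1.08860909e-04, -6.67864394e+01,  9.85373519e-01, -3.14445877e+01,
       -6.03921711e-02,  4.33522963e-02,  1.81275191e-04]), 'position': array([0.17971176, 0.59807245, 0.22594664]), 'ee_rot': array([-4.56850361e-01, -3.10810397e+00,  2.44530011e-03]), 'force': array([-0.58992729, -0.76815511,  0.37017256]), 'ft_torque': array([ 0.02761821,  0.02073788, -0.05350332]), 'gripper_force': 0.0, 'width': 1.0021282513008307}
side {'camera_matrix': array([[474.98302567,   0.        , 274.68136894],
       [  0.        , 474.98302567, 206.95781068],
       [  0.        ,   0.        ,   1.        ]]), 'R': array([[-0.88053425, -0.47398163,  0.00092463],
       [-0.21722238,  0.40180715, -0.88958724],
       [ 0.42127649, -0.78351288, -0.45676438]]), 't': array([0.65786547, 0.14178464, 0.89900117])}
top {'camera_matrix': array([[450.16015731,   0.        , 281.65437732],
       [  0.        , 450.16015731, 204.54051557],
       [  0.        ,   0.        ,   1.        ]]), 'R': array([[-0.00982473, -0.99940955,  0.0329244 ],
       [-0.99118279,  0.00538235, -0.13239227],
       [ 0.13213689, -0.03393482, -0.99065043]]), 't': array([0.24884195, 0.61729296, 1.05500959])}
```

View pics/top0.png

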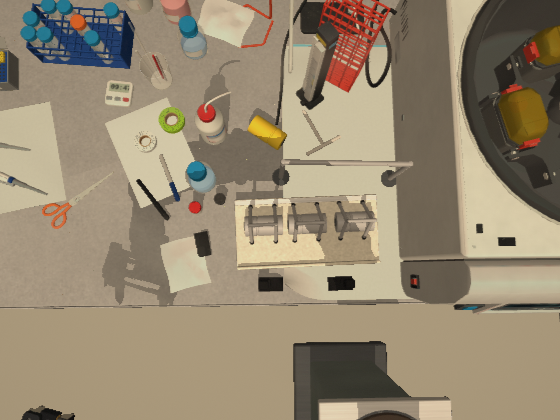

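View pics/side0.png

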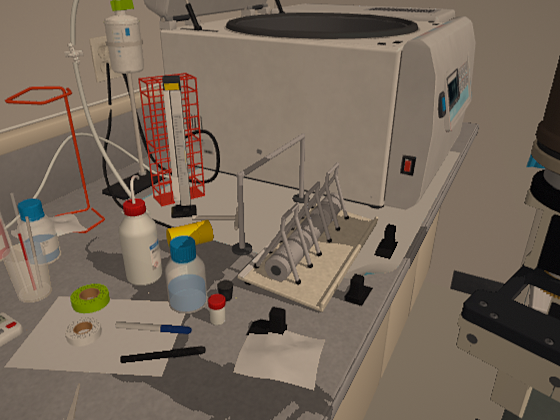

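```bash
cat > h.py <<'E'
import numpy as np,cv2
from scipy.spatial.transform import Rotation as Ro
from cell import arm
def P(n,cp=None):
    p=cp or arm.camera_params(n);return p["camera_matrix"],np.array(p["R"]),np.array(p["t"])
def px2w(cam,u,v,z):
    K,R,t=cam;d=R.T@np.linalg.inv(K)@[u,v,1];c=-R.T@t
    return c+d*(z-c[2])/d[2]
def w2px(cam,X):
    K,R,t=cam;q=(K@(R@np.asarray(X,float).T+t[:,None])).T
    return q[:,:2]/q[:,2:]
def tri(pts):  # [(cam,u,v)..]
    A=[];b=[]
    for (K,R,t),u,v in pts:
        d=R.T@np.linalg.inv(K)@[u,v,1];d/=np.linalg.norm(d);M=np.eye(3)-np.outer(d,d);A.append(M);b.append(M@(-R.T@t))
    return np.linalg.solve(sum(A),sum(b))
def snap(n,f,crop=None,scale=1):
    cp=P(n);im=cv2.cvtColor(arm.get_image(n),cv2.COLOR_RGB2BGR);np.savez(f"pics/{f}.npz",im=im,K=cp[0],R=cp[1],t=cp[2])
    if crop: a,b,c,d=crop;im=im[b:d,a:c]
    cv2.imwrite(f"pics/{f}.png",cv2.resize(im,None,fx=scale,fy=scale,interpolation=cv2.INTER_CUBIC))
    return cp
def tool(dw,s=None):  # world displacement (m) -> tool cm
    s=s or arm.observe();return Ro.from_rotvec(s["ee_rot"]).inv().apply(dw)*100
def move(target,yaw):
    """print tool-frame total shift (cm) and turn; tool down with tool y at world yaw (mod pi)"""
    s=arm.observe();R=Ro.from_rotvec(s["ee_rot"]);best=None
    for k in(0,np.pi):
        y=np.array([np.cos(yaw+k),np.sin(yaw+k),0]);z=np.array([0,0,-1.]);x=np.cross(y,z)
        T=Ro.from_matrix(np.c_[x,y,z]);r=(R.inv()*T).as_rotvec()
        if best is None or np.linalg.norm(r)<np.linalg.norm(best):best=r
    print("shift cm",np.round(R.inv().apply(np.array(target)-s["position"])*100,2),"turn",np.round(best,3),"pos",np.round(s["position"],4),"t",s["clock"],"q7",np.round(s["joints"][6],2))
E
python3 - <<'E'
from h import *
im=cv2.imread("pics/top0.png")[150:300,180:430]
cv2.imwrite("pics/topc.png",cv2.resize(im,None,fx=3.2,fy=3.2,interpolation=cv2.INTER_CUBIC))
c=P("top");
for u,v in [(270,284),(341,283),(203,243),(236,198),(378,195),(380,264),(236,268)]:print(u,v,px2w(c,u,v,0.02))
print(px2w(c,283,162,.17),px2w(c,411,165,.17))
E
```

```text
270 284 [0.42880806 0.27347628 0.02      ]
341 283 [0.42926753 0.1018487  0.02      ]
203 243 [0.52849957 0.43506223 0.02      ]
236 198 [0.63827844 0.35575647 0.02      ]
378 195 [0.64408338 0.00342615 0.02      ]
380 264 [0.47386841 0.00504833 0.02      ]
236 268 [0.46773442 0.35514828 0.02      ]
[0.69388606 0.24486697 0.17      ] [ 0.68660467 -0.03346986  0.17      ]
```

View pics/topc.png

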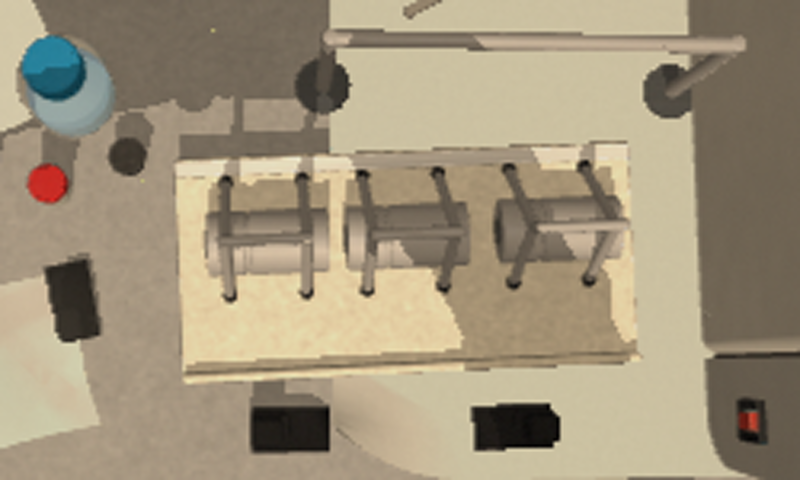

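```bash
python3 - <<'E'
from h import *
c=P("top");s=P("side")
f=lambda u,v:(u/3.2+180,v/3.2+150)
for n,u,v,z in [("HL",178,160,.0285),("HR",628,145,.0285),("LR",638,357,.023),("LL",184,380,.023)]:
    print(n,px2w(c,*f(u,v),z))
for n,u,v,z in [("hA0",222,240,.148),("hA1",310,238,.148),("hB0",370,233,.148),("hB1",462,232,.148),("hC0",538,229,.148),("hC1",625,226,.148),
  ("fA0",231,297,.0175),("fA1",307,294,.0175),("fB0",368,292,.0175),("fB1",445,288,.0175),("fC0",514,284,.0175),("fC1",590,280,.0175),
  ("uA0",226,181,.0265),("uA1",302,177,.0265),("uB0",362,174,.0265),("uB1",438,172,.0265),("uC0",510,168,.0265),("uC1",584,165,.0265),
  ("rail L",328,38,.17),("rail R",742,45,.17)]:
    print(n,np.round(px2w(c,*f(u,v),z),4))
print("centrifuge",px2w(s,383,207,0),px2w(c,398,225,0),px2w(c,398,225,0.15))
e=arm.observe();print(Ro.from_rotvec(e["ee_rot"]).as_matrix().round(3)); move([.48,.2,.36],0);move([.48,.2,.36],np.pi/2)
w=arm.camera_params("wrist");R=np.array(w["R"]);C=-R.T@w["t"];T=Ro.from_rotvec(e["ee_rot"]);print(w["camera_matrix"],"cam in tool",T.inv().apply(C-e["position"]),"cam axes in tool\n",(T.inv().as_matrix()@R.T).round(3))
E
```

```text
HL [0.63208662 0.35607414 0.0285    ]
HR [0.64201457 0.00995842 0.0285    ]
LR [0.47976434 0.00710553 0.023     ]
LL [0.46593274 0.3513451  0.023     ]
hA0 [0.5602 0.3181 0.148 ]
hA1 [0.5611 0.2587 0.148 ]
hB0 [0.5642 0.218  0.148 ]
hB1 [0.5645 0.1555 0.148 ]
hC0 [0.5662 0.1036 0.148 ]
hC1 [0.5679 0.0439 0.148 ]
fA0 [0.5281 0.3162 0.0175]
fA1 [0.5299 0.2583 0.0175]
fB0 [0.531  0.2117 0.0175]
fB1 [0.5336 0.1526 0.0175]
fC0 [0.5363 0.0994 0.0175]
fC1 [0.5389 0.0406 0.0175]
uA0 [0.616  0.3196 0.0265]
uA1 [0.6188 0.2616 0.0265]
uB0 [0.6208 0.2156 0.0265]
uB1 [0.6221 0.1572 0.0265]
uC0 [0.6249 0.1016 0.0265]
uC1 [0.6269 0.0442 0.0265]
rail L [0.6942 0.2459 0.17  ]
rail R [ 0.6887 -0.0355  0.17  ]
centrifuge [ 0.4901886  -0.08760525  0.        ] [ 0.57060585 -0.04938459  0.        ] [ 0.55777151 -0.00506101  0.15      ]
[[-0.958  0.288 -0.   ]
 [ 0.288  0.958 -0.001]
 [-0.    -0.001 -1.   ]]
shift cm [-40.21 -29.51 -13.35] turn [-1.000e-03  1.000e-03  1.279e+00] pos [0.1798 0.5981 0.226 ] t 0.1 q7 -0.08
shift cm [-40.21 -29.51 -13.35] turn [-0.001 -0.    -0.292] pos [0.1798 0.5981 0.226 ] t 0.1 q7 -0.08
[[290.53384443   0.         283.91925292]
 [  0.         290.53384443 207.3131483 ]
 [  0.           0.           1.        ]] cam in tool [ 0.07244529 -0.00135631 -0.15757056] cam axes in tool
 [[-0.    -0.962 -0.273]
 [ 1.    -0.    -0.   ]
 [ 0.    -0.273  0.962]]
```

>>> {"name": "send_rows", "arguments": {"increments": [[9.18, [-3.45, -3.12, 0], [0, 0, 0]], [9.18, [-3.45, -3.12, 0], [0, 0, 0]], [9.18, [-3.45, -3.12, 0], [0, 0, 0]], [9.18, [-3.45, -3.12, 0], [0, 0, 0]], [9.18, [-3.45, -3.12, 0], [0, 0, 0]]]}}

```text
clock: 0.6
position: [0.3007, 0.3976, 0.2265]
ee_rot: [-0.457, -3.108, 0.001]
force: [0.8, 1.1, 0.0]
width: 1.0
gripper_force: 0.0
```

>>> {"name": "send_rows", "arguments": {"increments": [[9.18, [-3.45, -3.12, 0], [0, 0, 0]], [9.18, [-3.45, -3.12, 0], [0, 0, 0]], [9.18, [-3.45, -3.12, 0], [0, 0, 0]], [9.18, [-3.45, -3.12, 0], [0, 0, 0]], [9.18, [-3.45, -3.12, 0], [0, 0, 0]]]}}

```text
clock: 1.1
position: [0.4209, 0.1987, 0.2267]
ee_rot: [-0.457, -3.108, -0.0]
force: [1.1, 1.2, 0.0]
width: 1.001
gripper_force: 0.0
```

>>> {"name": "send_rows", "arguments": {"increments": [[9.18, [0, 0, 0], [0, 0, -0.146]], [9.18, [0, 0, 0], [0, 0, -0.146]], [9.18, [0, 0, 0], [0, 0, 0]], [9.18, [0, 0, 0], [0, 0, 0]]]}}

```text
clock: 1.5
position: [0.4203, 0.2005, 0.2266]
ee_rot: [-0.006, -3.141, 0.0]
force: [-0.3, 0.4, 0.2]
width: 1.0
gripper_force: 0.0
```

```bash
python3 - <<'E'
from h import *
move([.42,.2,.22],np.pi/2)
snap("wrist","w1",None,1.42)
E
```

```text
shift cm [ 0.03 -0.05  0.66] turn [-0.    -0.    -0.004] pos [0.4203 0.2005 0.2266] t 1.5 q7 1.05
```

View pics/w1.png

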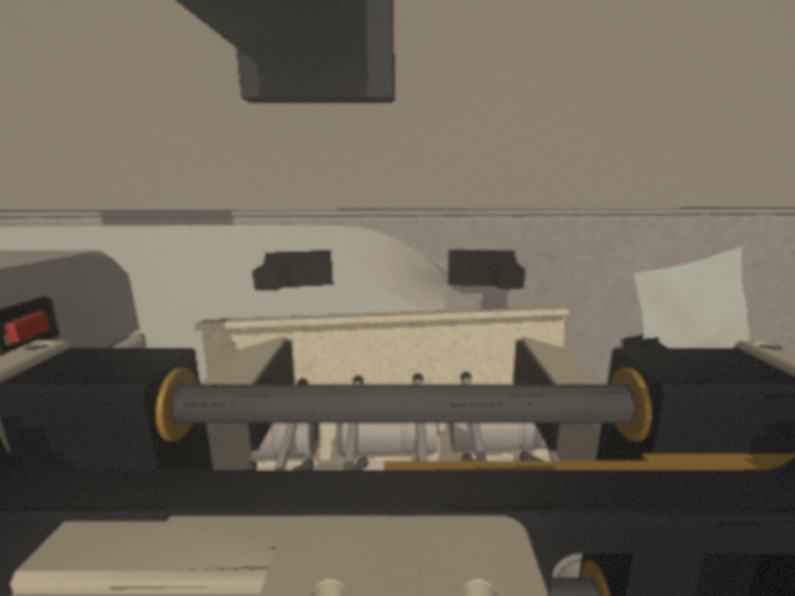

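```bash
python3 - <<'E'
from h import *
w=cv2.imread("pics/w1.png");w=cv2.resize(np.load("pics/w1.npz")["im"],None,fx=1,fy=1)
t=cv2.imread("pics/top0.png");s=cv2.imread("pics/side0.png")
def cr(im,u,v,n=30):
    x=im[v-n:v+n,u-n:u+n].astype(float)/255
    return cv2.resize((255*x**0.5).astype(np.uint8),(260,260),interpolation=cv2.INTER_CUBIC)
a=np.hstack([cr(w,206,190),cr(w,342,190),cr(t,203,243)])
b=np.hstack([cr(s,387,240),cr(s,357,290),cr(s,268,322)])
cv2.imwrite("pics/m1.png",np.vstack([a,b]))
E
```

```text
(no output)
```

View pics/m1.png

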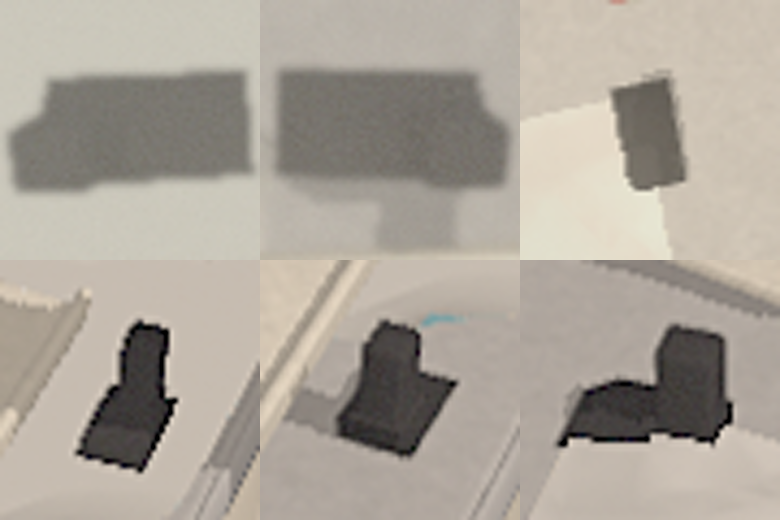

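```bash
cat > fit.py <<'E'
from h import *
from scipy.optimize import minimize
def prism(poly,y): return np.array([[x,s*y,z] for x,z in poly for s in(-1,1)])/1000
PARTS=[prism([(-30,0),(30,0),(30,1.5),(15,12),(-30,12)],17),prism([(-30,0),(-30,50),(-6,50),(-6,0)],10)]
def sil(cam,p,shape,S=4):
    c,s=np.cos(p[2]),np.sin(p[2]);R=np.array([[c,-s,0],[s,c,0],[0,0,1]]);m=np.zeros(shape,np.uint8)
    for q in PARTS:
        u=w2px(cam,q@R.T+[p[0],p[1],0]);cv2.fillConvexPoly(m,cv2.convexHull(np.round(u*16).astype(np.int32)),255,shift=4)
    return m
def fit(views,p0,th=60,n=38):
    """views [(cam,im)]"""
    def cost(p):
        p=np.array(p)*[.001,.001,.01];L=0
        for cam,im in views:
            u,v=w2px(cam,np.array([[p0[0],p0[1],.015]]))[0].astype(int);sl=np.s_[v-n:v+n,u-n:u+n]
            a=cv2.resize(sil(cam,p,im.shape[:2])[sl],None,fx=1,fy=1)/255.;b=(im[sl].max(2)<th)*1.
            a=cv2.GaussianBlur(a,(0,0),1.5);b=cv2.GaussianBlur(b,(0,0),1.5);L+=((a-b)**2).sum()
        return L
    x0=np.array(p0)/[.001,.001,.01];best=None
    for d in(0,12,-12):
        for e in (0,8,-8):
            r=minimize(cost,x0+[e,e*.5,d],method="Nelder-Mead",options=dict(initial_simplex=(x0+[e,e*.5,d])+np.array([[0,0,0],[8,0,0],[0,8,0],[0,0,12]])))
            if best is None or r.fun<best.fun:best=r
    return np.round(best.x*[.001,.001,.01],4),best.fun
def load(f): z=np.load(f"pics/{f}.npz");return (z["K"],z["R"],z["t"]),z["im"]
E
python3 - <<'E'
from fit import *
T=(P("top"),cv2.imread("pics/top0.png"));S=(P("side"),cv2.imread("pics/side0.png"));W=load("w1")
for nm,p in [("c",(.425,.10,np.pi/2)),("l",(.425,.27,-np.pi/2)),("far",(.53,.43,.17))]:
    vs=dict(top=[T],side=[S],ts=[T,S]); 
    if nm!="far":vs["w"]=[W]
    for k,v in vs.items():
        for th in((45,) if k!="w" else (70,)): print(nm,k,fit(v,p,th))
print([int(W[1][y,x].max()) for y,x in((190,206),(190,342),(170,270))],S[1][322,275],T[1][243,203])
E
```

```text
c top (array([0.4285, 0.1032, 1.5488]), np.float64(23.89043907274931))
c side (array([0.426 , 0.1016, 1.6951]), np.float64(96.25975377504052))
c ts (array([0.4272, 0.1029, 1.6215]), np.float64(126.11611254321184))
c w (array([0.4288, 0.1027, 1.5694]), np.float64(192.85618092182122))
l top (array([ 0.4289,  0.2706, -1.5744]), np.float64(12.11116392838931))
l side (array([ 0.4289,  0.2731, -1.4791]), np.float64(155.75481185365004))
l ts (array([ 0.4283,  0.2725, -1.4868]), np.float64(175.62864396106))
l w (array([ 0.4286,  0.2703, -1.5673]), np.float64(123.05737655857229))
far top (array([0.5482, 0.4388, 0.7848]), np.float64(207.81147123459698))
far side (array([0.5295, 0.432 , 0.4375]), np.float64(239.89884448399079))
far ts (array([0.5296, 0.4321, 0.4399]), np.float64(474.1288755613392))
[60, 55, 160] [16 16 17] [35 41 47]
```

>>> {"name": "send_rows", "arguments": {"increments": [[4, [0, 0, 0], [0, 0, 0.143]], [4, [0, 0, 0], [0, 0, 0.143]], [4, [0, 0, 0], [0, 0, 0.143]], [4, [0, 0, 0], [0, 0, 0.143]], [4, [0, 0, 0], [0, 0, 0.143]]], "force": 25}}

```text
clock: 2.05
position: [0.4202, 0.2009, 0.2267]
ee_rot: [-1.111, -2.938, 0.0]
force: [0.7, 0.2, 0.2]
width: 0.614
gripper_force: 0.0
```

>>> {"name": "send_rows", "arguments": {"increments": [[4, [0, 0, 0], [0, 0, 0.143]], [4, [0, 0, 0], [0, 0, 0.143]], [4, [0, 0, 0], [0, 0, 0.143]], [4, [0, 0, 0], [0, 0, 0.143]], [4, [0, 0, 0], [0, 0, 0.143]]]}}

```text
clock: 2.55
position: [0.4202, 0.2009, 0.2267]
ee_rot: [-2.069, -2.364, 0.0]
force: [-0.2, 0.4, -0.3]
width: 0.435
gripper_force: 0.0
```

>>> {"name": "send_rows", "arguments": {"increments": [[4, [-2.9, 0.2, 3.5], [0, 0, 0.143]], [4, [-2.9, 0.2, 3.5], [0, 0, 0]], [4, [-2.9, 0.2, 3.5], [0, 0, 0]], [4, [-2.9, 0.2, 3.5], [0, 0, 0]], [4, [0, 0, 0], [0, 0, 0]]]}}

```text
clock: 3.05
position: [0.4296, 0.0807, 0.0835]
ee_rot: [-2.231, -2.21, 0.011]
force: [-0.0, 0.4, -0.4]
width: 0.438
gripper_force: 0.0
```

```bash
cat >> h.py <<'E'
def RT(yaw,tilt=0):
    """tool frame: tool y at world yaw; tilt: rises to board +x (perp. to tool y), top leaning to -x"""
    y=np.array([np.cos(yaw),np.sin(yaw),0]);z=np.array([0,0,-1.]);T=Ro.from_matrix(np.c_[np.cross(y,z),y,z]);return T
def plan(target,T):
    s=arm.observe();R=Ro.from_rotvec(s["ee_rot"]);r=(R.inv()*T).as_rotvec()
    print("turn",r.round(3),"then shift",(T.inv().apply(np.array(target)-s["position"])*100).round(2),"| pos",s["position"].round(4),"t",round(s["clock"],2),"q7",s["joints"][6].round(2),"F",s["force"].round(1),"w",round(s["width"]*9.18,2))
E
python3 - <<'E'
from fit import *
plan([.4288,.085,.019],RT(0))
T=(P("top"),cv2.imread("pics/top0.png"));S=(P("side"),cv2.imread("pics/side0.png"))
for v in([T],[S]):
  for th in (60,75) if v[0] is T else (30,45): print(th,fit(v,(.527,.435,.17),th,24))
c=T[0];f=lambda u,v:(u/3.2+180,v/3.2+150)
for n,a,b,v in(("A",207,328,241),("B",345,470,237),("C",497,622,231)): print(n,px2w(c,*f(a,v),.0455),px2w(c,*f(b,v),.0455))
E
```

```text
turn [-0.006  0.004 -0.01 ] then shift [ 0.43 -0.08  6.45] | pos [0.4296 0.0807 0.0835] t 3.05 q7 -0.08 F [-0.   0.4 -0.4] w 4.02
60 (array([0.5272, 0.438 , 0.2221]), np.float64(23.165619036908883))
75 (array([0.5296, 0.4381, 0.2149]), np.float64(17.548782682243587))
30 (array([0.5294, 0.432 , 0.4413]), np.float64(197.33341443136723))
45 (array([0.5297, 0.4322, 0.434 ]), np.float64(188.70508391722606))
A [0.56852814 0.33312709 0.0455    ] [0.56789938 0.24288133 0.0455    ]
B [0.57081081 0.2301271  0.0455    ] [0.57016547 0.13626248 0.0455    ]
C [0.57454516 0.11580063 0.0455    ] [0.57390798 0.02122374 0.0455    ]
```

>>> {"name": "send_rows", "arguments": {"increments": [[4, [0.22, -0.04, 3.2], [0, 0, -0.01]], [4, [0.22, -0.04, 3.2], [0, 0, 0]], [0, [0, 0, 0], [0, 0, 0]], [0, [0, 0, 0], [0, 0, 0]], [0, [0, 0, 0], [0, 0, 0]]], "force": 25}}

```text
clock: 3.55
position: [0.432, 0.0899, 0.0241]
ee_rot: [2.213, 2.23, 0.002]
force: [-0.7, -1.9, -1.8]
width: 0.223
gripper_force: 2.6
```

>>> {"name": "send_rows", "arguments": {"increments": [[0, [0, 0, 0], [0, 0, 0]], [0, [0, 0, 0], [0, 0, 0]]]}}

```text
clock: 3.75
position: [0.4324, 0.0898, 0.0238]
ee_rot: [2.212, 2.229, 0.003]
force: [-2.1, 0.3, 9.0]
width: 0.213
gripper_force: 25.0
```

```bash
python3 - <<'E'
from h import *
plan([.4288,.085,.019],RT(0))
snap("side","s2");snap("top","t2")
a=cv2.imread("pics/s2.png")[200:340,240:430];b=cv2.imread("pics/t2.png")[150:290,180:370+20]
g=lambda x:cv2.resize(x,(560,420) if 0 else (400,300),interpolation=cv2.INTER_CUBIC)
cv2.imwrite("pics/m2.png",np.hstack([g(a),g(b)]))
E
```

```text
turn [ 0.002 -0.001  0.008] then shift [-0.48 -0.36  0.48] | pos [0.4324 0.0898 0.0238] t 3.75 q7 0.01 F [-2.1  0.3  9. ] w 1.96
```

View pics/m2.png

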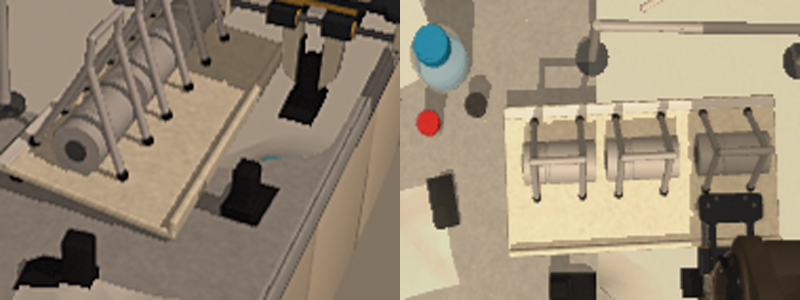

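>>> {"name": "send_rows", "arguments": {"increments": [[0, [0, 0, -2.5], [0, 0, 0]], [0, [0, 0, -2.5], [0, 0, 0]], [0, [0, 0, 0], [0, 0, 0.14]], [0, [0, 0, 0], [0, 0, 0.14]], [0, [0, 0, 0], [0, 0, 0.14]]]}}

```text
clock: 4.35
position: [0.4318, 0.0897, 0.0735]
ee_rot: [-2.634, -1.712, -0.003]
force: [0.4, -0.8, -1.3]
width: 0.219
gripper_force: 25.0
```

>>> {"name": "send_rows", "arguments": {"increments": [[0, [0, 0, 0], [0, 0, 0.14]], [0, [0, 0, 0], [0, 0, 0.14]], [0, [0, 0, 0], [0, 0, 0.14]], [0, [0, 0, 0], [0, 0, 0.14]], [0, [0, 0, 0], [0, 0, 0.14]]]}}

```text
clock: 4.85
position: [0.4316, 0.0897, 0.0732]
ee_rot: [-3.061, -0.705, -0.001]
force: [-0.2, 1.0, -1.4]
width: 0.215
gripper_force: 25.0
```

>>> {"name": "send_rows", "arguments": {"increments": [[0, [0, 0, 0], [0, 0, 0.14]], [0, [0, 0, 0], [0, 0, 0.14]], [0, [0, 0, 0], [0, 0, 0.13]], [0, [0, 0, 0], [0, 0, 0]], [0, [0, 0, 0], [0, 0, 0]]]}}

```text
clock: 5.35
position: [0.4315, 0.0896, 0.073]
ee_rot: [-3.14, -0.083, -0.0]
force: [0.2, 0.4, -1.6]
width: 0.217
gripper_force: 25.0
```

```bash
cat >> h.py <<'E'
PSI=.04; BO=np.array([.577,.184])   # board yaw, origin
T6=np.radians(6); RB=Ro.from_euler("z",PSI)*Ro.from_euler("y",-T6)
def surf(s,yb,h=0):  # slope coords (m) -> world
    return np.array([BO[0],BO[1],.022])+RB.apply([s,yb,h])
def yb_of(x,y): return (-(x-BO[0])*np.sin(PSI)+(y-BO[1])*np.cos(PSI))
def ctool(s,yb,h,d,zh,sign):
    """tool pose for chock origin at slope (s,yb), h above; TCP at chock x=d,z=zh; sign=+1: tool x=chock x"""
    M=RB.as_matrix();T=Ro.from_matrix(np.c_[sign*M[:,0],-sign*M[:,1],-M[:,2]])
    return surf(s,yb,h)+RB.apply([d,0,zh]),T
E
python3 - <<'E'
from h import *
for p in((.573,.289),(.5769,.184),(.5817,.0715),(.568,.288),(.5705,.1832),(.574,.0695)):print(round(yb_of(*p),4))
for h in(.03,.0015):plan(*ctool(-.06,yb_of(.578,.071),h,-.013,.0238,1))
E
```

```text
0.1051
0.0
-0.1126
0.1043
-0.0005
-0.1143
turn [-0.001  0.104  0.013] then shift [7.   2.45 1.25] | pos [0.4315 0.0896 0.073 ] t 5.35 q7 -1.24 F [ 0.2  0.4 -1.6] w 1.99
turn [-0.001  0.104  0.013] then shift [7.   2.45 4.1 ] | pos [0.4315 0.0896 0.073 ] t 5.35 q7 -1.24 F [ 0.2  0.4 -1.6] w 1.99
```

>>> {"name": "send_rows", "arguments": {"increments": [[0, [0, 0, -1], [0, 0.104, 0.013]], [0, [3.5, 1.22, 1], [0, 0, 0]], [0, [3.5, 1.23, 0], [0, 0, 0]], [0, [0, 0, 1.2], [0, 0, 0]], [0, [0, 0, 0], [0, 0, 0]]]}}

```text
clock: 5.85
position: [0.5044, 0.067, 0.0676]
ee_rot: [-3.135, -0.059, -0.162]
force: [-1.2, -0.3, -0.9]
width: 0.215
gripper_force: 25.0
```

```bash
python3 - <<'E'
from h import *
plan(*ctool(-.06,-.113,.0015,-.013,.0238,1))
snap("side","s3");snap("top","t3")
a=cv2.imread("pics/s3.png")[170:290,280:440];b=cv2.imread("pics/t3.png")[190:290,260:393]
g=lambda x:cv2.resize(x,(400,300),interpolation=cv2.INTER_CUBIC)
cv2.imwrite("pics/m3.png",np.hstack([g(a),g(b)]))
E
```

```text
turn [-0.     0.001 -0.002] then shift [-0.1  -0.1   2.81] | pos [0.5044 0.067  0.0676] t 5.85 q7 -1.14 F [-1.2 -0.3 -0.9] w 1.97
```

View pics/m3.png

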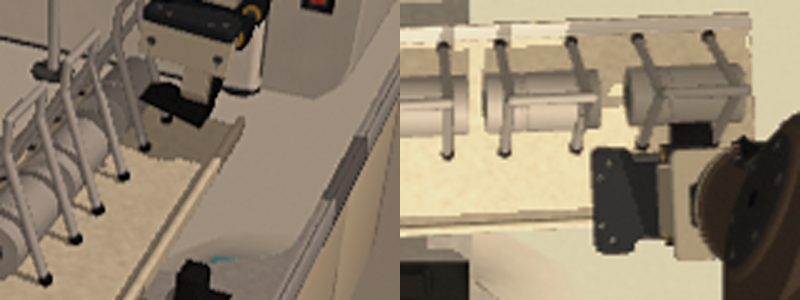

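>>> {"name": "send_rows", "arguments": {"increments": [[0, [-0.1, -0.1, 1.4], [0, 0, 0]], [0, [0, 0, 1.2], [0, 0, 0]], [0, [0, 0, 0.2], [0, 0, 0]], [0, [0, 0, 0], [0, 0, 0]], [0, [0, 0, 0], [0, 0, 0]]]}}

```text
clock: 6.45
position: [0.5059, 0.0684, 0.0406]
ee_rot: [-3.134, -0.056, -0.163]
force: [-2.4, -2.2, 1.2]
width: 0.217
gripper_force: 25.0
```

```bash
python3 - <<'E'
from h import *
plan(*ctool(-.06,-.113,0,-.013,.0238,1))
E
```

```text
turn [-0.     0.001 -0.004] then shift [0.03 0.04 0.26] | pos [0.5059 0.0684 0.0406] t 6.45 q7 -1.09 F [-2.4 -2.2  1.2] w 1.99
```

>>> {"name": "send_rows", "arguments": {"increments": [[0, [0, 0, 0.12], [0, 0, 0]], [0, [0, 0, 0], [0, 0, 0]], [0, [0, 0, 0], [0, 0, 0]]]}}

```text
clock: 6.75
position: [0.5062, 0.0686, 0.0392]
ee_rot: [-3.134, -0.056, -0.163]
force: [-4.1, -2.9, 3.9]
width: 0.217
gripper_force: 25.0
```

>>> {"name": "send_rows", "arguments": {"increments": [[0, [0, 0, 0.1], [0, 0, 0]], [0, [0, 0, 0], [0, 0, 0]], [0, [0, 0, 0], [0, 0, 0]]]}}

```text
clock: 7.05
position: [0.5064, 0.0686, 0.038]
ee_rot: [-3.134, -0.056, -0.163]
force: [-4.5, -4.0, 3.9]
width: 0.216
gripper_force: 25.0
```

>>> {"name": "send_rows", "arguments": {"increments": [[0, [0, 0, 0.08], [0, 0, 0]], [0, [0, 0, 0], [0, 0, 0]], [0, [0, 0, 0], [0, 0, 0]]]}}

```text
clock: 7.35
position: [0.5063, 0.0686, 0.0376]
ee_rot: [-3.134, -0.056, -0.163]
force: [-7.1, -2.7, 15.4]
width: 0.214
gripper_force: 25.0
```

>>> {"name": "send_rows", "arguments": {"increments": [[0, [0, 0, -0.07], [0, 0, 0]], [0, [0.4, 0, 0], [0, 0, 0]], [0, [0.3, 0, 0], [0, 0, 0]], [0, [0, 0, 0], [0, 0, 0]]]}}

```text
clock: 7.75
position: [0.514, 0.0691, 0.0387]
ee_rot: [-3.134, -0.056, -0.164]
force: [-3.7, -1.5, 3.6]
width: 0.215
gripper_force: 25.0
```

>>> {"name": "send_rows", "arguments": {"increments": [[0, [0.4, 0, 0], [0, 0, 0]], [0, [0, 0, 0], [0, 0, 0]], [0, [0, 0, 0], [0, 0, 0]]]}}

```text
clock: 8.05
position: [0.5173, 0.0692, 0.0389]
ee_rot: [-3.134, -0.056, -0.163]
force: [-3.1, -0.9, 2.5]
width: 0.218
gripper_force: 25.0
```

>>> {"name": "send_rows", "arguments": {"increments": [[0, [0.25, 0, 0], [0, 0, 0]], [0, [0, 0, 0], [0, 0, 0]], [0, [0, 0, 0], [0, 0, 0]]]}}

```text
clock: 8.35
position: [0.5196, 0.0692, 0.0392]
ee_rot: [-3.134, -0.056, -0.163]
force: [-5.1, -0.9, 2.7]
width: 0.215
gripper_force: 25.0
```

```bash
python3 - <<'E'
from h import *
plan(*ctool(-.042,-.113,0,-.013,.0238,1))
snap("side","s4")
g=lambda x:cv2.resize(x,(720,540),interpolation=cv2.INTER_CUBIC)
cv2.imwrite("pics/m4.png",g(cv2.imread("pics/s4.png")[190:265,310:410]))
E
```

```text
turn [-0.     0.001 -0.004] then shift [ 0.49  0.06 -0.02] | pos [0.5196 0.0692 0.0392] t 8.35 q7 -1.09 F [-5.1 -0.9  2.7] w 1.97
```

View pics/m4.png

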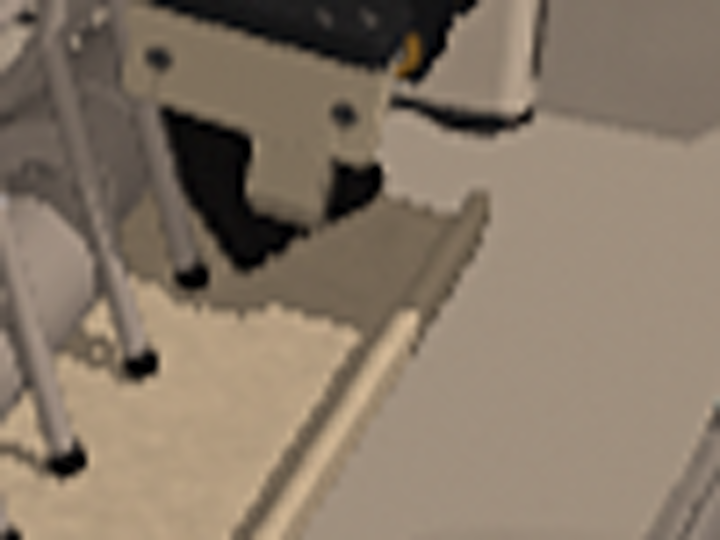

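>>> {"name": "send_rows", "arguments": {"increments": [[0, [0.25, 0, 0.02], [0, 0, 0]], [0, [0, 0, 0], [0, 0, 0]], [0, [0, 0, 0], [0, 0, 0]]]}}

```text
clock: 8.7
position: [0.5221, 0.0693, 0.0393]
ee_rot: [-3.134, -0.056, -0.163]
force: [-4.9, 0.1, 3.6]
width: 0.216
gripper_force: 25.0
```

>>> {"name": "send_rows", "arguments": {"increments": [[0, [0.15, 0, 0], [0, 0, 0]], [0, [0, 0, 0], [0, 0, 0]], [0, [0, 0, 0], [0, 0, 0]]]}}

```text
clock: 9.0
position: [0.5235, 0.0694, 0.0394]
ee_rot: [-3.134, -0.056, -0.162]
force: [-5.3, -0.5, 4.7]
width: 0.217
gripper_force: 25.0
```

>>> {"name": "send_rows", "arguments": {"increments": [[0, [0.15, 0, 0], [0, 0, 0]], [0, [0, 0, 0], [0, 0, 0]], [0, [0, 0, 0], [0, 0, 0]]]}}

```text
clock: 9.3
position: [0.525, 0.0694, 0.0396]
ee_rot: [-3.134, -0.056, -0.162]
force: [-5.3, -1.3, 3.4]
width: 0.217
gripper_force: 25.0
```

```bash
python3 - <<'E'
from h import *
plan(*ctool(-.042,-.113,0,-.013,.0238,1))
E
```

```text
turn [-0.     0.001 -0.004] then shift [-0.06  0.06 -0.04] | pos [0.525  0.0694 0.0396] t 9.3 q7 -1.09 F [-5.3 -1.3  3.4] w 1.99
```

>>> {"name": "send_rows", "arguments": {"increments": [[4, [0, 0, 0], [0, 0, 0]], [4, [0, 0, 0], [0, 0, 0]], [4, [0, 0, 0], [0, 0, 0]], [4, [0, 0, -2], [0, 0, 0]], [4, [0, 0, -4], [0, 0, 0]]]}}

```text
clock: 9.8
position: [0.5179, 0.0689, 0.0983]
ee_rot: [-3.136, -0.056, -0.158]
force: [0.1, 0.9, 1.3]
width: 0.439
gripper_force: 0.0
```

>>> {"name": "send_rows", "arguments": {"increments": [[4, [-2, 0, -4], [0, -0.1, 0]], [4, [-4, 0, -3], [0, 0, 0]], [4, [-4, 0, -3], [0, 0, 0]], [4, [0, 0, 0], [0, 0, 0]], [4, [0, 0, 0], [0, 0, 0]]]}}

```text
clock: 10.3
position: [0.4214, 0.0678, 0.1938]
ee_rot: [-3.138, -0.061, -0.011]
force: [0.6, 1.1, 0.3]
width: 0.437
gripper_force: 0.0
```

```bash
python3 - <<'E'
from h import *
snap("wrist","w4");snap("side","s5");snap("top","t5")
plan([.4287,.2885,.019],RT(0))
w=cv2.imread("pics/w4.png");s=cv2.imread("pics/s5.png")[190:265,310:410];t=cv2.imread("pics/t5.png")[200:275,310:410]
g=lambda x:cv2.resize(x,(400,300),interpolation=cv2.INTER_CUBIC)
cv2.imwrite("pics/m5.png",np.vstack([np.hstack([g(w),g(s)]),np.hstack([g(t),g(w[260:420,180:393])])]))
E
```

```text
turn [ 0.005 -0.003 -1.536] then shift [22.28  0.69 17.38] | pos [0.4218 0.0657 0.1928] t 10.45 q7 -1.5 F [ 0.5  0.1 -0.3] w 4.04
```

View pics/m5.png

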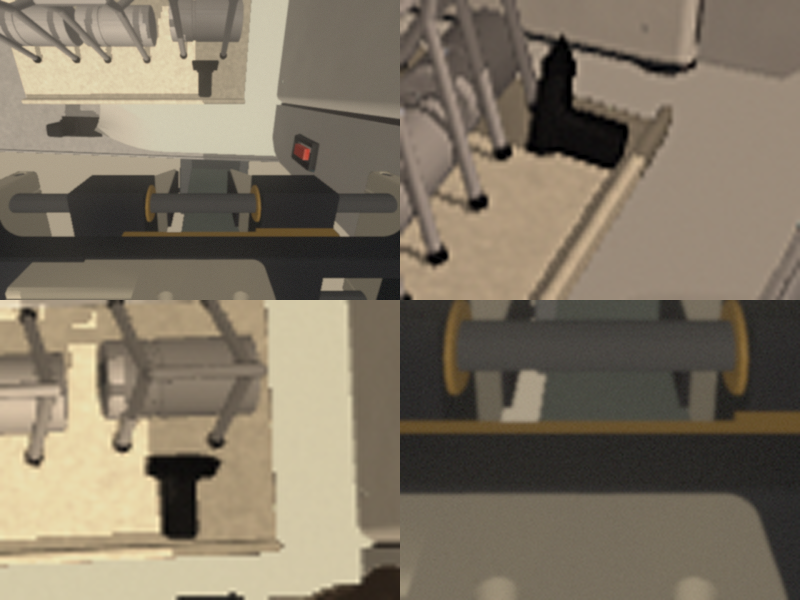

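```bash
cat >> fit.py <<'E'
def sil3(cam,M,o,shape):
    m=np.zeros(shape,np.uint8)
    for q in PARTS:
        u=w2px(cam,q@M.T+o);cv2.fillConvexPoly(m,cv2.convexHull(np.round(u*16).astype(np.int32)),255,shift=4)
    return m
def fit3(views,mk,x0,scale,box,th=45):
    """mk(p)->(M,o)"""
    x0=np.array(x0,float);sc=np.array(scale,float)
    def cost(k):
        M,o=mk(x0+k*sc);L=0
        for cam,im in views:
            u,v=w2px(cam,np.array([box]))[0].astype(int);n=26;sl=np.s_[v-n:v+n,u-n:u+n]
            a=sil3(cam,M,o,im.shape[:2])[sl]/255.;b=(im[sl].max(2)<th)*1.
            L+=((cv2.GaussianBlur(a,(0,0),1.2)-cv2.GaussianBlur(b,(0,0),1.2))**2).sum()
        return L
    best=None
    for a in np.random.default_rng(0).normal(0,.7,(14,len(x0))):
        r=minimize(cost,a,method="Nelder-Mead",options=dict(maxiter=500))
        if best is None or r.fun<best.fun:best=r
    return (x0+best.x*sc).round(4),best.fun
E
python3 - <<'E'
from fit import *
T=load("t5");S=load("s5")
def mk(p): # underside slope pos, yb, yaw err, pitch up
    M=(RB*Ro.from_euler("z",p[2])*Ro.from_euler("y",-p[3])).as_matrix()
    # rear-bottom edge (-30,0,0) at surface point s=p0
    return M,surf(p[0],p[1])-M@[-.03,0,0]
for v in([T],[S],[T,S]):
    print(fit3(v,mk,(-.04,-.113,0,1.5),(.006,.005,.1,.15),surf(-.055,-.113,.02)))
c=T[0]
print("stem end",px2w(c,355.2,260,.033),"bar top",px2w(c,355.5,238.7,.078))
S3=load("s3");
def mk2(p):
    M=(RB*Ro.from_euler("y",-p[2])).as_matrix();return M,surf(p[0],-.113,p[1])
print("s3",fit3([S3],mk2,(-.06,.03,0.2),(.006,.006,.3),surf(-.06,-.113,.04)))
E
```

```text
(array([-0.044 , -0.1135,  0.0604,  1.5006]), np.float64(33.375103826674234))
(array([-0.0427, -0.1135,  0.0558,  1.6536]), np.float64(38.427780668362075))
(array([-0.0451, -0.1104,  0.1171,  1.5967]), np.float64(76.70441219129546))
stem end [0.4840147  0.06811925 0.033     ] bar top [0.5327226  0.07469755 0.078     ]
s3 (array([-0.0539,  0.0304,  0.3713]), np.float64(146.9287717051287))
```

```bash
cat >> h.py <<'E'
def stool(s,yb,h,sign,dyaw=0):
    M=(RB*Ro.from_euler("z",dyaw)).as_matrix();return surf(s,yb,h),Ro.from_matrix(np.c_[sign*M[:,0],-sign*M[:,1],-M[:,2]])
E
python3 - <<'E'
from h import *
plan(*stool(-.074,-.113,.07,1,.06));plan(*stool(-.074,-.113,.005,1,.06))
E
```

```text
turn [-0.001  0.099 -0.065] then shift [ 6.69  0.5  11.66] | pos [0.4218 0.0657 0.1928] t 10.45 q7 -1.5 F [ 0.5  0.1 -0.3] w 4.04
turn [-0.001  0.099 -0.065] then shift [ 6.69  0.5  18.16] | pos [0.4218 0.0657 0.1928] t 10.45 q7 -1.5 F [ 0.5  0.1 -0.3] w 4.04
```

>>> {"name": "send_rows", "arguments": {"increments": [[4, [0, 0, 0], [0, 0.099, -0.065]], [4, [3.3, 0.25, 3], [0, 0, 0]], [4, [3.4, 0.25, 3], [0, 0, 0]], [4, [0, 0, 3.6], [0, 0, 0]], [4, [0, 0, 3], [0, 0, 0]]], "force": 40}}

```text
clock: 10.95
position: [0.4881, 0.0687, 0.0833]
ee_rot: [3.134, 0.156, 0.16]
force: [1.1, 0.6, -0.9]
width: 0.435
gripper_force: 0.0
```

>>> {"name": "send_rows", "arguments": {"increments": [[4, [0, 0, 2], [0, 0, 0]], [4, [0, 0, 1.5], [0, 0, 0]], [4, [0, 0, 1], [0, 0, 0]], [4, [0, 0, 0.5], [0, 0, 0]], [4, [0, 0, 0], [0, 0, 0]]]}}

```text
clock: 11.45
position: [0.492, 0.0696, 0.0354]
ee_rot: [-3.133, -0.157, -0.16]
force: [-0.5, 0.6, 0.1]
width: 0.434
gripper_force: 0.0
```

```bash
python3 - <<'E'
from h import *
plan(*stool(-.074,-.113,.005,1,.06))
E
```

```text
turn [-0.002  0.003 -0.   ] then shift [1.34 0.29 1.77] | pos [0.492  0.0696 0.0354] t 11.45 q7 -0.99 F [-0.5  0.6  0.1] w 3.98
```

>>> {"name": "send_rows", "arguments": {"increments": [[4, [1.3, 0.25, 0], [0, 0, 0]], [4, [0, 0, 1], [0, 0, 0]], [4, [0, 0, 0.6], [0, 0, 0]], [4, [0, 0, 0], [0, 0, 0]], [4, [0, 0, 0], [0, 0, 0]]]}}

```text
clock: 11.95
position: [0.5061, 0.0694, 0.0213]
ee_rot: [-3.132, -0.158, -0.16]
force: [-1.0, 0.0, -0.2]
width: 0.434
gripper_force: 0.0
```

```bash
python3 - <<'E'
from h import *
plan(*stool(-.074,-.113,.005,1,.06))
E
```

```text
turn [-0.003  0.003  0.001] then shift [0.1  0.14 0.22] | pos [0.5061 0.0694 0.0213] t 11.95 q7 -0.96 F [-1.   0.  -0.2] w 3.98
```

Close and lift a little, then verify.

>>> {"name": "send_rows", "arguments": {"increments": [[4, [0, 0.1, 0.15], [0, 0, 0]], [0, [0, 0, 0], [0, 0, 0]], [0, [0, 0, 0], [0, 0, 0]], [0, [0, 0, 0], [0, 0, 0]], [0, [0, 0, 0], [0, 0, 0]]], "force": 40}}

```text
clock: 12.45
position: [0.507, 0.0685, 0.0201]
ee_rot: [-3.131, -0.159, -0.162]
force: [-0.9, -0.2, 1.4]
width: 0.215
gripper_force: 39.2
```

>>> {"name": "send_rows", "arguments": {"increments": [[0, [0, 0, 0], [0, 0, 0]], [0, [-0.5, 0, -0.8], [0, 0, 0]], [0, [-0.5, 0, -1], [0, 0, 0]], [0, [-1, 0, -1.5], [0, 0, 0]], [0, [-2, 0, -2], [0, 0, 0]]]}}

```text
clock: 12.95
position: [0.4619, 0.0638, 0.0693]
ee_rot: [-3.132, -0.158, -0.162]
force: [-0.3, -0.2, -2.0]
width: 0.215
gripper_force: 39.8
```

>>> {"name": "send_rows", "arguments": {"increments": [[0, [-3, 0, -0.5], [0, 0, 0]], [0, [-3, 0, 0], [0, -0.1, 0]], [0, [-0.5, 0, 0], [0, 0, 0]], [0, [0, 0, 0], [0, 0, 0]], [0, [0, 0, 0], [0, 0, 0]]]}}

```text
clock: 13.45
position: [0.3983, 0.0575, 0.0677]
ee_rot: [3.134, 0.159, 0.009]
force: [-0.1, 0.1, -0.9]
width: 0.214
gripper_force: 39.8
```

```bash
python3 - <<'E'
from h import *
plan([.42,.1,.02],RT(-np.pi/2))
snap("side","s6")
g=lambda x:cv2.resize(x,(640,480),interpolation=cv2.INTER_CUBIC)
cv2.imwrite("pics/m6.png",g(cv2.imread("pics/s6.png")[185:305,310:470]))
E
```

```text
turn [ 0.003 -0.006  0.101] then shift [ 2.17 -4.25  4.77] | pos [0.3983 0.0575 0.0677] t 13.45 q7 -1.1 F [-0.1  0.1 -0.9] w 1.96
```

View pics/m6.png

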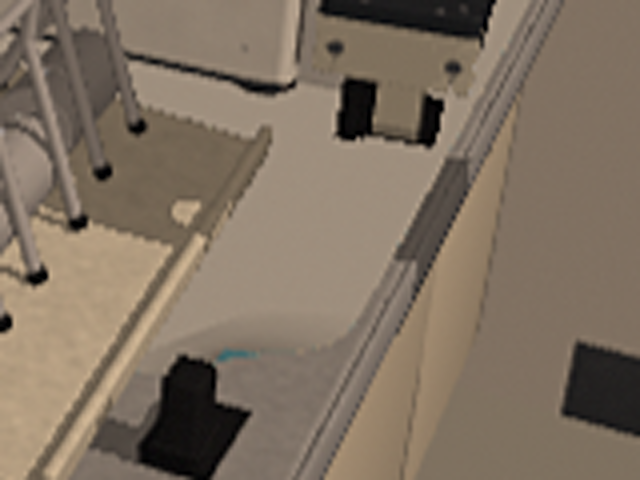

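>>> {"name": "send_rows", "arguments": {"increments": [[0, [0, 0, 0], [0, 0, -0.147]], [0, [0, 0, 0], [0, 0, -0.147]], [0, [0, 0, 0], [0, 0, -0.147]], [0, [0, 0, 0], [0, 0, -0.147]], [0, [0, 0, 0], [0, 0, -0.147]]]}}

```text
clock: 14.0
position: [0.3981, 0.0574, 0.0676]
ee_rot: [2.863, 1.282, 0.005]
force: [-0.3, 0.1, -1.3]
width: 0.213
gripper_force: 39.8
```

>>> {"name": "send_rows", "arguments": {"increments": [[0, [0, 0, 0], [0, 0, -0.147]], [0, [0, 0, 0], [0, 0, -0.147]], [0, [0, 0, 0], [0, 0, -0.147]], [0, [0, 0, 0], [0, 0, -0.147]], [0, [0, 0, 0], [0, 0, -0.147]]]}}

```text
clock: 14.5
position: [0.3981, 0.0574, 0.0676]
ee_rot: [2.211, 2.224, 0.003]
force: [-0.6, -0.9, -1.4]
width: 0.214
gripper_force: 39.8
```

>>> {"name": "send_rows", "arguments": {"increments": [[0, [1.5, 2.4, 2], [0, 0, 0]], [0, [0, 0, 2], [0, 0, 0]], [0, [0, 0, 1], [0, 0, 0]], [0, [0, 0, 0], [0, 0, 0]], [0, [0, 0, 0], [0, 0, 0]]]}}

```text
clock: 15.0
position: [0.4211, 0.0718, 0.0177]
ee_rot: [2.219, 2.218, -0.001]
force: [0.9, 0.5, -0.8]
width: 0.212
gripper_force: 39.8
```

```bash
python3 - <<'E'
from h import *
plan([.424,.075,.007],RT(0))
E
```

```text
turn [ 0.003  0.003 -0.001] then shift [0.32 0.29 1.07] | pos [0.4211 0.0718 0.0177] t 15.0 q7 0.08 F [ 0.9  0.5 -0.8] w 1.95
```

>>> {"name": "send_rows", "arguments": {"increments": [[0, [0, 0, 0.7], [0, 0, 0]], [0, [0, 0, 0.25], [0, 0, 0]], [0, [0, 0, 0], [0, 0, 0]], [0, [0, 0, 0], [0, 0, 0]]]}}

```text
clock: 15.4
position: [0.4214, 0.0723, 0.0081]
ee_rot: [2.218, 2.219, 0.0]
force: [0.5, -0.4, -1.5]
width: 0.211
gripper_force: 39.8
```

>>> {"name": "send_rows", "arguments": {"increments": [[0, [0, 0, 0.15], [0, 0, 0]], [0, [0, 0, 0], [0, 0, 0]], [4, [0, 0, 0], [0, 0, 0]], [4, [0, 0, 0], [0, 0, 0]], [4, [0, 0, 0], [0, 0, 0]]]}}

```text
clock: 15.9
position: [0.4215, 0.0723, 0.0066]
ee_rot: [2.218, 2.219, 0.001]
force: [1.0, 0.0, 1.4]
width: 0.414
gripper_force: 0.0
```

>>> {"name": "send_rows", "arguments": {"increments": [[4, [-0.3, 0, -2], [0, 0, 0]], [4, [0, 0, -2], [0, 0, 0]], [0, [0, 0, 0], [0, 0, 0]], [0, [0, 0, 0], [0, 0, 0]], [0, [0, 0, 0], [0, 0, 0]]]}}

```text
clock: 16.4
position: [0.4208, 0.0694, 0.046]
ee_rot: [2.218, 2.219, -0.001]
force: [-0.2, -0.7, 0.3]
width: 0.224
gripper_force: 0.0
```

```bash
python3 - <<'E'
from h import *
plan([.424,.075,.045],RT(0))
snap("side","s7")
g=lambda x:cv2.resize(x,(640,480),interpolation=cv2.INTER_CUBIC)
cv2.imwrite("pics/m7.png",g(cv2.imread("pics/s7.png")[200:305,310:450]))
E
```

```text
turn [0.002 0.003 0.001] then shift [0.56 0.32 0.1 ] | pos [0.4208 0.0694 0.046 ] t 16.4 q7 0.05 F [-0.2 -0.7  0.3] w 2.05
```

View pics/m7.png

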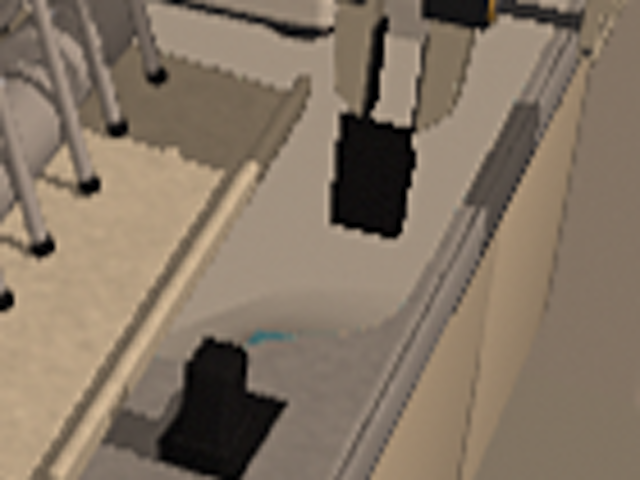

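>>> {"name": "send_rows", "arguments": {"increments": [[0, [0.5, 0, 0], [0, 0, 0]], [0, [0.7, 0, 0], [0, 0, 0]], [0, [0.7, 0, 0], [0, 0, 0]], [0, [0.7, 0, 0], [0, 0, 0]], [0, [0.7, 0, 0], [0, 0, 0]]]}}

```text
clock: 16.95
position: [0.4211, 0.1032, 0.0463]
ee_rot: [2.218, 2.219, -0.0]
force: [-0.3, 0.7, -0.2]
width: 0.004
gripper_force: 0.0
```

>>> {"name": "send_rows", "arguments": {"increments": [[0, [0.6, 0, 0], [0, 0, 0]], [0, [0, 0, 0], [0, 0, 0]], [0, [-2, 0, -3], [0, 0, 0]], [4, [-1, 0, -4], [0, 0, 0]], [4, [0, 0, 0], [0, 0, 0]]]}}

```text
clock: 17.45
position: [0.4232, 0.0773, 0.12]
ee_rot: [2.22, 2.214, 0.008]
force: [0.6, 0.4, 0.1]
width: 0.129
gripper_force: 0.0
```

```bash
cat > look.py <<'E'
import sys
from fit import *
i=sys.argv[1];snap("side","s"+i);snap("top","t"+i);T=load("t"+i);S=load("s"+i)
for nm,p in [("c",(.42,.14,np.pi/2)),("l",(.4287,.2705,-np.pi/2)),("far",(.5285,.436,.22))]:
    if nm not in sys.argv[2]: continue
    for k,v,th in(("top",[T],70),("side",[S],45)): print(nm,k,fit(v,p,th,26))
E
python3 look.py 8 c,l,far; python3 - <<'E'
from h import *
plan([.42,.122,.08],RT(0))
E
```

```text
c top (array([0.4216, 0.1316, 1.5511]), np.float64(19.067343625259937))
c side (array([0.4207, 0.1317, 1.6185]), np.float64(47.96473658619192))
l top (array([ 0.4301,  0.2705, -1.5812]), np.float64(7.192263764777218))
l side (array([ 0.429 ,  0.2724, -1.4644]), np.float64(60.052914157952046))
far top (array([0.5273, 0.4384, 0.2109]), np.float64(23.071173987737723))
far side (array([0.5295, 0.432 , 0.4328]), np.float64(190.11557911664016))
turn [ 0.005  0.002 -0.   ] then shift [ 4.33 -0.15  3.71] | pos [0.4215 0.0787 0.1171] t 17.55 q7 -0.08 F [-0.7  0.6 -0.5] w 2.02
```

>>> {"name": "send_rows", "arguments": {"increments": [[4, [3.45, 0, 0], [0, 0, 0]], [4, [0, 0, 3.5], [0, 0, 0]], [4, [0, 0, 3.5], [0, 0, 0]], [4, [0, 0, 0], [0, 0, 0]], [4, [0, 0, 0], [0, 0, 0]]]}}

```text
clock: 18.05
position: [0.4202, 0.1122, 0.0458]
ee_rot: [2.219, 2.219, -0.005]
force: [-0.2, -0.5, 0.1]
width: 0.433
gripper_force: 0.0
```

```bash
python3 - <<'E'
from h import *
plan([.4215,.1137,.0145],RT(0))
E
```

```text
turn [ 0.     0.005 -0.   ] then shift [0.15 0.13 3.13] | pos [0.4202 0.1122 0.0458] t 18.05 q7 -0.04 F [-0.2 -0.5  0.1] w 3.98
```

>>> {"name": "send_rows", "arguments": {"increments": [[4, [0.15, 0.13, 2.5], [0, 0, 0]], [4, [0, 0, 0.6], [0, 0, 0]], [4, [0, 0, 0], [0, 0, 0]], [0, [0, 0, 0], [0, 0, 0]], [0, [0, 0, 0], [0, 0, 0]]], "force": 40}}

```text
clock: 18.55
position: [0.4231, 0.1144, 0.0164]
ee_rot: [2.218, 2.218, 0.002]
force: [-0.2, 1.0, -0.0]
width: 0.308
gripper_force: 0.0
```

>>> {"name": "send_rows", "arguments": {"increments": [[0, [0, 0, 0], [0, 0, 0]], [0, [0, 0, 0], [0, 0, 0]], [0, [0, 0, 0], [0, 0, 0]]]}}

```text
clock: 18.85
position: [0.4229, 0.1144, 0.0161]
ee_rot: [2.218, 2.218, 0.002]
force: [-1.0, -0.6, 9.0]
width: 0.219
gripper_force: 40.0
```

```bash
python3 - <<'E'
from h import *
plan([.4215,.1137,.0145],RT(0))
E
```

```text
turn [0.004 0.002 0.   ] then shift [-0.07 -0.14  0.16] | pos [0.4229 0.1144 0.0161] t 18.85 q7 0.0 F [-1.  -0.6  9. ] w 2.01
```

>>> {"name": "send_rows", "arguments": {"increments": [[0, [0, 0, -1], [0, 0, 0]], [0, [0, 0, -2], [0, 0, 0]], [0, [0, 0, -2], [0, 0, 0.14]], [0, [0, 0, 0], [0, 0, 0.14]], [0, [0, 0, 0], [0, 0, 0.14]]]}}

```text
clock: 19.35
position: [0.4228, 0.1148, 0.0667]
ee_rot: [2.637, 1.7, 0.004]
force: [-0.2, -0.1, -1.1]
width: 0.214
gripper_force: 40.0
```

>>> {"name": "send_rows", "arguments": {"increments": [[0, [0, 0, 0], [0, 0, 0.14]], [0, [0, 0, 0], [0, 0, 0.14]], [0, [0, 0, 0], [0, 0, 0.14]], [0, [0, 0, 0], [0, 0, 0.14]], [0, [0, 0, 0], [0, 0, 0.14]]]}}

```text
clock: 19.85
position: [0.4223, 0.1147, 0.066]
ee_rot: [3.061, 0.693, 0.004]
force: [-0.4, 0.2, -1.6]
width: 0.216
gripper_force: 40.0
```

>>> {"name": "send_rows", "arguments": {"increments": [[0, [0, 0, 0], [0, 0, 0.14]], [0, [0, 0, 0], [0, 0, 0.14]], [0, [0, 0, 0], [0, 0, 0.13]], [0, [0, 0, 0], [0, 0, 0]], [0, [0, 0, 0], [0, 0, 0]]]}}

```text
clock: 20.35
position: [0.4223, 0.1147, 0.0657]
ee_rot: [3.138, 0.071, 0.005]
force: [-0.3, -0.3, -2.2]
width: 0.218
gripper_force: 40.0
```

```bash
cat >> fit.py <<'E'
def inhand(S,box):
    """fit held chock: origin world xyz + pitch (board yaw)"""
    def mk(p):
        return (Ro.from_euler("z",PSI)*Ro.from_euler("y",-p[3])).as_matrix(),p[:3]
    return fit3(S,mk,[*box,0.],(.005,.005,.005,.2),np.array(box)+[0,0,.015])
E
python3 - <<'E'
from fit import *
plan(*ctool(-.063,-.113,.03,-.018,.0145,1))
e=arm.observe()["position"];snap("side","s9")
S=load("s9")
def mk(p): return (Ro.from_euler("z",.01)*Ro.from_euler("y",-p[2])).as_matrix(),np.array([p[0],e[1],p[1]])
print(e,fit3([S],mk,(e[0]+.018,e[2]-.0145,0),(.005,.005,.2),e))
E
```

```text
turn [0.003 0.102 0.005] then shift [7.09 4.99 1.54] | pos [0.4223 0.1147 0.0657] t 20.35 q7 -1.22 F [-0.3 -0.3 -2.2] w 2.0
[0.42231178 0.11465016 0.06569772] (array([0.4409, 0.0492, 0.1983]), np.float64(353.931461998142))
```

```bash
cat >> fit.py <<'E'
def ascii(f,X,w=20,h=17,th=45,M=None,o=None):
    cam,im=load(f);u,v=w2px(cam,np.array([X]))[0].astype(int)
    m=sil3(cam,M,o,im.shape[:2]) if M is not None else im[:,:,0]*0
    d=im.max(2)<th
    for y in range(v-h,v+h): print("".join(".o#X"[(1 if m[y,x] else 0)+(2 if d[y,x] else 0)] for x in range(u-w,u+w)))
E
python3 - <<'E'
from fit import *
e=arm.observe()["position"]
M=(Ro.from_euler("z",.0)).as_matrix();ascii("s9",e+[.01,0,0],M=M,o=e+np.array([.018,0,-.016]))
E
```

```text
.....#.................o................
......................ooooooo...........
......................ooooooooooo.......
.....................ooooooooooooooo....
....................ooooooooooooooXo....
....................ooooooooooooooXX#...
....................ooooooooooooooXX....
....................ooooooooooooooo.....
....................ooooooooooooooo.....
....................ooooooooooooooo.....
...................oooooooooooooooo.....
...................oooooooooooooooo.....
...................ooooooooooooooXo.....
............oo.....oooooooooooooXXo.....
.........oooooooooooooooooooooooXX......
......ooooooXXXoooooooooooooooooXX......
.....oooXXXXXXXXXXXoooooooooooooXX......
....ooXXXXXXXXXXXXooooooooooooooXX......
...ooXXXXXXXXXXXXXooooooooooooooXXo.....
..ooXXXXXXXXXXXXXXXoooooooooooooXX......
..oXXXXXXXXXXXXXXXXoooooooooooooXX......
.ooXXXXXXXXXXXXXXXXoooooooooooooXX......
ooXXXXXXXXXXXXXXXXXXXXooooooooooXX......
oXXXXXXXXXXXXXXXXXXXXXXXXXXooooXXo......
oXXXXXXXXXXXXXXXXXXXXXXXXXXXXXXXX.......
...oooXXXXXXXXXXXXXXXXXXXXXXXXXXo.......
.......ooooXXXXXXXXXXXXXXXXXXXXX........
...........oooooXXXXXXXXXXXXXXXo........
...............oooooXXXXXXXXXXX.........
...................oooooXXXXXXo.........
.......................oooooXX..........
...........................oo...........
........................................
........................................
```

>>> {"name": "send_rows", "arguments": {"increments": [[0, [0, 0, -1], [0, 0.102, 0.005]], [0, [2.4, 1.7, 0.5], [0, 0, 0]], [0, [2.4, 1.7, 0.5], [0, 0, 0]], [0, [2.2, 1.6, 0.5], [0, 0, 0]], [0, [0, 0, 0.5], [0, 0, 0]]]}}

```text
clock: 20.9
position: [0.4995, 0.0649, 0.064]
ee_rot: [3.135, 0.057, 0.172]
force: [-1.0, -0.7, -1.0]
width: 0.214
gripper_force: 40.0
```

>>> {"name": "send_rows", "arguments": {"increments": [[0, [0, 0, 0], [0, 0, 0]], [0, [0, 0, 0], [0, 0, 0]]]}}

```text
clock: 21.1
position: [0.4948, 0.0673, 0.0628]
ee_rot: [3.136, 0.059, 0.163]
force: [-0.0, 0.0, -1.6]
width: 0.213
gripper_force: 40.0
```

```bash
python3 - <<'E'
from fit import *
plan(*ctool(-.063,-.113,.0,-.018,.016,1))
E
```

```text
turn [ 0.003  0.001 -0.003] then shift [ 0.1  -0.03  3.36] | pos [0.4948 0.0673 0.0628] t 21.1 q7 -1.07 F [-0.   0.  -1.6] w 1.95
```

Descend to about 0.5 mm above, then feel.

>>> {"name": "send_rows", "arguments": {"increments": [[0, [0.05, 0, 1.5], [0, 0, 0]], [0, [0.05, 0, 1.3], [0, 0, 0]], [0, [0, 0, 0.4], [0, 0, 0]], [0, [0, 0, 0], [0, 0, 0]], [0, [0, 0, 0], [0, 0, 0]]]}}

```text
clock: 21.6
position: [0.5001, 0.0673, 0.0317]
ee_rot: [3.136, 0.057, 0.165]
force: [0.1, -0.2, -2.3]
width: 0.217
gripper_force: 40.0
```

>>> {"name": "send_rows", "arguments": {"increments": [[0, [0, 0, 0.1], [0, 0, 0]], [0, [0, 0, 0], [0, 0, 0]], [0, [0, 0, 0], [0, 0, 0]]]}}

```text
clock: 21.9
position: [0.5004, 0.0672, 0.0305]
ee_rot: [3.136, 0.057, 0.165]
force: [0.4, 0.0, -2.1]
width: 0.218
gripper_force: 40.0
```

```bash
cat > lk.py <<'E'
import sys
from fit import *
i,s,yb,d,zh,sg=sys.argv[1],*map(float,sys.argv[2:])
P_,T_=ctool(s,yb,0,d,zh,sg);plan(P_,T_)
st=arm.observe();snap("side","s"+i)
R=Ro.from_rotvec(st["ee_rot"]).as_matrix();M=np.c_[sg*R[:,0],-sg*R[:,1],-R[:,2]];o=st["position"]-M@[d,0,zh]
ascii("s"+i,o+M@[0.,0,.015],M=M,o=o)
E
python3 lk.py 10 -.063 -.113 -.018 .016 1
```

```text
turn [ 0.003 -0.001 -0.004] then shift [-0.11 -0.06  0.09] | pos [0.5004 0.0672 0.0305] t 21.9 q7 -1.0 F [ 0.4  0.  -2.1] w 2.0
.............................###########
.........##......................#######
..........##........................####
...........................oo...........
..........................oooooo........
..........................ooooooooo.....
.........................oooooooooooooo.
........................oooooooooooooo..
........................oooooooooooooo..
........................oooooooooooXXo..
........................oooooooooooXXo..
.......................ooooooooooooooo..
.......................oooooooooooooo...
..............#........oooooooooooooo...
............##Xoooo....oooooooooooooo...
..........oXXXXoXooooo.oooooooooooooo...
.........ooXXXXXXXXXooooooooooooooXo....
........ooXXXXXXXXXXXXooooooooooooXX....
.......ooXXXXXXXXXXXXXooooooooooooXX....
.......oXXXXXXXXXXXXXoooooooooooooXo....
......ooXXXXXXXXXXXXXXoooooooooooXXo....
.....ooXXXXXXXXXXXXXXXoooooooooooXXX....
....ooXXXXXXXXXXXXXXXXoooooooooooXXX....
....ooXXXXXXXXXXXXXXXXXXXooooooooXXo....
.....##ooXXXXXXXXXXXXXXXXXXXooooXXX.....
...####...ooXXXXXXXXXXXXXXXXXXXXXXX.....
...####......ooXXXXXXXXXXXXXXXXXXX......
...###..........ooXXXXXXXXXXXXXXXo......
...................ooXXXXXXXXXXXX.......
......................ooXXXXXXXX........
.........................ooXXXXo........
............................ooX.........
........................................
........................................
```

>>> {"name": "send_rows", "arguments": {"increments": [[0, [0, 0, 0.08], [0, 0, 0]], [0, [0, 0, 0], [0, 0, 0]], [0, [0, 0, 0], [0, 0, 0]]]}}

```text
clock: 22.25
position: [0.5005, 0.0671, 0.0296]
ee_rot: [3.136, 0.057, 0.165]
force: [-1.4, -0.0, 3.3]
width: 0.211
gripper_force: 40.0
```

>>> {"name": "send_rows", "arguments": {"increments": [[0, [0, 0, 0.05], [0, 0, 0]], [0, [0, 0, 0], [0, 0, 0]], [0, [0, 0, 0], [0, 0, 0]]]}}

```text
clock: 22.55
position: [0.5006, 0.0671, 0.0296]
ee_rot: [-3.137, -0.056, -0.166]
force: [-4.3, 0.6, 14.9]
width: 0.218
gripper_force: 40.0
```

>>> {"name": "send_rows", "arguments": {"increments": [[0, [0, 0, 0.05], [0, 0, 0]], [0, [0, 0, 0], [0, 0, 0]], [0, [0, 0, 0], [0, 0, 0]]]}}

```text
clock: 22.85
position: [0.5006, 0.0671, 0.0296]
ee_rot: [-3.136, -0.056, -0.166]
force: [-7.8, 0.0, 26.8]
width: 0.219
gripper_force: 40.0
```

>>> {"name": "send_rows", "arguments": {"increments": [[0, [0, -0.05, -0.11], [0, 0, 0]], [0, [0.5, 0, 0], [0, 0, 0]], [0, [0.5, 0, 0], [0, 0, 0]], [0, [0.4, 0, 0], [0, 0, 0]], [0, [0, 0, 0], [0, 0, 0]]]}}

```text
clock: 23.35
position: [0.5058, 0.068, 0.0296]
ee_rot: [-3.136, -0.056, -0.141]
force: [-32.7, 0.6, 38.5]
width: 0.218
gripper_force: 40.0
```

>>> {"name": "send_rows", "arguments": {"increments": [[0, [0.3, 0, 0], [0, 0, 0]], [0, [0, 0, 0], [0, 0, 0]], [0, [0, 0, 0], [0, 0, 0]]]}}

```text
clock: 23.65
position: [0.5172, 0.0681, 0.0312]
ee_rot: [3.136, 0.057, 0.164]
force: [0.4, -0.8, -1.2]
width: 0.213
gripper_force: 40.0
```

```bash
python3 lk.py 11 -.0415 -.113 -.0175 .016 1
```

```text
turn [ 0.003  0.    -0.004] then shift [ 0.41 -0.04 -0.01] | pos [0.5172 0.0681 0.0312] t 23.65 q7 -1.01 F [ 0.4 -0.8 -1.2] w 1.96
........##.....................#########
........##........................######
...........................o..........#.
..........................ooooo.........
.........................ooooooooo......
.........................ooooooooooooo..
........................oooooooooooooo..
........................oooooooooooooo..
........................ooooooooooXXoo..
.......................oooooooooooXXoo..
.......................oooooooooooooo...
.......................oooooooooooooo...
.......................oooooooooooooo...
...............ooo.....oooooooooooooo...
...........ooooooXooo#ooooooooooooooo...
.........ooooXXXXXXXXooooooooooooXoo....
........oooXXXXXXXXXXoooooooooooooXX....
........oooXXXXXXXXXXooooooooooooXXX....
.......ooooXXXXXXXXXXooooooooooooXXo....
......ooooooXXXXXXXXXooooooooooooXXo....
.....ooXooooXXXXXXXXXooooooooooooXXX....
....ooXXooooXXXXXXXXXXooooooooooXXXX....
....oooXooooXXXXXXXXXXXXooooooooXXXo....
......oooooooXXXXXXXXXXXXXXoooooXXX.....
.........ooooXXXXXXXXXXXXXXXXXoXXXX.....
............XXooXXXXXXXXXXXXXXXXXX......
..........####.ooooXXXXXXXXXXXXXXo......
..........####....ooooXXXXXXXXXXX.......
..........###........ooooXXXXXXX........
........................ooooXXXo........
...........................oooX.........
........................................
........................................
........................................
```

>>> {"name": "send_rows", "arguments": {"increments": [[0, [0.2, 0, 0], [0, 0, 0]], [0, [0, 0, 0], [0, 0, 0]], [0, [0, 0, 0], [0, 0, 0]]]}}

```text
clock: 24.0
position: [0.5197, 0.0683, 0.0315]
ee_rot: [3.136, 0.057, 0.165]
force: [-0.0, -0.3, -2.0]
width: 0.217
gripper_force: 40.0
```

>>> {"name": "send_rows", "arguments": {"increments": [[0, [0.15, 0, 0], [0, 0, 0]], [0, [0, 0, 0], [0, 0, 0]], [0, [0, 0, 0], [0, 0, 0]]]}}

```text
clock: 24.3
position: [0.5209, 0.0683, 0.0317]
ee_rot: [3.136, 0.057, 0.165]
force: [0.5, 0.5, -1.5]
width: 0.215
gripper_force: 40.0
```

>>> {"name": "send_rows", "arguments": {"increments": [[0, [0.1, 0, 0], [0, 0, 0]], [0, [0, 0, 0], [0, 0, 0]], [0, [0, 0, 0], [0, 0, 0]]]}}

```text
clock: 24.6
position: [0.5218, 0.0684, 0.0319]
ee_rot: [3.136, 0.057, 0.165]
force: [-0.0, 0.3, -1.4]
width: 0.213
gripper_force: 40.0
```

```bash
python3 lk.py 12 -.0415 -.113 -.0175 .016 1 | head -1
python3 - <<'E'
from fit import *
snap("top","t12");T=load("t12");T5=load("t0") if 0 else None
# jar C edge rows: intensity profile along columns between legs, top image, before/after
a=cv2.imread("pics/top0.png").max(2).astype(int);b=T[1].max(2).astype(int)
for c in(350,354,358): print(c,a[205:250,c].tolist(),"\n",b[205:250,c].tolist())
E
```

```text
turn [ 0.003 -0.    -0.004] then shift [-0.06 -0.03  0.  ] | pos [0.5218 0.0684 0.0319] t 24.6 q7 -1.01 F [-0.   0.3 -1.4] w 1.96
350 [164, 160, 163, 167, 167, 166, 147, 101, 106, 114, 113, 107, 111, 121, 105, 169, 198, 166, 122, 118, 116, 118, 116, 107, 107, 100, 108, 157, 160, 164, 163, 162, 163, 163, 164, 165, 162, 160, 163, 167, 166, 166, 165, 165, 160] 
 [176, 173, 175, 180, 140, 111, 119, 121, 123, 121, 121, 108, 129, 144, 131, 125, 133, 133, 129, 126, 117, 117, 112, 106, 56, 26, 29, 123, 169, 170, 170, 171, 170, 170, 171, 169, 172, 170, 168, 168, 169, 169, 169, 170, 169]
354 [161, 163, 165, 165, 161, 163, 145, 103, 113, 127, 138, 148, 157, 165, 123, 177, 198, 158, 132, 129, 127, 123, 121, 117, 111, 104, 122, 160, 163, 164, 161, 161, 163, 162, 164, 164, 163, 163, 159, 157, 164, 166, 162, 163, 165] 
 [173, 176, 178, 178, 137, 113, 117, 122, 127, 129, 131, 119, 133, 141, 129, 143, 141, 138, 137, 132, 128, 124, 114, 106, 42, 23, 33, 146, 170, 171, 170, 170, 171, 170, 171, 170, 123, 124, 105, 93, 111, 76, 74, 60, 65]
358 [167, 167, 166, 165, 163, 164, 126, 102, 112, 128, 138, 148, 157, 133, 127, 182, 195, 175, 197, 204, 203, 197, 183, 120, 110, 102, 122, 159, 165, 166, 163, 159, 165, 166, 167, 167, 162, 161, 162, 165, 168, 166, 162, 166, 170] 
 [179, 180, 179, 178, 120, 112, 119, 123, 127, 128, 131, 119, 135, 135, 126, 142, 141, 139, 137, 131, 128, 123, 115, 105, 33, 24, 45, 157, 171, 170, 138, 116, 101, 66, 64, 57, 53, 47, 46, 44, 44, 44, 44, 46, 45]
```

```bash
python3 - <<'E'
from fit import *
ims={"0":cv2.imread("pics/top0.png")};ims.update({k:load(k)[1] for k in("t3","t5","t8","t12")})
for c in(348,360):
  for k,i in ims.items(): print(c,k,i[190:240,c].max(1).tolist())
# feature tracking keeper C: template from top0 (handle right end / feet) by match
S0=cv2.imread("pics/side0.png");
for k in("s3","s5","s8","s12"):
    out=[]
    for (u,v) in((333,192),(347,222),(331,237),(313,222),(298,190)):
        t=S0[v-6:v+7,u-6:u+7];r=cv2.matchTemplate(load(k)[1][v-14:v+15,u-14:u+15],t,cv2.TM_CCOEFF_NORMED);_,m,_,l=cv2.minMaxLoc(r);out.append((l[0]-8,l[1]-8,round(m,2)))
    print(k,out)
E
```

```text
348 0 [203, 204, 203, 203, 202, 165, 224, 225, 226, 219, 207, 165, 167, 170, 166, 168, 166, 165, 165, 165, 167, 168, 108, 102, 110, 111, 117, 115, 108, 98, 151, 173, 113, 126, 129, 129, 128, 128, 124, 114, 104, 140, 161, 160, 162, 162, 160, 161, 168, 170]
348 t3 [218, 219, 218, 218, 217, 171, 177, 175, 175, 172, 173, 175, 180, 183, 179, 181, 179, 178, 177, 177, 180, 181, 116, 108, 119, 121, 125, 127, 117, 104, 126, 129, 108, 136, 139, 139, 138, 137, 133, 123, 112, 131, 172, 172, 174, 174, 173, 173, 45, 42]
348 t5 [211, 213, 212, 211, 210, 166, 171, 169, 168, 166, 167, 170, 175, 176, 173, 175, 173, 172, 171, 155, 100, 109, 116, 111, 121, 119, 116, 119, 131, 119, 130, 143, 139, 138, 133, 112, 120, 115, 115, 159, 168, 175, 168, 167, 169, 169, 168, 167, 143, 32]
348 t8 [216, 217, 216, 216, 215, 169, 176, 173, 172, 171, 171, 174, 179, 181, 177, 178, 177, 176, 175, 158, 102, 111, 119, 114, 123, 122, 118, 121, 135, 123, 133, 147, 143, 140, 136, 116, 124, 117, 118, 163, 172, 178, 172, 170, 173, 173, 171, 171, 178, 181]
348 t12 [218, 219, 218, 218, 218, 172, 177, 175, 175, 172, 173, 176, 180,
[... 1056 characters left out ...]
121, 125, 127, 129, 118, 135, 133, 126, 142, 140, 137, 135, 132, 126, 122, 113, 102, 169, 175, 176, 176, 181, 181, 178, 175, 171, 175, 177]
360 t12 [218, 218, 217, 218, 218, 176, 174, 177, 116, 90, 87, 149, 186, 182, 181, 179, 179, 181, 180, 122, 114, 119, 123, 127, 129, 130, 120, 138, 134, 128, 143, 141, 139, 137, 133, 129, 125, 115, 104, 125, 95, 112, 163, 138, 115, 76, 62, 57, 49, 46]
s3 [(0, 0, 0.42), (0, 1, 0.52), (0, 0, 0.84), (-2, -8, 0.62), (0, 0, 1.0)]
s5 [(-3, -2, 0.51), (4, -3, 0.38), (0, 0, 0.84), (-2, -8, 0.57), (0, 0, 0.94)]
s8 [(-3, -2, 0.51), (-2, -1, 0.87), (0, 0, 0.84), (-2, -7, 0.55), (0, 0, 0.94)]
s12 [(5, -8, 0.28), (8, 7, 0.45), (0, 0, 0.8), (-2, -8, 0.61), (0, 0, 1.0)]
```

>>> {"name": "send_rows", "arguments": {"increments": [[0, [0.25, 0, 0], [0, 0, 0]], [0, [0, 0, 0], [0, 0, 0]], [0, [0.15, 0, 0], [0, 0, 0]], [0, [0, 0, 0], [0, 0, 0]]]}}

```text
clock: 25.1
position: [0.5258, 0.0686, 0.0322]
ee_rot: [3.136, 0.057, 0.165]
force: [-0.9, 0.1, -2.6]
width: 0.216
gripper_force: 40.0
```

```bash
cat > jarc.py <<'E'
import sys
from fit import *
i=sys.argv[1];snap("top","t"+i);a=load("t"+i)[1]
for c in(348,360): print(c,a[190:240,c].max(1).tolist())
E
python3 lk.py 13 -.0365 -.113 -.0175 .016 1; python3 jarc.py 13
```

```text
turn [ 0.003 -0.    -0.004] then shift [ 0.04 -0.03 -0.  ] | pos [0.5258 0.0686 0.0322] t 25.1 q7 -1.02 F [-0.9  0.1 -2.6] w 1.99
.............................###########
........##......................########
.........#.........................#####
...........................o............
..........................oooooo........
..........................ooooooooo.....
.........................oooooooooooooo.
........................oooooooooooooo..
........................oooooooooooooo..
........................ooooooooooXXoo..
........................ooooooooooXooo..
.......................ooooooooooooooo..
.......................oooooooooooooo...
.......................oooooooooooooo...
...............ooooo...oooooooooooooo...
............ooooXXooooooooooooooooooo...
..........ooooXXXXXXXoooooooooooooXoo...
.........oooooXXXXXXXoooooooooooooXX....
........oooooooXXXXXXooooooooooooXXX....
.......ooooooooXXXXXXooooooooooooXXX....
......ooooXooooXXXXXXooooooooooooXXX....
.....ooooXXoooooXXXXXXoooooooooooXXX....
....oooooXXXooooXXXXXXoooooooooooXXX....
....ooooXXXXooooXXXXXXXXXoo
[... 222 characters left out ...]
...........####....ooooXXXXXX........
..............###........ooooXXo........
............................ooo.........
........................................
........................................
348 [219, 218, 218, 219, 218, 172, 178, 175, 175, 173, 173, 176, 181, 183, 180, 180, 178, 179, 177, 138, 107, 116, 121, 124, 126, 125, 108, 123, 135, 124, 128, 143, 143, 139, 131, 128, 125, 113, 69, 28, 110, 171, 171, 171, 170, 170, 171, 170, 168, 170]
360 [218, 217, 218, 218, 217, 176, 175, 177, 117, 91, 88, 149, 186, 182, 181, 179, 180, 182, 157, 109, 115, 120, 125, 127, 129, 134, 120, 137, 134, 125, 143, 141, 138, 135, 132, 128, 120, 110, 124, 112, 162, 138, 116, 67, 63, 56, 48, 44, 44, 44]
```

>>> {"name": "send_rows", "arguments": {"increments": [[4, [0, 0, 0.02], [0, 0, 0]], [4, [0, 0, 0], [0, 0, 0]], [4, [0, 0, 0], [0, 0, 0]], [4, [0, 0, 0], [0, 0, 0]], [4, [0, 0, -2], [0, 0, 0]]]}}

```text
clock: 25.7
position: [0.5226, 0.0684, 0.0508]
ee_rot: [3.135, 0.057, 0.161]
force: [0.6, 0.0, -0.2]
width: 0.437
gripper_force: 0.0
```

>>> {"name": "send_rows", "arguments": {"increments": [[4, [0, 0, -2], [0, 0, 0]], [4, [0, 0, -3], [0, 0, 0]], [4, [-2, 0, -3], [0, -0.1, 0]], [4, [-3, 0, -3], [0, 0, 0]], [4, [-3, 0, -2], [0, 0, 0]]]}}

```text
clock: 26.2
position: [0.4356, 0.065, 0.1804]
ee_rot: [3.137, 0.055, 0.01]
force: [-0.6, 0.5, 0.9]
width: 0.434
gripper_force: 0.0
```

>>> {"name": "send_rows", "arguments": {"increments": [[4, [-2, 0, 0], [0, 0, 0]], [4, [0, 0, 0], [0, 0, 0]], [4, [0, 0, 0], [0, 0, 0]]]}}

```text
clock: 26.5
position: [0.4153, 0.0657, 0.1792]
ee_rot: [3.14, 0.059, 0.009]
force: [0.6, 1.5, 0.4]
width: 0.436
gripper_force: 0.0
```

```bash
cat > vf.py <<'E'
import sys
from fit import *
i,s,yb=sys.argv[1],float(sys.argv[2]),float(sys.argv[3])
snap("side","s"+i);snap("top","t"+i)
def mk(p): return (RB*Ro.from_euler("z",p[2])).as_matrix(),surf(p[0],p[1])
print("top",fit3([load("t"+i)],mk,(s,yb,0),(.004,.004,.05),surf(s,yb,.015)))
M,o=mk((s,yb,0));ascii("s"+i,o+M@[0,0,.015],M=M,o=o)
E
python3 vf.py 14 -.037 -.113;python3 - <<'E'
from h import *
plan([.4295,.2885,.015],RT(0))
E
```

```text
top (array([-0.0435, -0.1136, -0.0436]), np.float64(85.91695079998465))
.......................###..............
...........................####.........
................................###.....
...........................o........####
..........................ooooo.........
..........................ooooooooo.....
.........................oooXXXooooooo..
........................ooooXXXXXXXoooo.
........................oooXXXXXXXXXXo..
........................ooXXXXXXXXXXXX..
........................ooXXXXXXXXXXXo..
.......................oooXXXXXXXXXXXo..
.......................ooXXXXXXXXXXXX...
.......................ooXXXXXXXXXXXX...
...............oooo....ooXXXXXXXXXXXX...
............oooooooooo.ooXXXXXXXXXXXo...
..........oooooXXXXXoXoooXXXXXXXXXXXo...
.........ooooooXXXXXXXXXXXXXXXXXXXXX....
........oooooooXXXXXXXXXXXXXXXXXXXXX....
.......ooooooooXXXXXXXXXXXXXXXXXXXXX....
......ooooooooooXXXXXXXXXXXXXXXXXXXX....
.....oooooXXooooXXXXXXXXXXXXXXXXXXXX....
....oooooXXXooooXXXXXXXXXXXXXXXXXXXX....
....ooooXXXXooooXXXXXXXXXXXXXXXXXXXX....
......ooooXXoooooXXXXXXXXXXXXXXXXXXX....
.........ooooooooXXXXXXXXXXXXXXXXXX.....
............oooooXXXXXXXXXXXXXXXXXo.....
...............ooXoXXXXXXXXXXXXXXX......
..............####ooooXXXXXXXXXXX.......
..............####...ooooXXXXXXX........
..............##.........oooXXXX........
............................ooo.........
........................................
........................................
turn [ 0.007 -0.002 -1.534] then shift [22.34  1.34 16.41] | pos [0.4161 0.0651 0.1791] t 26.6 q7 -1.41 F [ 0.4 -0.7  1.4] w 4.03
```

>>> {"name": "send_rows", "arguments": {"increments": [[4, [0, 0, 0], [0, 0, -0.1395]], [4, [0, 0, 0], [0, 0, -0.1395]], [4, [0, 0, 0], [0, 0, -0.1395]], [4, [0, 0, 0], [0, 0, -0.1395]], [4, [0, 0, 0], [0, 0, -0.1395]]]}}

```text
clock: 27.1
position: [0.4161, 0.0646, 0.1789]
ee_rot: [2.925, 1.132, 0.006]
force: [-0.8, -0.8, 0.3]
width: 0.434
gripper_force: 0.0
```

>>> {"name": "send_rows", "arguments": {"increments": [[4, [0, 0, 0], [0, 0, -0.1395]], [4, [0, 0, 0], [0, 0, -0.1395]], [4, [0, 0, 0], [0, 0, -0.1395]], [4, [0, 0, 0], [0, 0, -0.1395]], [4, [0, 0, 0], [0, 0, -0.1395]]]}}

```text
clock: 27.6
position: [0.416, 0.0646, 0.1788]
ee_rot: [2.362, 2.062, 0.002]
force: [-0.6, 0.1, 0.5]
width: 0.436
gripper_force: 0.0
```

>>> {"name": "send_rows", "arguments": {"increments": [[4, [4.4, 0.2, 0], [0, 0, -0.1395]], [4, [4.5, 0.3, 0], [0, 0, 0]], [4, [4.5, 0.3, 0], [0, 0, 0]], [4, [4.5, 0.3, 1], [0, 0, 0]], [4, [4.4, 0.2, 2], [0, 0, 0]]]}}

```text
clock: 28.1
position: [0.4363, 0.2898, 0.1485]
ee_rot: [2.218, 2.217, 0.007]
force: [0.4, 0.0, -0.0]
width: 0.435
gripper_force: 0.0
```

>>> {"name": "send_rows", "arguments": {"increments": [[4, [0, 0, 3], [0, 0, 0]], [4, [0, 0, 3], [0, 0, 0]], [4, [0, 0, 0], [0, 0, 0]], [4, [0, 0, 0], [0, 0, 0]]]}}

```text
clock: 28.5
position: [0.4354, 0.2862, 0.0883]
ee_rot: [2.219, 2.215, -0.0]
force: [-0.1, -0.2, 0.7]
width: 0.435
gripper_force: 0.0
```

```bash
python3 look.py 15 l,far;python3 - <<'E'
from h import *
plan([.4295,.2885,.0145],RT(0))
E
```

```text
l top (array([ 0.3925,  0.2727, -1.4452]), np.float64(1509.7376170457237))
l side (array([ 0.4287,  0.2731, -1.4667]), np.float64(29.000145665533736))
far top (array([0.529 , 0.4382, 0.2099]), np.float64(22.14599120466815))
far side (array([0.5295, 0.432 , 0.4338]), np.float64(191.78420993136382))
turn [ 0.006  0.002 -0.002] then shift [ 0.15 -0.66  7.52] | pos [0.4361 0.287  0.0897] t 28.6 q7 -0.29 F [-0.6 -0.   0.5] w 4.01
```

>>> {"name": "send_rows", "arguments": {"increments": [[3, [0.15, -0.7, 2.5], [0, 0, 0]], [3, [0, 0, 2.5], [0, 0, 0]], [3, [0, 0, 0], [0, 0, 0]], [3, [0, 0, 0], [0, 0, 0]]]}}

```text
clock: 29.0
position: [0.4289, 0.2885, 0.0397]
ee_rot: [2.218, 2.217, 0.005]
force: [0.3, 0.3, 1.0]
width: 0.327
gripper_force: 0.0
```

```bash
python3 - <<'E'
from h import *
plan([.4290,.2885,.0145],RT(0))
E
```

```text
turn [ 0.006  0.002 -0.001] then shift [-0.    0.01  2.52] | pos [0.4289 0.2885 0.0397] t 29.0 q7 -0.24 F [0.3 0.3 1. ] w 3.01
```

>>> {"name": "send_rows", "arguments": {"increments": [[3, [0, 0, 1.5], [0, 0, 0]], [3, [0, 0, 0.9], [0, 0, 0]], [3, [0, 0, 0], [0, 0, 0]], [0, [0, 0, 0], [0, 0, 0]], [0, [0, 0, 0], [0, 0, 0]]], "force": 40}}

```text
clock: 29.5
position: [0.4286, 0.2886, 0.0152]
ee_rot: [2.218, 2.217, 0.004]
force: [-0.8, -0.5, 4.1]
width: 0.215
gripper_force: 40.0
```

>>> {"name": "send_rows", "arguments": {"increments": [[0, [0, 0, 0], [0, 0, 0]], [0, [0, 0, 0], [0, 0, 0]]]}}

```text
clock: 29.7
position: [0.4286, 0.2886, 0.0152]
ee_rot: [2.218, 2.217, 0.004]
force: [-1.2, -0.9, 5.9]
width: 0.216
gripper_force: 40.0
```

>>> {"name": "send_rows", "arguments": {"increments": [[0, [0, 0, -1], [0, 0, 0]], [0, [0, 0, -2], [0, 0, 0]], [0, [0, 0, -2], [0, 0, 0]], [0, [0, 0, 0], [0, 0, -0.146]], [0, [0, 0, 0], [0, 0, -0.146]]]}}

```text
clock: 30.2
position: [0.4282, 0.2888, 0.0657]
ee_rot: [1.864, 2.521, 0.004]
force: [-0.5, -0.1, -2.3]
width: 0.216
gripper_force: 39.9
```

>>> {"name": "send_rows", "arguments": {"increments": [[0, [0, 0, 0], [0, 0, -0.146]], [0, [0, 0, 0], [0, 0, -0.146]], [0, [0, 0, 0], [0, 0, -0.146]], [0, [0, 0, 0], [0, 0, -0.146]], [0, [0, 0, 0], [0, 0, -0.146]]]}}

```text
clock: 30.7
position: [0.4281, 0.2882, 0.0651]
ee_rot: [0.841, 3.02, -0.002]
force: [0.2, 0.6, -1.3]
width: 0.218
gripper_force: 39.9
```

>>> {"name": "send_rows", "arguments": {"increments": [[0, [0, 0, 0], [0, 0, -0.146]], [0, [0, 0, 0], [0, 0, -0.146]], [0, [0, 0, 0], [0, 0, -0.146]], [0, [0, 0, 0], [0, 0, -0.146]], [0, [0, 0, 0], [0, 0, 0]]]}}

```text
clock: 31.2
position: [0.4282, 0.2881, 0.065]
ee_rot: [-0.058, 3.136, -0.005]
force: [-0.5, -0.4, -1.7]
width: 0.214
gripper_force: 39.9
```

```bash
python3 lk.py 16 -.063 0 -.018 .0155 -1
```

```text
turn [-0.003 -0.099 -0.003] then shift [ -5.82 -10.99   4.24] | pos [0.4282 0.2881 0.065 ] t 31.2 q7 0.99 F [-0.5 -0.4 -1.7] w 1.96
..........................oooXXXXXXXXX##
.##.......................oooooooXXXXXXX
...#.....................ooooooooooooXXX
........................oooooooooooooooo
........................oooooooooooooooo
........................oooooooooooooooo
........................oooooooooooooooo
........................oooooooooooooooo
........................oooooooooooooooo
........................oooooooooooXoooo
.......................ooooooooooooXoXoo
................o......ooooooooooooooXoo
.............oooooooo..ooooooooooooooooo
..........oooooooooooooooooooooooooooooo
........ooooooXXXXXooooooooooooooooooooo
.......ooooXXXXXXXXXXXoooooooooooooooooo
......oooXXXXXXXXXXXXXoooooooooooooooooo
.....ooooXXXXXXXXXXXXooooooooooooooooooo
.....oooXXXXXXXXXXXXXooooooooooooooooooo
....oooXXXXXXXXXXXXXXooooooooooooooooXoo
...ooooXXXXXXXXXXXXXXooooooooooooooooXXX
...oooXXXXXXXXXXXXXXXXoooooooooooooooXXX
..oooXXXXXXXXXXXXXXXXXXooooooooooooooXXX
.ooooXXXXXXXXXXXXXXXXXXXoooooooooooooXXX
.oooXXXXXXXXXXXXXXXXXXXXXXXXoooooooooXXX
.oooooXXXXXXXXXXXXXXXXXXXXXXXXXooooooXXX
....oooooXXXXXXXXXXXXXXXXXXXXXXXXXXoXXX#
........oooooXXXXXXXXXXXXXXXXXXXXXXXXXX.
............oooooXXXXXXXXXXXXXXXXXXXXX#.
...............oooooXXXXXXXXXXXXXXXXXX..
...................ooooXXXXXXXXXXXXXX#..
......................oooooXXXXXXXXXX...
..........................oooooXXXXX#...
..............................ooooXX....
```

>>> {"name": "send_rows", "arguments": {"increments": [[0, [0, -2, -0.5], [0, -0.099, 0]], [0, [-2, -3, 0.3], [0, 0, 0]], [0, [-2, -3, 0.3], [0, 0, 0]], [0, [-2, -3, 0.3], [0, 0, 0]], [0, [0, 0, 0.3], [0, 0, 0]]]}}

```text
clock: 31.75
position: [0.4958, 0.1756, 0.0649]
ee_rot: [-0.035, 3.035, -0.005]
force: [-1.1, -0.6, -0.6]
width: 0.215
gripper_force: 40.0
```

>>> {"name": "send_rows", "arguments": {"increments": [[0, [0, 0, 0.3], [0, 0, 0]], [0, [0, 0, 0], [0, 0, 0]], [0, [0, 0, 0], [0, 0, 0]]]}}

```text
clock: 32.05
position: [0.4922, 0.1818, 0.061]
ee_rot: [-0.055, 3.038, -0.001]
force: [-0.3, -0.3, -1.3]
width: 0.215
gripper_force: 40.0
```

```bash
python3 lk.py 17 -.063 0 -.0155 .0155 -1
```

```text
turn [-0.003 -0.001 -0.004] then shift [-0.18 -0.12  3.21] | pos [0.4922 0.1818 0.061 ] t 32.05 q7 1.17 F [-0.3 -0.3 -1.3] w 1.97
.....##.....................############
.....##........................#########
............................ooo.....####
...........................ooooooo.....#
..........................ooooooooooo...
.........................ooooooooooooooo
.........................ooooooooooooooo
........................oooooooooooooooo
........................oooooooooooooooo
........................ooooooooooXooooo
........................ooooooooooXXoooo
........................ooooooooooXXooo.
.......................oooooooooooooooo.
................oo##...oooooooooooooooo.
............ooooXXXXX..oooooooooooooooo.
.........oooooXXXXXXXoooooooooooooooooo.
........ooXXXXXXXXXXXooooooooooooooooo..
.......oXXXXXXXXXXXXoooooooooooooooooo..
......ooXXXXXXXXXXXXooooooooooooooXXoo..
.....ooXXXXXXXXXXXXXooooooooooooooXXXo..
.....oXXXXXXXXXXXXXXooooooooooooooXXXo..
....oXXXXXXXXXXXXXXXXoooooooooooooXXXo..
...oXXXXXXXXXXXXXXXXXooooooooooooXXXXo..
..ooXXXXXXXXXXXXXXXXXXoooooooooooXXXXo..
...oooXXXXXXXXXXXXXXXXXXXooooooooXXXX...
......oooXXXXXXXXXXXXXXXXXXXooooXXXXo...
.........oXXXXXXXXXXXXXXXXXXXXXoXXXXo...
...........XXXoXXXXXXXXXXXXXXXXXXXXo....
............#.oooooXXXXXXXXXXXXXXXo.....
.................oooooXXXXXXXXXXXXo.....
....................oooooXXXXXXXXo......
.......................oooooXXXXo.......
..........................ooooXoo.......
.............................ooo........
```

>>> {"name": "send_rows", "arguments": {"increments": [[0, [-0.15, -0.1, 1.4], [0, 0, 0]], [0, [0, 0, 1.2], [0, 0, 0]], [0, [0, 0, 0.4], [0, 0, 0]], [0, [0, 0, 0], [0, 0, 0]], [0, [0, 0, 0], [0, 0, 0]]]}}

```text
clock: 32.6
position: [0.4975, 0.1799, 0.0315]
ee_rot: [-0.053, 3.037, -0.002]
force: [-0.4, -0.3, -1.9]
width: 0.218
gripper_force: 40.0
```

>>> {"name": "send_rows", "arguments": {"increments": [[0, [0, 0, 0.1], [0, 0, 0]], [0, [0, 0, 0], [0, 0, 0]], [0, [0, 0, 0], [0, 0, 0]]]}}

```text
clock: 32.9
position: [0.4978, 0.1798, 0.0307]
ee_rot: [-0.053, 3.037, -0.001]
force: [0.4, 0.2, -1.5]
width: 0.218
gripper_force: 40.0
```

>>> {"name": "send_rows", "arguments": {"increments": [[0, [0, 0, 0.06], [0, 0, 0]], [0, [0, 0, 0], [0, 0, 0]], [0, [0, 0, 0], [0, 0, 0]]]}}

```text
clock: 33.2
position: [0.4978, 0.1797, 0.0298]
ee_rot: [-0.053, 3.037, -0.002]
force: [-0.6, 0.2, -1.5]
width: 0.218
gripper_force: 40.0
```

```bash
python3 lk.py 18 -.042 0 -.0155 .0155 -1 | head -1; cat > jarB.py <<'E'
import sys
from fit import *
a=cv2.imread("pics/top0.png") if sys.argv[1]=="0" else None
if a is None: snap("top","t"+sys.argv[1]);a=load("t"+sys.argv[1])[1]
for c in map(int,sys.argv[2].split(",")): print(c,a[195:240,c].max(1).tolist())
E
python3 jarB.py 0 305,312;python3 jarB.py 18 305,312
```

```text
turn [-0.003 -0.001 -0.005] then shift [-2.06  0.11  0.06] | pos [0.4978 0.1797 0.0298] t 33.2 q7 1.18 F [-0.6  0.2 -1.5] w 2.0
305 [204, 203, 151, 167, 168, 163, 162, 158, 167, 168, 166, 165, 164, 166, 165, 167, 168, 171, 153, 99, 106, 113, 117, 120, 122, 125, 108, 124, 132, 120, 145, 145, 207, 202, 195, 188, 178, 169, 142, 226, 228, 225, 224, 226, 226]
312 [203, 204, 165, 166, 170, 159, 168, 151, 161, 168, 166, 165, 162, 162, 167, 169, 168, 166, 126, 102, 107, 113, 117, 119, 121, 124, 114, 133, 124, 113, 132, 130, 128, 125, 122, 118, 113, 106, 158, 222, 225, 228, 229, 227, 228]
305 [219, 218, 162, 180, 181, 176, 173, 171, 179, 181, 180, 179, 177, 178, 178, 180, 182, 184, 166, 108, 114, 123, 128, 130, 131, 135, 117, 133, 142, 126, 143, 140, 137, 134, 131, 129, 121, 116, 116, 177, 138, 34, 21, 22, 23]
312 [219, 219, 178, 179, 182, 171, 181, 163, 175, 181, 180, 178, 175, 175, 179, 183, 181, 180, 136, 109, 115, 122, 126, 128, 131, 134, 123, 139, 134, 123, 142, 141, 137, 135, 132, 128, 122, 114, 170, 232, 114, 39, 25, 24, 25]
```

>>> {"name": "send_rows", "arguments": {"increments": [[0, [-0.5, 0.1, 0.03], [0, 0, 0]], [0, [-0.5, 0, 0], [0, 0, 0]], [0, [-0.5, 0, 0], [0, 0, 0]], [0, [-0.25, 0, 0], [0, 0, 0]], [0, [0, 0, 0], [0, 0, 0]]]}}

```text
clock: 33.8
position: [0.5158, 0.1813, 0.0314]
ee_rot: [-0.053, 3.037, -0.001]
force: [0.4, -0.7, -1.8]
width: 0.217
gripper_force: 40.0
```

```bash
python3 lk.py 19 -.042 0 -.0155 .0155 -1 ;python3 jarB.py 19 305,312
```

```text
turn [-0.003 -0.    -0.005] then shift [-0.24  0.03  0.02] | pos [0.5158 0.1813 0.0314] t 33.8 q7 1.2 F [ 0.4 -0.7 -1.8] w 1.99
.....................###################
....#...................################
....##.....................#XX##########
.....#.....................oooXXX#######
..........................oooooooXXXX##.
.........................ooooooooooooooo
........................oooooooooooooooo
........................oooooooooooooooo
........................oooooooooooooooo
........................oooooooooooooooo
........................ooooooooooooooo.
........................ooooooooXXooooo.
.......................oooooooooXXXoooo.
...............ooooo...oooooooooooooooo.
...........oooooXXooooooooooooooooooooo.
..........oooXXXXXXXXooooooooooooooooo..
.........ooooXXXXXXXoooooooooooooooooo..
........oooooXXXXXXXoooooooooooooooooo..
.......ooooooXXXXXXXoooooooooooooooooo..
......oooooooXXXXXXXoooooooooooooooooo..
.....oooooooooXXXXXXooooooooooooooXXXo..
....ooooXXooooXXXXXXXooooooooooooXXXXo..
...ooooXXXooooXXXXXXXooooooooooooXXXXo..
...ooooXXXoooooXXXXXXXXoooooo
[... 167 characters left out ...]
XXX.....
................XoooXXXXXXXXXXXXXXo.....
..............###..ooooXXXXXXXXXXo......
............#####.....ooooXXXXXXoo......
.............##..........oooXXXXo.......
............................oooo........
...............................o........
305 [220, 219, 164, 182, 182, 177, 175, 171, 181, 183, 181, 180, 178, 180, 180, 181, 183, 186, 166, 109, 115, 124, 129, 131, 132, 136, 119, 135, 142, 127, 144, 141, 138, 135, 132, 130, 123, 117, 81, 35, 37, 67, 61, 55, 46]
312 [220, 220, 180, 181, 184, 172, 182, 165, 175, 182, 181, 179, 177, 176, 181, 184, 183, 181, 137, 110, 116, 123, 127, 130, 133, 135, 124, 141, 135, 124, 143, 143, 138, 137, 133, 129, 123, 115, 84, 60, 46, 45, 43, 47, 47]
```

>>> {"name": "send_rows", "arguments": {"increments": [[0, [-0.25, 0, 0], [0, 0, 0]], [0, [0, 0, 0], [0, 0, 0]], [0, [0, 0, 0], [0, 0, 0]]]}}

```text
clock: 34.2
position: [0.5176, 0.1814, 0.0315]
ee_rot: [-0.053, 3.037, -0.002]
force: [-0.4, 0.4, -1.9]
width: 0.216
gripper_force: 40.0
```

```bash
cat > edge.py <<'E'
import sys
from fit import *
i=sys.argv[1];snap("top","t"+i);a=load("t"+i)[1].max(2).astype(float);b=load(sys.argv[2])[1].max(2).astype(float) if sys.argv[2]!="0" else cv2.imread("pics/top0.png").max(2).astype(float)
r0,r1=map(int,sys.argv[3].split(","))
for c in map(int,sys.argv[4].split(",")):
    def e(x):
        p=x[r0:r1,c];m=(np.median(p[:3])+p.min())/2;k=np.argmax(p<m);return round(r0+k-1+(p[k-1]-m)/(p[k-1]-p[k]),2)
    print(c,"jar upper edge before",e(b),"now",e(a))
st=arm.observe();print(st["position"].round(4),st["force"].round(1),st["clock"])
E
python3 edge.py 20 t18 209,216 300,303,305,308,312
```

```text
300 jar upper edge before 214.17 now 213.53
303 jar upper edge before 213.46 now 212.76
305 jar upper edge before 213.38 now 212.84
308 jar upper edge before 213.26 now 212.55
312 jar upper edge before 212.8 now 212.55
[0.5176 0.1814 0.0316] [-0.1 -0.5 -2.8] 34.25
```

>>> {"name": "send_rows", "arguments": {"increments": [[0, [-0.15, 0, 0], [0, 0, 0]], [0, [0, 0, 0], [0, 0, 0]], [0, [0, 0, 0], [0, 0, 0]]]}}

```text
clock: 34.55
position: [0.519, 0.1814, 0.0317]
ee_rot: [-0.053, 3.037, -0.002]
force: [0.1, 0.4, -2.6]
width: 0.217
gripper_force: 40.0
```

```bash
python3 edge.py 21 t18 209,216 300,303,305,308,312
```

```text
300 jar upper edge before 214.17 now 213.2
303 jar upper edge before 213.46 now 212.48
305 jar upper edge before 213.38 now 212.53
308 jar upper edge before 213.26 now 212.19
312 jar upper edge before 212.8 now 211.85
[0.519  0.1815 0.0317] [-1.1 -0.5 -1.8] 34.6
```

>>> {"name": "send_rows", "arguments": {"increments": [[0, [0, 0, 0.03], [0, 0, 0]], [4, [0, 0, 0], [0, 0, 0]], [4, [0, 0, 0], [0, 0, 0]], [4, [0, 0, 0], [0, 0, 0]], [4, [0, 0, 0], [0, 0, 0]]]}}

```text
clock: 35.1
position: [0.5194, 0.1815, 0.0316]
ee_rot: [-0.053, 3.037, -0.001]
force: [-1.0, 0.8, -0.3]
width: 0.433
gripper_force: 0.0
```

>>> {"name": "send_rows", "arguments": {"increments": [[4, [0, 0, -2], [0, 0, 0]], [4, [0, 0, -2], [0, 0, 0]], [4, [0, 0, -3], [0, 0, 0]], [4, [2, 0, -3], [0, 0.1, 0]], [4, [3, 0, -3], [0, 0, 0]]]}}

```text
clock: 35.6
position: [0.4606, 0.1797, 0.1602]
ee_rot: [-0.052, 3.138, -0.004]
force: [0.4, -0.2, 1.0]
width: 0.437
gripper_force: 0.0
```

>>> {"name": "send_rows", "arguments": {"increments": [[4, [3, 0, 0], [0, 0, 0]], [4, [0, 0, 0], [0, 0, 0]], [4, [0, 0, 0], [0, 0, 0]]]}}

```text
clock: 35.9
position: [0.4288, 0.1788, 0.1589]
ee_rot: [-0.056, 3.136, -0.004]
force: [-0.3, 0.1, 0.4]
width: 0.437
gripper_force: 0.0
```

```bash
python3 vf.py 22 -.0405 0;python3 edge.py 23 t18 209,216 300,303,305,308,312; python3 look.py 24 far; python3 - <<'E'
from h import *
a=.21;plan([.5285-.018*np.cos(a),.4375-.018*np.sin(a),.0145],RT(np.pi/2+a))
E
```

```text
top (array([-0.0438, -0.0011,  0.0078]), np.float64(95.46651259243204))
..................................######
............................o.....######
...........................ooooo..#.####
..........................ooooooXXX....#
..........................oooXXXXXXooo..
.........................oooXXXXXXXooooo
.........................oooXXXXXXXXXooo
........................oooXXXXXXXXXXXXo
........................ooXXXXXXXXXXXXXo
........................ooXXXXXXXXXXXXX.
........................ooXXXXXXXXXXXXX.
........................ooXXXXXXXXXXXXo.
.................o.....oooXXXXXXXXXXXXo.
.............oooooooo..ooXXXXXXXXXXXXXo.
..........oooooXXXXooooooXXXXXXXXXXXXXo.
.........ooooooXXXXXXXooXXXXXXXXXXXXXX..
........oooooooXXXXXXXXXXXXXXXXXXXXXXo..
.......ooooooooXXXXXXXXXXXXXXXXXXXXXXo..
......ooooooooooXXXXXXXXXXXXXXXXXXXXXo..
......ooooooooooXXXXXXXXXXXXXXXXXXXXXo..
.....oooooXoooooXXXXXXXXXXXXXXXXXXXXXo..
....oooooXXXooooXXXXXXXXXXXXXXXXXXXXXX..
...oooooXXXXoooooXXXXXXXXXXXXXXXXXXXXo..
...oooooXXXXoooooXXXXXXXXXXXXXXXXXXXXo..
......ooooXXoooooXXXXXXXXXXXXXXXXXXXX...
...
[... 212 characters left out ...]
....#####.....oooXXXXXX.......
..............###.........oooXXXo.......
.............................ooo........
........................................
300 jar upper edge before 214.17 now 213.45
303 jar upper edge before 213.46 now 212.56
305 jar upper edge before 213.38 now 212.53
308 jar upper edge before 213.26 now 212.46
312 jar upper edge before 212.8 now 212.22
[0.4296 0.1787 0.1584] [ 0.9 -0.6 -0.4] 36.05
far top (array([0.5273, 0.4384, 0.2109]), np.float64(23.071173987737723))
far side (array([0.5295, 0.432 , 0.4328]), np.float64(190.11557911664016))
turn [-0.004  0.004 -0.176] then shift [-13.29  23.26  14.37] | pos [0.4294 0.1786 0.1582] t 36.15 q7 1.14 F [ 0.8 -0.3 -0. ] w 4.04
```

```bash
python3 - <<'E'
from fit import *
o=np.array([.528,.438,0]);M=Ro.from_euler("z",.21).as_matrix()
ascii("s24",o+[0,0,.015],26,20,45,M,o)
ascii("t24",o+[0,0,.015],20,17,75,M,o)
E
```

```text
....................................................
................................oooooo..............
...............................oooooooooooo.........
...............................oooooooooooooooo.....
..............................ooooXXooooooooooo.....
..............................oooXXXXXXXXXooooo.....
.............................oooXXXXXXXXXXXXXoo.....
.............................oooXXXXXXXXXXXXXXo.....
............................oooXXXXXXXXXXXXXXXo.....
............................oooXXXXXXXXXXXXXXXo.....
............................ooXXXXXXXXXXXXXXXXo.....
............................ooXXXXXXXXXXXXXXXXo.....
............................ooXXXXXXXXXXXXXXXXo.....
............................ooXXXXXXXXXXXXXXXXo.....
....................ooooo...oooXXXXXXXXXXXXXXXo.....
..................oooooooooooooXXXXXXXXXXXXXXXo.....
...............ooooooooooooooooXXXXXXXXXXXXXXXo.....
.............ooooooXXXXXXXXoooXXXXXXXXXXXXXXXXo.....
............ooooXXXXXXXXXXXXXXXXXXXXXXXXXXXXXXo.....
............oXXXXXXXXXXXXXXXXXXXXXXXXXXXXXXXXXoo....
...........ooXXXXXXXXXXXXXXXXXXXXXXXXXXX
[... 1713 characters left out ...]
...
.............oXXXXXXXXXXXXXoo...........
.............oXXXXXXXXXXXXXoo...........
.............ooXXXXXXXXXXXXXo...........
..............oXXXXXXXXXXXXXoo..........
..............oXXXXXXXXXXXXXoo..........
..............ooXXXXXXXXXXXXoo..........
..............ooXXXXXXXXXXXXoo..........
..............ooXXXXXXXXXXXXoo..........
...............oXXXXXXXXXXXXXoo.........
...............oXXXXXXXXXXXXXoo.........
...............oXXXXXXXXXXXXXoo.........
...............ooXXXXXXXXXXXXoo.........
...............ooXXXXXXXXXooo...........
................ooXXXoooo...............
................oooo....................
........................................
........................................
```

>>> {"name": "send_rows", "arguments": {"increments": [[4, [0, 0, 0], [0, 0, -0.09]], [4, [0, 0, 0], [0, 0, -0.086]], [4, [0, 4.7, 0], [0, 0, 0]], [4, [0, 4.7, 0], [0, 0, 0]], [4, [0, 4.7, 0], [0, 0, 0]]]}}

```text
clock: 36.65
position: [0.3995, 0.3179, 0.1579]
ee_rot: [-0.327, 3.121, -0.005]
force: [1.3, 0.4, 0.7]
width: 0.437
gripper_force: 0.0
```

>>> {"name": "send_rows", "arguments": {"increments": [[4, [-1, 4.7, 0], [0, 0, 0]], [4, [-1.5, 4.4, 0], [0, 0, 0]], [4, [-3.6, 0, 2.5], [0, 0, 0]], [4, [-3.6, 0, 2.5], [0, 0, 0]], [4, [-3.5, 0, 2.5], [0, 0, 0]]]}}

```text
clock: 37.15
position: [0.5112, 0.4337, 0.0816]
ee_rot: [-0.332, 3.12, -0.005]
force: [-0.1, 0.1, 0.9]
width: 0.435
gripper_force: 0.0
```

>>> {"name": "send_rows", "arguments": {"increments": [[4, [0, 0, 2], [0, 0, 0]], [4, [0, 0, 0], [0, 0, 0]], [4, [0, 0, 0], [0, 0, 0]]]}}

```text
clock: 37.45
position: [0.5092, 0.4328, 0.0628]
ee_rot: [-0.331, 3.122, -0.006]
force: [-0.8, 0.2, 0.8]
width: 0.437
gripper_force: 0.0
```

```bash
python3 - <<'E'
from h import *
a=.21;plan([.5285-.018*np.cos(a),.438-.018*np.sin(a),.0145],RT(np.pi/2+a))
E
```

```text
turn [-0.004  0.002  0.001] then shift [-0.2   0.1   4.83] | pos [0.5092 0.4328 0.0628] t 37.45 q7 1.02 F [-0.8  0.2  0.8] w 4.01
```

>>> {"name": "send_rows", "arguments": {"increments": [[4, [-0.15, 0.1, 2.4], [0, 0, 0]], [4, [0, 0, 2], [0, 0, 0]], [4, [0, 0, 0.4], [0, 0, 0]], [4, [0, 0, 0], [0, 0, 0]], [0, [0, 0, 0], [0, 0, 0]]], "force": 40}}

```text
clock: 37.95
position: [0.5117, 0.4349, 0.017]
ee_rot: [-0.331, 3.119, -0.003]
force: [0.5, -0.5, -0.3]
width: 0.391
gripper_force: 0.0
```

>>> {"name": "send_rows", "arguments": {"increments": [[0, [0, 0, 0], [0, 0, 0]], [0, [0, 0, 0], [0, 0, 0]], [0, [0, 0, 0], [0, 0, 0]], [0, [0, 0, 0], [0, 0, 0]]]}}

```text
clock: 38.35
position: [0.5115, 0.4349, 0.0164]
ee_rot: [-0.331, 3.119, -0.003]
force: [-2.3, 0.9, 6.1]
width: 0.218
gripper_force: 39.9
```

```bash
python3 - <<'E'
from h import *
a=.21;plan([.5285-.018*np.cos(a),.438-.018*np.sin(a),.0145],RT(np.pi/2+a))
E
```

```text
turn [-0.002  0.005  0.001] then shift [ 0.07 -0.05  0.19] | pos [0.5115 0.4349 0.0164] t 38.35 q7 1.02 F [-2.3  0.9  6.1] w 2.0
```

>>> {"name": "send_rows", "arguments": {"increments": [[0, [0, 0, -1], [0, 0, 0]], [0, [0, 0, -2], [0, 0, 0]], [0, [0, 0, -2], [0, 0, 0]], [0, [1.5, 0, 0], [0, 0, 0.085]], [0, [1.5, 0, 0], [0, 0, 0.085]]]}}

```text
clock: 38.85
position: [0.4819, 0.4288, 0.0664]
ee_rot: [-0.057, 3.136, -0.003]
force: [-0.8, -0.0, -0.9]
width: 0.211
gripper_force: 39.9
```

>>> {"name": "send_rows", "arguments": {"increments": [[0, [0, -4, 0], [0, -0.099, 0]], [0, [0, -4, 0], [0, 0, 0]], [0, [0, 0, 0], [0, 0, 0]], [0, [0, 0, 0], [0, 0, 0]]]}}

```text
clock: 39.25
position: [0.4851, 0.3481, 0.0661]
ee_rot: [-0.059, 3.038, -0.001]
force: [-0.2, 0.1, -0.6]
width: 0.216
gripper_force: 39.9
```

```bash
python3 lk.py 25 -.063 .105 -.018 .0155 -1
```

```text
turn [-0.003 -0.001 -0.001] then shift [ 0.08 -6.27  3.73] | pos [0.4851 0.3481 0.0661] t 39.25 q7 0.87 F [-0.2  0.1 -0.6] w 1.98
............################XooXXX######
................############XXXXXXXXX###
...................########XXXXXXXXXXXXX
#.....................####XXXXXXXXXXXXXX
##.....................##XXXXXXXXXXXXXXX
.........................ooXXXXXXXXXXXXX
........................oooooXXXXXXXXXXX
........................oooooooooXXXXXXX
........................ooooooooooooXXXX
........................oooooooooooooooo
........................oooooooooooooooo
.............ooooooo....oooooooooooooooo
.........ooooooooooooooooooooooooooooooo
........oooooooooooooooooooooooooooooooo
.......ooooooooooooooooooooooooooooooooo
.......oooooooooooooooooooooooooXXoooooo
......oooXXXoooooooooooooooooooooooXoooo
.....oooXXXXXXXoooooooooooooooooooXooooo
....oooXXXXXXXXXXooooooooooooooooooooooo
...oooXXXXXXXXXXXXXXoooooooooooooooooooo
..ooooXXXXXXXXXXXXXXXooooooooooooooooooo
..oooXXXXXXXXXXXXXXXoooooooooooooooooooo
.oooXXXXXXXXXXXXXXXXXooooooooooooooooooo
oooXXXXXXXXXXXXXXXXXXXoooooooooooooooooo
oooXXXXXXXXXXXXXXXXXXXXooooooooooooooooo
...ooXXXXXXXXXXXXXXXXXXXXXoooooooooooooX
.....ooXXXXXXXXXXXXXXXXXXXXXXoooooooXXXX
........ooXXXXXXXXXXXXXXXXXXXXXoooooXXX#
...........ooXXXXXXXXXXXXXXXXXXXXXoXXXX.
.............ooXXXXXXXXXXXXXXXXXXXXXXX#.
................oooXXXXXXXXXXXXXXXXXX#..
...................oooXXXXXXXXXXXXXXX...
.....................oooXXXXXXXXXXXX#...
........................oooXXXXXXXX#....
```

>>> {"name": "send_rows", "arguments": {"increments": [[0, [0, -3.2, 0], [0, 0, 0]], [0, [0, -3, 0.5], [0, 0, 0]], [0, [0, 0, 1], [0, 0, 0]], [0, [0, 0, 0], [0, 0, 0]], [0, [0, 0, 0], [0, 0, 0]]]}}

```text
clock: 39.8
position: [0.4888, 0.2891, 0.0506]
ee_rot: [-0.065, 3.038, 0.0]
force: [0.8, 1.2, -0.9]
width: 0.213
gripper_force: 39.9
```

```bash
python3 lk.py 26 -.063 .105 -.017 .0155 -1|head -1; python3 jarB.py 26 255,262,270
```

```text
turn [-0.002 -0.002  0.003] then shift [-0.05 -0.35  2.17] | pos [0.4888 0.2891 0.0506] t 39.8 q7 0.96 F [ 0.8  1.2 -0.9] w 1.96
255 [125, 126, 126, 125, 166, 182, 184, 185, 182, 175, 182, 180, 181, 178, 173, 176, 178, 176, 178, 176, 176, 103, 110, 120, 122, 125, 128, 134, 120, 132, 144, 129, 138, 142, 140, 137, 135, 132, 127, 120, 107, 174, 176, 178, 151]
262 [124, 127, 128, 117, 170, 183, 187, 185, 181, 165, 178, 173, 171, 174, 179, 182, 182, 180, 180, 177, 154, 110, 116, 124, 126, 129, 130, 135, 128, 138, 134, 126, 143, 141, 136, 133, 130, 127, 120, 115, 115, 178, 175, 175, 55]
270 [121, 124, 124, 141, 196, 186, 187, 181, 182, 181, 179, 179, 177, 180, 178, 175, 175, 177, 179, 178, 116, 110, 116, 123, 126, 129, 131, 118, 124, 148, 133, 122, 141, 140, 138, 135, 131, 127, 119, 112, 131, 171, 175, 176, 110]
```

>>> {"name": "send_rows", "arguments": {"increments": [[0, [-0.03, -0.3, 1.2], [0, 0, 0]], [0, [0, 0, 0.7], [0, 0, 0]], [0, [0, 0, 0.2], [0, 0, 0]], [0, [0, 0, 0], [0, 0, 0]], [0, [0, 0, 0], [0, 0, 0]]]}}

```text
clock: 40.4
position: [0.4908, 0.2843, 0.0297]
ee_rot: [-0.063, 3.039, -0.002]
force: [-4.6, -1.5, 8.3]
width: 0.216
gripper_force: 40.0
```

```bash
python3 lk.py 27 -.042 .105 -.017 .0155 -1|head -1
```

```text
turn [-0.003 -0.002  0.001] then shift [-2.18  0.14  0.08] | pos [0.4908 0.2843 0.0297] t 40.4 q7 0.96 F [-4.6 -1.5  8.3] w 1.98
```

>>> {"name": "send_rows", "arguments": {"increments": [[0, [0, 0.1, -0.1], [0, 0, 0]], [0, [-0.5, 0, 0], [0, 0, 0]], [0, [-0.5, 0, 0], [0, 0, 0]], [0, [-0.5, 0, 0], [0, 0, 0]], [0, [0, 0, 0], [0, 0, 0]]]}}

```text
clock: 40.95
position: [0.5073, 0.2859, 0.0323]
ee_rot: [-0.061, 3.037, -0.001]
force: [-0.2, -0.6, -2.2]
width: 0.215
gripper_force: 40.0
```

```bash
python3 lk.py 28 -.042 .105 -.017 .0155 -1;python3 edge.py 28 t26 212,219 255,258,262,266,270
```

```text
turn [-0.003 -0.001  0.   ] then shift [-0.51  0.04  0.16] | pos [0.5073 0.2859 0.0323] t 40.95 q7 0.98 F [-0.2 -0.6 -2.2] w 1.97
.............##############.oX#####..###
................###########XXXXXX#######
..................########XXXXXXXXXX####
.#..................#####XXXXXXXXXXXXX##
.##.....................#XXXXXXXXXXXXXXX
........................oooXXXXXXXXXXXXX
........................ooooooXXXXXXXXXo
.......................ooooooooooXXXXXXo
.......................ooooooooooooXXooo
.......................ooooooooooooooooo
.......................ooooooooooooooooo
..............oooo.....ooooooooooooooooo
..........ooooooooooo..ooooooooooooooooo
........ooooooooooooooooooooooooooooooo.
........oooooooooooooooooooooooXXoooooo.
.......ooXXXooooooooooooooooooooXoooooo.
......oooXXXXXXoooooooooooooooooooooooo.
.....ooooXXXXXXXXoooooooooooooooooooooo.
....ooooooXXXXXXXXXXooooooooooooooooooo.
....ooooooXXXXXXXXXXooooooooooooooooooo.
...oooooooXXXXXXXXXoooooooooooooooooooo.
..ooXXoooooXXXXXXXXXooooooooooooooooooX.
.oooXXoooooXXXXXXXXXXoooooooooooooooooX.
.ooXXXoooooXXXXXXXXXXXoooooooooooooooXX.
...ooXXoooooXXXXXXXXXXXXXoooooooooXXXX..
......ooooooXXXXXXXXXXXXXXXXooooooXXXX..
.........oooXXXXXXXXXXXXXXXXXXoooXXXX...
...........ooXXXXXXXXXXXXXXXXXXXXXXX#...
............#.ooXXXXXXXXXXXXXXXXXXXX....
............##...ooXXXXXXXXXXXXXXXX.....
.........#.###.....ooXXXXXXXXXXXXXX.....
.........#####........ooXXXXXXXXXX......
.........####............ooXXXXXX.......
...........................ooXXX#.......
255 jar upper edge before 215.5 now 215.49
258 jar upper edge before 215.22 now 215.27
262 jar upper edge before 215.2 now 215.2
266 jar upper edge before 214.84 now 214.86
270 jar upper edge before 214.55 now 214.56
[0.5063 0.2858 0.0322] [-0.5 -0.3 -2.1] 41.05
```

>>> {"name": "send_rows", "arguments": {"increments": [[0, [-0.2, 0, 0.03], [0, 0, 0]], [0, [-0.2, 0, 0.02], [0, 0, 0]], [0, [0, 0, 0], [0, 0, 0]], [0, [0, 0, 0], [0, 0, 0]]]}}

```text
clock: 41.45
position: [0.5101, 0.2861, 0.0322]
ee_rot: [-0.062, 3.038, -0.001]
force: [-0.4, -0.6, -0.7]
width: 0.22
gripper_force: 40.0
```

```bash
python3 edge.py 29 t26 212,219 255,262,270
```

```text
255 jar upper edge before 215.5 now 215.49
262 jar upper edge before 215.2 now 215.2
270 jar upper edge before 214.55 now 214.55
[0.5101 0.2862 0.0322] [ 0.9  0.4 -1.7] 41.5
```

>>> {"name": "send_rows", "arguments": {"increments": [[0, [-0.2, 0, 0], [0, 0, 0]], [0, [0, 0, 0], [0, 0, 0]], [0, [0, 0, 0], [0, 0, 0]]]}}

```text
clock: 41.8
position: [0.5122, 0.2863, 0.0325]
ee_rot: [-0.062, 3.038, -0.001]
force: [-0.3, -0.9, -1.2]
width: 0.219
gripper_force: 40.0
```

```bash
python3 edge.py 30 t26 212,219 255,262,270;python3 lk.py 30 -.042 .105 -.017 .0155 -1|head -1
```

```text
255 jar upper edge before 215.5 now 215.5
262 jar upper edge before 215.2 now 215.2
270 jar upper edge before 214.55 now 214.55
[0.5121 0.2863 0.0324] [-1.  -0.2 -1.3] 41.85
turn [-0.003 -0.002  0.001] then shift [-0.03  0.02  0.12] | pos [0.5121 0.2863 0.0324] t 41.85 q7 0.99 F [-1.  -0.2 -1.3] w 1.95
```

>>> {"name": "send_rows", "arguments": {"increments": [[0, [-0.15, 0, 0.03], [0, 0, 0]], [0, [0, 0, 0], [0, 0, 0]], [0, [0, 0, 0], [0, 0, 0]]]}}

```text
clock: 42.2
position: [0.5135, 0.2863, 0.0322]
ee_rot: [-0.062, 3.038, -0.001]
force: [-0.3, -0.5, -1.2]
width: 0.216
gripper_force: 40.0
```

```bash
python3 edge.py 31 t26 212,219 255,262,270
```

```text
255 jar upper edge before 215.5 now 215.26
262 jar upper edge before 215.2 now 214.74
270 jar upper edge before 214.55 now 214.58
[0.5135 0.2863 0.0322] [-0.7 -0.6 -1.9] 42.25
```

>>> {"name": "send_rows", "arguments": {"increments": [[0, [-0.15, 0, 0], [0, 0, 0]], [0, [0, 0, 0], [0, 0, 0]], [0, [0, 0, 0], [0, 0, 0]]]}}

```text
clock: 42.55
position: [0.5153, 0.2864, 0.0324]
ee_rot: [-0.062, 3.038, -0.001]
force: [-1.3, 0.4, -1.2]
width: 0.217
gripper_force: 40.0
```

```bash
python3 edge.py 32 t26 212,219 255,262,270
```

```text
255 jar upper edge before 215.5 now 214.5
262 jar upper edge before 215.2 now 214.17
270 jar upper edge before 214.55 now 213.83
[0.5153 0.2863 0.0324] [-0.3 -0.8 -1.5] 42.6
```

>>> {"name": "send_rows", "arguments": {"increments": [[0, [0, 0, 0.06], [0, 0, 0]], [0, [0, 0, 0], [0, 0, 0]], [4, [0, 0, 0], [0, 0, 0]], [4, [0, 0, 0], [0, 0, 0]], [4, [0, 0, 0], [0, 0, 0]]]}}

```text
clock: 43.1
position: [0.5156, 0.2865, 0.0319]
ee_rot: [-0.062, 3.037, -0.001]
force: [-0.5, -0.3, -0.2]
width: 0.411
gripper_force: 0.0
```

>>> {"name": "send_rows", "arguments": {"increments": [[4, [0, 0, 0], [0, 0, 0]], [4, [0, 0, -2], [0, 0, 0]], [4, [0, 0, -2], [0, 0, 0]], [4, [0, 0, -3], [0, 0, 0]], [4, [1, 0, -4], [0, 0, 0]]]}}

```text
clock: 43.6
position: [0.4942, 0.2851, 0.1403]
ee_rot: [-0.061, 3.039, -0.003]
force: [0.2, 0.2, -0.2]
width: 0.436
gripper_force: 0.0
```

>>> {"name": "send_rows", "arguments": {"increments": [[4, [3, 0, -4], [0, 0.1, 0]], [4, [4, 0, -4], [0, 0, 0]], [4, [4, 0, -3], [0, 0, 0]], [4, [0, 0, 0], [0, 0, 0]], [4, [0, 0, 0], [0, 0, 0]]]}}

```text
clock: 44.1
position: [0.3844, 0.282, 0.2429]
ee_rot: [-0.066, 3.136, -0.002]
force: [0.5, 0.2, -0.3]
width: 0.436
gripper_force: 0.0
```

```bash
python3 vf.py 33 -.0395 .105|sed -n 1,34p; python3 - <<'E'
from h import *
s=load=np.load("pics/s33.npz")["im"][175:295,230:410];t=np.load("pics/t33.npz")["im"][185:280,225:390]
snap("wrist","w33")
w=np.load("pics/w33.npz")["im"]
g=lambda x,w,h:cv2.resize(x,(w,h),interpolation=cv2.INTER_CUBIC)
cv2.imwrite("pics/m33.png",np.vstack([np.hstack([g(s,400,267),g(t,400,267)]),g(w[150:400],800,333)[:, :]]))
plan([.6,.2,.3],RT(0))
E
```

```text
top (array([-0.0437,  0.1044, -0.0042]), np.float64(94.72514540486125))
......................................##
............................ooo.......##
...........................ooooooo....#.
..........................oooXooooooX##.
.........................ooooXXXXXXXXXXo
........................ooooXXXXXXXXXXoo
........................oooXXXXXXXXXXXXo
.......................oooXXXXXXXXXXXXXX
.......................oooXXXXXXXXXXXXXX
.......................oooXXXXXXXXXXXXXX
.......................ooXXXXXXXXXXXXXXo
.......................ooXXXXXXXXXXXXXXo
.............oooooo....ooXXXXXXXXXXXXXXo
.........ooooooXXXoooo.ooXXXXXXXXXXXXXXo
........ooooooXXXXXXXooooXXXXXXXXXXXXXX.
.......ooooooXXXXXXXXXXoXXXXXXXXXXXXXXX.
......oooooooXXXXXXXXXXXXXXXXXXXXXXXXXo.
.....ooooooooXXXXXXXXXXXXXXXXXXXXXXXXXo.
.....oooooooooXXXXXXXXXXXXXXXXXXXXXXXXo.
....ooooooooooXXXXXXXXXXXXXXXXXXXXXXXXo.
...oooooooooooXXXXXXXXXXXXXXXXXXXXXXXXo.
..ooooooXooooooXXXXXXXXXXXXXXXXXXXXXXXX.
.ooooooXXXoooooXXXXXXXXXXXXXXXXXXXXXXXX.
.oooooXXXXoooooXXXXXXXXXXXXXXXXXXXXXXXX.
..oooooXXXooooooXXXXXXXXXXXXXXXXXXXXXXo.
.....ooooXXoooooXXXXXXXXXXXXXXXXXXXXXX..
........ooooooooXXXXXXXXXXXXXXXXXXXXXo..
..........oooooooXXXXXXXXXXXXXXXXXXXo...
.............ooooXXXXXXXXXXXXXXXXXXX....
................ooooXXXXXXXXXXXXXXXo....
................#.ooooXXXXXXXXXXXXo.....
.............#.###...ooooXXXXXXXXX......
.............#####......oooXXXXXXo......
turn [-1.000e-03  5.000e-03  1.611e+00] then shift [-8.11 21.5  -5.89] | pos [0.385  0.2811 0.2411] t 44.25 q7 0.88 F [-0.4 -0.1  0.4] w 4.02
```

View pics/m33.png

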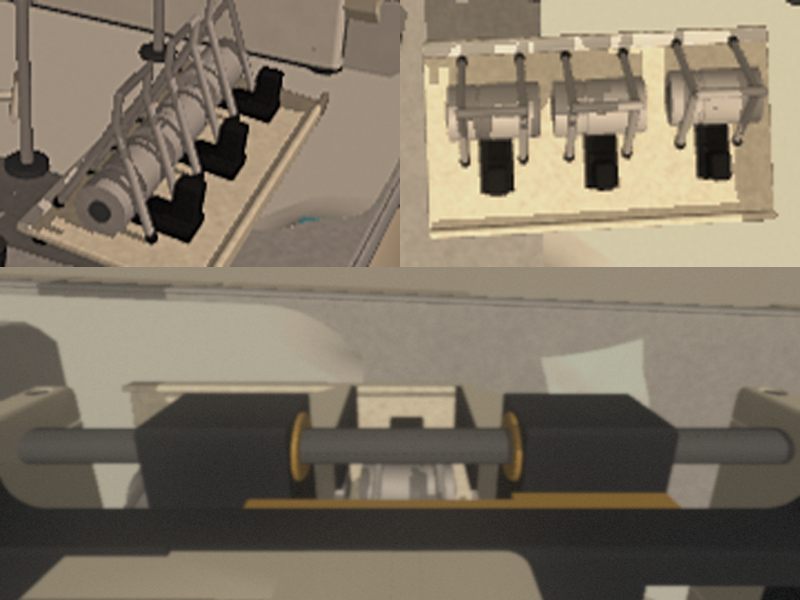

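```bash
cat >> h.py <<'E'
def ktool(p,yaw=PSI,tilt=T6):
    """grasp handle at p: tool x=keeper y, tool y=keeper x, TCP 19mm below handle along tool z"""
    M=(Ro.from_euler("z",yaw)*Ro.from_euler("y",-tilt)).as_matrix();T=Ro.from_matrix(np.c_[M[:,1],M[:,0],-M[:,2]])
    return np.array(p)-M[:,2]*.019,T
E
python3 - <<'E'
from fit import *
cam,im=load("t33")
# keeper fit: wire model lines vs local image: score = contrast of sampled segment against both sides
g=cv2.GaussianBlur(im,(0,0),.7).astype(float).mean(2)
q=lambda u,v:(225+(u-400)/2.424,185+v/2.81)
for n,pts in dict(A=[(465,160),(523,158),(463,62),(520,60)],B=[(569,157),(627,154),(566,57),(624,54)],C=[(680,145),(738,138),(677,43),(735,38)]).items():
    w=[px2w(cam,*q(*p),.0178 if i<2 else .0265) for i,p in enumerate(pts)]
    print(n,np.round(w,4)[:,:2].tolist(),"mid",np.mean(w,0).round(4))
for n,(u1,u2,v) in dict(A=(460,523,112),B=(575,640,105),C=(695,760,93)).items():
    print(n,"handle",px2w(cam,*q((u1+u2)/2,v),.148).round(4))
for c in(262,268,308,312,316,358,362,366): print(c,im[205:232,c].max(1).tolist())
E
```

```text
A [[0.5302, 0.3171], [0.5315, 0.2588], [0.6148, 0.3187], [0.6162, 0.2613]] mid [0.5732 0.289  0.0222]
B [[0.532, 0.2124], [0.5341, 0.1537], [0.6186, 0.2148], [0.6209, 0.1559]] mid [0.5764 0.1842 0.0222]
C [[0.5415, 0.0996], [0.5472, 0.0403], [0.6303, 0.1017], [0.6345, 0.0422]] mid [0.5884 0.0709 0.0222]
A handle [0.5603 0.2892 0.148 ]
B handle [0.565  0.1855 0.148 ]
C handle [0.5736 0.0771 0.148 ]
262 [172, 167, 165, 169, 172, 175, 176, 174, 173, 147, 106, 110, 117, 121, 124, 127, 130, 132, 116, 133, 129, 119, 134, 132, 129, 126, 122]
268 [174, 169, 167, 170, 169, 169, 171, 168, 166, 128, 104, 111, 118, 121, 123, 127, 128, 143, 121, 141, 129, 159, 220, 218, 210, 200, 193]
308 [171, 170, 171, 176, 172, 173, 173, 170, 102, 109, 117, 120, 123, 126, 128, 133, 116, 131, 129, 124, 134, 215, 210, 202, 194, 186, 178]
312 [173, 170, 169, 168, 172, 175, 175, 149, 104, 111, 125, 135, 145, 160, 165, 175, 120, 139, 127, 142, 216, 216, 211, 203, 195, 186, 176]
316 [92, 104, 108, 135, 140, 174, 172, 126, 102, 112, 126, 138, 148, 160, 165, 145, 136, 191, 205, 184, 216, 214, 210, 202, 193, 185, 173]
358 [172, 173, 171, 171, 115, 109, 120, 133, 146, 155, 162, 126, 170, 204, 194, 203, 207, 205, 204, 198, 194, 188, 174, 159, 41, 23, 23]
362 [171, 169, 172, 178, 104, 108, 120, 136, 146, 155, 162, 120, 179, 204, 186, 206, 207, 206, 207, 201, 194, 188, 173, 152, 179, 183, 183]
366 [102, 102, 97, 95, 91, 96, 112, 118, 121, 124, 125, 116, 136, 142, 151, 152, 150, 148, 147, 119, 106, 93, 96, 101, 106, 111, 114]
```

```bash
python3 - <<'E'
from h import *
p,T=ktool([.5745,.0725,.148],.08);plan(p,T);print(p, p-T.as_matrix()[:,2]*.06)
e=arm.observe();R=Ro.from_rotvec(e["ee_rot"]);print(R.as_matrix().round(3).tolist())
E
```

```text
turn [-0.085 -0.075  1.529] then shift [-22.31  16.15  12.96] | pos [0.385  0.2811 0.2411] t 44.25 q7 0.88 F [-0.4 -0.1  0.4] w 4.02
[0.57647969 0.07265871 0.12910408] [0.57022804 0.07215751 0.1887754 ]
[[-0.999, -0.04, 0.002], [-0.04, 0.999, -0.004], [-0.002, -0.004, -1.0]]
```

>>> {"name": "send_rows", "arguments": {"increments": [[5, [0, 0, 0], [0, 0, 0.139]], [5, [0, 0, 0], [0, 0, 0.139]], [5, [0, 0, 0], [0, 0, 0.139]], [5, [0, 0, 0], [0, 0, 0.139]], [5, [0, 0, 0], [0, 0, 0.139]]], "force": 40}}

```text
clock: 44.75
position: [0.3851, 0.281, 0.2407]
ee_rot: [1.019, 2.968, -0.006]
force: [-0.7, 0.8, -0.6]
width: 0.544
gripper_force: 0.0
```

>>> {"name": "send_rows", "arguments": {"increments": [[5, [0, 0, 0], [0, 0, 0.139]], [5, [0, 0, 0], [0, 0, 0.139]], [5, [0, 0, 0], [0, 0, 0.139]], [5, [0, 0, 0], [0, 0, 0.139]], [5, [0, 0, 0], [0, 0, 0.139]]]}}

```text
clock: 45.25
position: [0.3851, 0.281, 0.2408]
ee_rot: [1.968, 2.443, -0.004]
force: [-0.1, 0.2, -0.4]
width: 0.55
gripper_force: 0.0
```

>>> {"name": "send_rows", "arguments": {"increments": [[5, [-4, 2.8, 0], [0, 0, 0.139]], [5, [-4, 2.8, 0], [0, 0, 0]], [5, [-4, 2.8, 0], [0, 0, 0]], [5, [-4, 2.8, 0], [0, 0, 0]], [5, [-4, 2.8, 0], [0, 0, 0]]]}}

```text
clock: 45.75
position: [0.5468, 0.0961, 0.2418]
ee_rot: [2.126, 2.307, -0.003]
force: [0.8, 2.1, -0.8]
width: 0.542
gripper_force: 0.0
```

>>> {"name": "send_rows", "arguments": {"increments": [[5, [0, 0, 0], [-0.104, 0, 0]], [5, [0, 0, 0], [0, 0, 0]], [5, [0, 0, 0], [0, 0, 0]]]}}

```text
clock: 46.05
position: [0.5447, 0.0991, 0.2425]
ee_rot: [2.076, 2.258, 0.114]
force: [0.1, 0.6, -0.2]
width: 0.543
gripper_force: 0.0
```

```bash
python3 - <<'E'
from h import *
p,T=ktool([.5745,.0725,.148],.08);plan(p,T)
E
```

```text
turn [-0.001  0.003  0.004] then shift [-2.89  1.76 11.58] | pos [0.5447 0.0991 0.2425] t 46.05 q7 -0.09 F [ 0.1  0.6 -0.2] w 4.98
```

>>> {"name": "send_rows", "arguments": {"increments": [[5, [-2.9, 1.75, 1], [0, 0, 0]], [5, [0, 0, 3], [0, 0, 0]], [5, [0, 0, 3], [0, 0, 0]], [5, [0, 0, 0], [0, 0, 0]], [5, [0, 0, 0], [0, 0, 0]]]}}

```text
clock: 46.55
position: [0.5727, 0.0727, 0.1758]
ee_rot: [2.074, 2.258, 0.116]
force: [0.3, -0.4, -0.3]
width: 0.544
gripper_force: 0.0
```

```bash
python3 - <<'E'
from h import *
p,T=ktool([.5745,.0725,.148],.08);plan(p,T)
E
```

```text
turn [0.001 0.002 0.005] then shift [-0.03 -0.11  4.68] | pos [0.5727 0.0727 0.1758] t 46.55 q7 0.04 F [ 0.3 -0.4 -0.3] w 5.0
```

>>> {"name": "send_rows", "arguments": {"increments": [[5, [0, -0.1, 2.3], [0, 0, 0]], [5, [0, 0, 2.3], [0, 0, 0]], [5, [0, 0, 0], [0, 0, 0]], [1.5, [0, 0, 0], [0, 0, 0]], [1.5, [0, 0, 0], [0, 0, 0]]]}}

```text
clock: 47.05
position: [0.5777, 0.0721, 0.1316]
ee_rot: [2.074, 2.254, 0.121]
force: [0.2, 0.2, 0.7]
width: 0.42
gripper_force: 0.0
```

>>> {"name": "send_rows", "arguments": {"increments": [[0, [0, 0, 0], [0, 0, 0]], [0, [0, 0, 0], [0, 0, 0]], [0, [0, 0, 0], [0, 0, 0]], [0, [0, 0, 0], [0, 0, 0]], [0, [0, 0, 0], [0, 0, 0]]], "force": 40}}

```text
clock: 47.55
position: [0.5765, 0.0717, 0.1298]
ee_rot: [2.076, 2.255, 0.118]
force: [-1.6, -0.2, 3.6]
width: 0.072
gripper_force: 39.8
```

>>> {"name": "send_rows", "arguments": {"increments": [[0, [0, 0, -1], [0, 0, 0]], [0, [0, 0, -1.5], [0, 0, 0]], [0, [0, 0, -2], [0, 0, 0]], [0, [0, 0, -2.5], [0, 0, 0]], [0, [0, 0, -2.5], [0, 0, 0]]]}}

```text
clock: 48.05
position: [0.5658, 0.0708, 0.225]
ee_rot: [2.076, 2.255, 0.116]
force: [0.8, -0.1, -1.9]
width: 0.071
gripper_force: 39.9
```

>>> {"name": "send_rows", "arguments": {"increments": [[0, [0, 0, -3], [0, 0, 0]], [0, [0, 0, -3], [0, 0, 0]], [0, [0, 0, -3], [0, 0, 0]], [0, [0, 0, -2], [0, 0, 0]], [0, [0, 0, 0], [0, 0, 0]]]}}

```text
clock: 48.55
position: [0.5556, 0.0704, 0.3366]
ee_rot: [2.074, 2.253, 0.124]
force: [0.3, 0.2, -3.4]
width: 0.068
gripper_force: 39.9
```

```bash
python3 - <<'E'
from h import *
RY=-.02;RM=np.array([.6915,.105]);u=np.array([-np.sin(RY),np.cos(RY)])
q=RM-.078*u
p,T=ktool([*q,.335],RY,0);plan(p,T);p,T=ktool([*q,.223],RY,0);plan(p,T)
snap("side","s40");snap("top","t40")
s=np.load("pics/s40.npz")["im"];t=np.load("pics/t40.npz")["im"]
g=lambda x:cv2.resize(x,(400,300),interpolation=cv2.INTER_CUBIC)
cv2.imwrite("pics/m40.png",np.hstack([g(s[80:275,220:480]),g(t[130:280,220:420])]))
E
```

```text
turn [ 0.112 -0.004  0.102] then shift [-4.06 13.51  2.06] | pos [0.5556 0.0704 0.3366] t 48.55 q7 -0.06 F [ 0.3  0.2 -3.4] w 0.62
turn [ 0.112 -0.004  0.102] then shift [-4.06 13.51 13.26] | pos [0.5556 0.0704 0.3366] t 48.55 q7 -0.06 F [ 0.3  0.2 -3.4] w 0.62
```

View pics/m40.png

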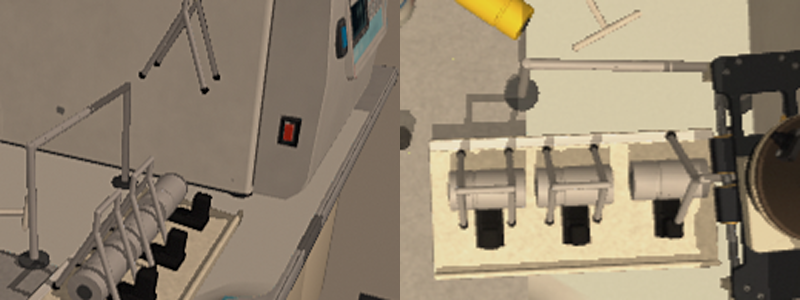

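```bash
cat >> h.py <<'E'
RY=-.02;RM=np.array([.6915,.105])
def slot(o): return RM+o*np.array([-np.sin(RY),np.cos(RY)])
E
python3 - <<'E'
from h import *
T,S=P("top"),P("side")
print(tri([(T,282.5,161.8),(S,238,177.5)]),tri([(T,411.5,164.3),(S,303,135.5)]))
p,t=ktool([*slot(-.072),.335],RY,0);plan(p,t)
E
```

```text
[0.69572273 0.24586492 0.16493063] [ 0.68880459 -0.03520819  0.16805175]
turn [ 0.107 -0.003  0.103] then shift [-3.47 13.64  1.71] | pos [0.5543 0.0704 0.3331] t 48.65 q7 -0.06 F [-0.6 -0.8 -3.2] w 0.68
```

>>> {"name": "send_rows", "arguments": {"increments": [[0, [0, 0, 0], [0.107, 0, 0.103]], [0, [-1.2, 4.5, 0.4], [0, 0, 0]], [0, [-1.2, 4.5, 0.4], [0, 0, 0]], [0, [-1.1, 4.4, 0.4], [0, 0, 0]], [0, [0, 0, 0], [0, 0, 0]]]}}

```text
clock: 49.15
position: [0.6908, 0.0302, 0.3151]
ee_rot: [-2.245, -2.194, 0.009]
force: [0.4, 0.8, -2.3]
width: 0.075
gripper_force: 39.9
```

>>> {"name": "send_rows", "arguments": {"increments": [[0, [0, 0, 0], [0, 0, 0]], [0, [0, 0, 0], [0, 0, 0]]]}}

```text
clock: 49.35
position: [0.6871, 0.033, 0.3202]
ee_rot: [-2.241, -2.197, -0.0]
force: [-0.9, -0.0, -2.4]
width: 0.073
gripper_force: 39.9
```

```bash
python3 - <<'E'
from h import *
p,t=ktool([*slot(-.072),.222],RY,0);plan(p,t)
E
```

```text
turn [-0.002 -0.003 -0.   ] then shift [ 0.    0.29 11.72] | pos [0.6871 0.033  0.3202] t 49.35 q7 0.05 F [-0.9 -0.  -2.4] w 0.67
```

>>> {"name": "send_rows", "arguments": {"increments": [[0, [0, 0.28, 2], [0, 0, 0]], [0, [0, 0, 2.5], [0, 0, 0]], [0, [0, 0, 2.5], [0, 0, 0]], [0, [0, 0, 2], [0, 0, 0]], [0, [0, 0, 0], [0, 0, 0]]]}}

```text
clock: 49.85
position: [0.6882, 0.0341, 0.229]
ee_rot: [-2.238, -2.196, 0.002]
force: [-0.5, -0.7, -3.1]
width: 0.07
gripper_force: 39.9
```

>>> {"name": "send_rows", "arguments": {"increments": [[0, [0, 0, 1], [0, 0, 0]], [0, [0, 0, 0.8], [0, 0, 0]], [0, [0, 0, 0], [0, 0, 0]], [0, [0, 0, 0], [0, 0, 0]]]}}

```text
clock: 50.25
position: [0.6909, 0.0331, 0.2137]
ee_rot: [-2.242, -2.198, -0.003]
force: [-1.1, 0.5, -1.9]
width: 0.075
gripper_force: 39.9
```

```bash
python3 - <<'E'
from h import *
p,t=ktool([*slot(-.072),.222],RY,0);plan(p,t)
E
```

```text
turn [ 0.    -0.003  0.   ] then shift [-0.01 -0.08  1.07] | pos [0.6909 0.0331 0.2137] t 50.25 q7 0.08 F [-1.1  0.5 -1.9] w 0.69
```

>>> {"name": "send_rows", "arguments": {"increments": [[0, [0, -0.05, 0.5], [0, 0, 0]], [0, [0, 0, 0.3], [0, 0, 0]], [0, [0, 0, 0], [0, 0, 0]], [0, [0, 0, 0], [0, 0, 0]]]}}

```text
clock: 50.65
position: [0.6902, 0.033, 0.2052]
ee_rot: [-2.242, -2.198, -0.002]
force: [-0.7, 0.3, -1.4]
width: 0.073
gripper_force: 39.9
```

>>> {"name": "send_rows", "arguments": {"increments": [[0, [0, 0, 0.2], [0, 0, 0]], [0, [0, 0, 0], [0, 0, 0]], [0, [0, 0, 0], [0, 0, 0]]]}}

```text
clock: 50.95
position: [0.6903, 0.0331, 0.2033]
ee_rot: [-2.242, -2.198, -0.003]
force: [0.8, -0.2, -2.6]
width: 0.072
gripper_force: 39.9
```

>>> {"name": "send_rows", "arguments": {"increments": [[0, [0, 0, 0.1], [0, 0, 0]], [0, [0, 0, 0], [0, 0, 0]], [0, [0, 0, 0], [0, 0, 0]]]}}

```text
clock: 51.25
position: [0.6904, 0.0331, 0.2025]
ee_rot: [-2.242, -2.198, -0.003]
force: [0.7, -0.9, -0.6]
width: 0.077
gripper_force: 39.9
```

>>> {"name": "send_rows", "arguments": {"increments": [[0, [0, 0, 0.08], [0, 0, 0]], [0, [0, 0, 0], [0, 0, 0]], [4, [0, 0, 0], [0, 0, 0]], [4, [0, 0, 0], [0, 0, 0]], [4, [0, 0, 0], [0, 0, 0]]]}}

```text
clock: 51.75
position: [0.6901, 0.0331, 0.2013]
ee_rot: [-2.242, -2.197, -0.002]
force: [0.9, -0.1, 1.1]
width: 0.28
gripper_force: 0.0
```

>>> {"name": "send_rows", "arguments": {"increments": [[4, [0, 0, 0], [0, 0, 0]], [4, [0, 0, -1.5], [0, 0, 0]], [4, [0, 0, -2.5], [0, 0, 0]], [4, [0, 0, -2.5], [0, 0, 0]], [5, [0, -4, 0], [0, 0, 0]]]}}

```text
clock: 52.25
position: [0.6552, 0.0334, 0.2709]
ee_rot: [2.24, 2.195, 0.012]
force: [1.3, -0.1, 0.5]
width: 0.481
gripper_force: 0.0
```

>>> {"name": "send_rows", "arguments": {"increments": [[5, [2.5, -3.5, 0], [0, 0, -0.055]], [5, [2.5, -3.5, 0], [-0.104, 0, 0]], [5, [2.5, 0, 0], [0, 0, 0]], [5, [2.5, 0, 0], [0, 0, 0]], [5, [0, 0, 0], [0, 0, 0]]]}}

```text
clock: 52.75
position: [0.5773, 0.1378, 0.268]
ee_rot: [2.127, 2.214, 0.122]
force: [0.6, 0.3, -0.5]
width: 0.545
gripper_force: 0.0
```

```bash
python3 - <<'E'
from h import *
p,T=ktool([.5645,.185,.147],.037);plan(p,T)
snap("top","t41");snap("side","s41")
t=np.load("pics/t41.npz")["im"]
c=P("top");e=w2px(c,np.array([[*slot(-.072+d),.221] for d in(-.03,0,.03)]));print("expect handle px",e.round(1).tolist())
for col in (384,388,392): print(col,t[145:175,col].max(1).tolist())
E
```

```text
turn [ 0.    -0.006  0.003] then shift [ 4.76 -2.37 13.82] | pos [0.5773 0.1378 0.268 ] t 52.75 q7 -0.15 F [ 0.6  0.3 -0.5] w 5.0
expect handle px [[401.3, 158.3], [386.8, 158.0], [372.3, 157.7]]
384 [223, 224, 224, 224, 223, 73, 60, 93, 91, 85, 222, 132, 143, 141, 127, 223, 134, 139, 148, 135, 61, 54, 56, 58, 58, 59, 62, 65, 66, 68]
388 [224, 224, 224, 223, 224, 224, 224, 224, 122, 104, 98, 112, 142, 143, 129, 222, 132, 139, 147, 81, 54, 55, 58, 58, 61, 62, 64, 66, 67, 69]
392 [223, 224, 224, 224, 223, 224, 224, 224, 223, 224, 224, 137, 143, 143, 133, 135, 128, 138, 101, 56, 57, 56, 59, 60, 62, 63, 65, 67, 70, 71]
```

>>> {"name": "send_rows", "arguments": {"increments": [[5, [4.5, -2.2, 0], [0, 0, 0]], [5, [0.2, -0.1, 3], [0, 0, 0]], [5, [0, 0, 3.5], [0, 0, 0]], [5, [0, 0, 0], [0, 0, 0]], [5, [0, 0, 0], [0, 0, 0]]]}}

```text
clock: 53.35
position: [0.5611, 0.1782, 0.2005]
ee_rot: [2.134, 2.205, 0.116]
force: [0.8, -0.4, 0.3]
width: 0.542
gripper_force: 0.0
```

```bash
python3 - <<'E'
from h import *
p,T=ktool([.5645,.185,.147],.037);plan(p,T)
E
```

```text
turn [-0.001 -0.001 -0.004] then shift [ 0.67 -0.19  7.26] | pos [0.5611 0.1782 0.2005] t 53.35 q7 -0.22 F [ 0.8 -0.4  0.3] w 4.98
```

>>> {"name": "send_rows", "arguments": {"increments": [[5, [0.65, -0.18, 2.2], [0, 0, 0]], [5, [0, 0, 2.5], [0, 0, 0]], [5, [0, 0, 2.3], [0, 0, 0]], [5, [0, 0, 0], [0, 0, 0]], [5, [0, 0, 0], [0, 0, 0]]]}}

```text
clock: 53.85
position: [0.5669, 0.186, 0.1319]
ee_rot: [2.133, 2.205, 0.12]
force: [0.7, 0.9, 0.4]
width: 0.545
gripper_force: 0.0
```

```bash
python3 - <<'E'
from h import *
p,T=ktool([.5645,.185,.147],.037);plan(p,T)
E
```

```text
turn [ 0.001 -0.002 -0.004] then shift [-0.1  -0.08  0.37] | pos [0.5669 0.186  0.1319] t 53.85 q7 -0.19 F [0.7 0.9 0.4] w 5.0
```

>>> {"name": "send_rows", "arguments": {"increments": [[5, [-0.1, -0.08, 0.3], [0, 0, 0]], [0, [0, 0, 0], [0, 0, 0]], [0, [0, 0, 0], [0, 0, 0]], [0, [0, 0, 0], [0, 0, 0]], [0, [0, 0, 0], [0, 0, 0]]], "force": 40}}

```text
clock: 54.35
position: [0.5653, 0.1856, 0.1273]
ee_rot: [2.132, 2.208, 0.118]
force: [0.4, 0.5, 0.0]
width: 0.247
gripper_force: 0.0
```

>>> {"name": "send_rows", "arguments": {"increments": [[0, [0, 0, 0], [0, 0, 0]], [0, [0, 0, 0], [0, 0, 0]], [0, [0, 0, 0], [0, 0, 0]], [0, [0, 0, 0], [0, 0, 0]]]}}

```text
clock: 54.75
position: [0.5654, 0.1855, 0.127]
ee_rot: [2.132, 2.207, 0.118]
force: [1.5, -0.1, 0.8]
width: 0.07
gripper_force: 40.0
```

>>> {"name": "send_rows", "arguments": {"increments": [[0, [0, 0, -1], [0, 0, 0]], [0, [0, 0, -1.5], [0, 0, 0]], [0, [0, 0, -2], [0, 0, 0]], [0, [0, 0, -2.5], [0, 0, 0]], [0, [0, 0, -2.5], [0, 0, 0]]]}}

```text
clock: 55.25
position: [0.5546, 0.1846, 0.2225]
ee_rot: [2.133, 2.208, 0.116]
force: [0.4, 0.6, -3.0]
width: 0.071
gripper_force: 40.0
```

>>> {"name": "send_rows", "arguments": {"increments": [[0, [0, 0, -3], [0, 0, 0]], [0, [0, 0, -3], [0, 0, 0]], [0, [0, 0, -3], [0, 0, 0]], [0, [0, 0, -2], [0, 0, 0]], [0, [0, 0, 0], [0, 0, 0]]]}}

```text
clock: 55.75
position: [0.5448, 0.1844, 0.3341]
ee_rot: [2.131, 2.206, 0.124]
force: [0.3, 0.5, -2.0]
width: 0.069
gripper_force: 40.0
```

>>> {"name": "send_rows", "arguments": {"increments": [[0, [0, 0, 0], [0.105, 0, 0.057]], [0, [0, 0, 0], [0, 0, 0]], [0, [0, 0, 0], [0, 0, 0]]]}}

```text
clock: 56.05
position: [0.5442, 0.1837, 0.3294]
ee_rot: [-2.244, -2.194, -0.003]
force: [-0.8, -0.2, -1.5]
width: 0.073
gripper_force: 40.0
```

```bash
python3 - <<'E'
from h import *
p,t=ktool([*slot(.003),.335],RY,0);plan(p,t)
E
```

```text
turn [-0.001 -0.004 -0.002] then shift [-7.27 14.89  1.34] | pos [0.5442 0.1837 0.3294] t 56.05 q7 -0.29 F [-0.8 -0.2 -1.5] w 0.67
```

>>> {"name": "send_rows", "arguments": {"increments": [[0, [-3.6, 2, 0], [0, 0, 0]], [0, [-3.6, 3.2, 0.3], [0, 0, 0]], [0, [0, 4.8, 0.5], [0, 0, 0]], [0, [0, 4.8, 0.5], [0, 0, 0]], [0, [0, 0, 0], [0, 0, 0]]]}}

```text
clock: 56.55
position: [0.6938, 0.1083, 0.3121]
ee_rot: [-2.244, -2.194, 0.002]
force: [-0.5, -0.0, -2.4]
width: 0.071
gripper_force: 40.0
```

>>> {"name": "send_rows", "arguments": {"increments": [[0, [0, 0, 0], [0, 0, 0]], [0, [0, 0, 0], [0, 0, 0]]]}}

```text
clock: 56.75
position: [0.6896, 0.1091, 0.3175]
ee_rot: [-2.242, -2.194, -0.005]
force: [0.3, 0.0, -2.0]
width: 0.069
gripper_force: 40.0
```

```bash
python3 - <<'E'
from h import *
p,t=ktool([*slot(.003),.222],RY,0);plan(p,t)
E
```

```text
turn [-0.001 -0.005 -0.002] then shift [-0.11  0.2  11.45] | pos [0.6896 0.1091 0.3175] t 56.75 q7 -0.05 F [ 0.3  0.  -2. ] w 0.63
```

>>> {"name": "send_rows", "arguments": {"increments": [[0, [-0.1, 0.2, 2], [0, 0, 0]], [0, [0, 0, 2.5], [0, 0, 0]], [0, [0, 0, 2.5], [0, 0, 0]], [0, [0, 0, 2], [0, 0, 0]], [0, [0, 0, 1.2], [0, 0, 0]]]}}

```text
clock: 57.25
position: [0.6907, 0.1093, 0.2151]
ee_rot: [-2.241, -2.194, -0.005]
force: [-0.9, -0.0, -2.9]
width: 0.07
gripper_force: 40.0
```

>>> {"name": "send_rows", "arguments": {"increments": [[0, [0, 0, 0.7], [0, 0, 0]], [0, [0, 0, 0.3], [0, 0, 0]], [0, [0, 0, 0], [0, 0, 0]], [0, [0, 0, 0], [0, 0, 0]]]}}

```text
clock: 57.65
position: [0.6927, 0.1086, 0.2063]
ee_rot: [-2.243, -2.194, -0.007]
force: [0.1, -0.4, -1.6]
width: 0.071
gripper_force: 40.0
```

```bash
python3 - <<'E'
from h import *
p,t=ktool([*slot(.003),.2205],RY,0);plan(p,t)
E
```

```text
turn [ 0.    -0.006 -0.002] then shift [-0.07 -0.11  0.48] | pos [0.6927 0.1086 0.2063] t 57.65 q7 -0.01 F [ 0.1 -0.4 -1.6] w 0.65
```

>>> {"name": "send_rows", "arguments": {"increments": [[0, [0, -0.1, 0.25], [0, 0, 0]], [0, [0, 0, 0.15], [0, 0, 0]], [0, [0, 0, 0], [0, 0, 0]], [0, [0, 0, 0], [0, 0, 0]]]}}

```text
clock: 58.05
position: [0.6913, 0.1087, 0.2013]
ee_rot: [-2.242, -2.194, -0.005]
force: [1.1, -0.3, -2.4]
width: 0.076
gripper_force: 40.0
```

>>> {"name": "send_rows", "arguments": {"increments": [[0, [0, 0, 0.08], [0, 0, 0]], [0, [0, 0, 0], [0, 0, 0]], [4, [0, 0, 0], [0, 0, 0]], [4, [0, 0, 0], [0, 0, 0]], [4, [0, 0, 0], [0, 0, 0]]]}}

```text
clock: 58.55
position: [0.6914, 0.1087, 0.2008]
ee_rot: [-2.243, -2.194, -0.005]
force: [-0.6, 0.4, 0.1]
width: 0.286
gripper_force: 0.0
```

>>> {"name": "send_rows", "arguments": {"increments": [[4, [0, 0, 0], [0, 0, 0]], [4, [0, 0, -1.5], [0, 0, 0]], [4, [0, 0, -2.5], [0, 0, 0]], [4, [0, 0, -2.5], [0, 0, 0]], [5, [0, -4, 0], [0, 0, 0]]]}}

```text
clock: 59.05
position: [0.6562, 0.1087, 0.2701]
ee_rot: [2.245, 2.194, 0.015]
force: [1.0, 1.2, 1.0]
width: 0.485
gripper_force: 0.0
```

>>> {"name": "send_rows", "arguments": {"increments": [[5, [3.5, -3, 0], [0, 0, -0.045]], [5, [3.5, -3, 0], [-0.104, 0, 0]], [5, [3.5, -2, 0], [0, 0, 0]], [5, [4, 0, 0], [0, 0, 0]], [5, [3, 0, 0], [0, 0, 0]]]}}

```text
clock: 59.55
position: [0.5678, 0.2869, 0.2663]
ee_rot: [2.145, 2.199, 0.123]
force: [0.3, 0.6, 0.4]
width: 0.545
gripper_force: 0.0
```

>>> {"name": "send_rows", "arguments": {"increments": [[5, [0, 0, 0], [0, 0, 0]], [5, [0, 0, 0], [0, 0, 0]]]}}

```text
clock: 59.75
position: [0.5691, 0.2843, 0.2654]
ee_rot: [2.145, 2.197, 0.12]
force: [-0.4, -0.9, -0.5]
width: 0.543
gripper_force: 0.0
```

```bash
python3 - <<'E'
from h import *
p,T=ktool([.560,.289,.147],.025);plan(p,T)
snap("top","t42");t=np.load("pics/t42.npz")["im"]
c=P("top");e=w2px(c,np.array([[*slot(.003+d),.221] for d in(-.03,0,.03)]));print("expect handle px",e.round(1).tolist())
for col in (340,348,355): print(col,t[145:175,col].max(1).tolist())
E
```

```text
turn [-0.001 -0.006 -0.001] then shift [ 0.49 -2.13 13.58] | pos [0.5691 0.2843 0.2654] t 59.75 q7 -0.38 F [-0.4 -0.9 -0.5] w 4.99
expect handle px [[365.1, 157.6], [350.6, 157.3], [336.0, 157.1]]
340 [226, 226, 226, 225, 226, 226, 226, 226, 226, 226, 130, 144, 149, 134, 225, 131, 139, 151, 141, 131, 115, 224, 226, 226, 225, 225, 225, 226, 227, 226]
348 [225, 225, 226, 226, 226, 226, 226, 225, 226, 225, 130, 144, 148, 137, 224, 129, 138, 147, 143, 131, 119, 224, 226, 226, 226, 226, 226, 226, 226, 226]
355 [226, 226, 226, 226, 226, 216, 216, 124, 108, 100, 99, 141, 150, 139, 224, 131, 137, 147, 145, 132, 117, 224, 226, 226, 226, 225, 226, 226, 226, 226]
```

B hangs. Now keeper A.

>>> {"name": "send_rows", "arguments": {"increments": [[5, [0.5, -2.1, 2], [0, 0, 0]], [5, [0, 0, 3.5], [0, 0, 0]], [5, [0, 0, 3.5], [0, 0, 0]], [5, [0, 0, 0], [0, 0, 0]], [5, [0, 0, 0], [0, 0, 0]]]}}

```text
clock: 60.3
position: [0.5579, 0.2875, 0.1737]
ee_rot: [2.149, 2.194, 0.118]
force: [-0.1, -0.4, 0.5]
width: 0.545
gripper_force: 0.0
```

```bash
python3 - <<'E'
from h import *
p,T=ktool([.560,.289,.147],.025);plan(p,T)
E
```

```text
turn [-0.002 -0.004 -0.005] then shift [ 0.14 -0.06  4.58] | pos [0.5579 0.2875 0.1737] t 60.3 q7 -0.37 F [-0.1 -0.4  0.5] w 5.0
```

>>> {"name": "send_rows", "arguments": {"increments": [[5, [0.1, -0.1, 2.2], [0, 0, 0]], [5, [0, 0, 2.3], [0, 0, 0]], [5, [0, 0, 0], [0, 0, 0]], [0, [0, 0, 0], [0, 0, 0]], [0, [0, 0, 0], [0, 0, 0]]], "force": 40}}

```text
clock: 60.8
position: [0.562, 0.2906, 0.1303]
ee_rot: [2.147, 2.195, 0.124]
force: [-0.4, 0.4, 0.3]
width: 0.422
gripper_force: 0.0
```

>>> {"name": "send_rows", "arguments": {"increments": [[0, [0, 0, 0], [0, 0, 0]], [0, [0, 0, 0], [0, 0, 0]], [0, [0, 0, 0], [0, 0, 0]], [0, [0, 0, 0], [0, 0, 0]], [0, [0, 0, 0], [0, 0, 0]]]}}

```text
clock: 61.3
position: [0.5611, 0.2902, 0.1282]
ee_rot: [2.147, 2.196, 0.12]
force: [1.1, -0.6, 1.3]
width: 0.072
gripper_force: 40.0
```

>>> {"name": "send_rows", "arguments": {"increments": [[0, [0, 0, -1], [0, 0, 0]], [0, [0, 0, -1.5], [0, 0, 0]], [0, [0, 0, -2], [0, 0, 0]], [0, [0, 0, -2.5], [0, 0, 0]], [0, [0, 0, -2.5], [0, 0, 0]]]}}

```text
clock: 61.8
position: [0.5506, 0.2894, 0.2244]
ee_rot: [2.147, 2.196, 0.119]
force: [-0.5, 0.5, -2.5]
width: 0.072
gripper_force: 40.0
```

>>> {"name": "send_rows", "arguments": {"increments": [[0, [0, 0, -3], [0, 0, 0]], [0, [0, 0, -3], [0, 0, 0]], [0, [0, 0, -3], [0, 0, 0]], [0, [0, 0, -2], [0, 0, 0]], [0, [0, 0, 0], [0, 0, 0]]]}}

```text
clock: 62.3
position: [0.5407, 0.289, 0.3361]
ee_rot: [2.146, 2.195, 0.128]
force: [-0.4, 0.5, -2.2]
width: 0.073
gripper_force: 40.0
```

>>> {"name": "send_rows", "arguments": {"increments": [[0, [0, 0, 0], [0.105, 0, 0.045]], [0, [0, 0, 0], [0, 0, 0]], [0, [0, 0, 0], [0, 0, 0]]]}}

```text
clock: 62.6
position: [0.5402, 0.288, 0.3308]
ee_rot: [-2.243, -2.193, -0.006]
force: [0.1, -0.1, -1.6]
width: 0.071
gripper_force: 40.0
```

```bash
python3 - <<'E'
from h import *
p,t=ktool([*slot(.078),.335],RY,0);plan(p,t)
E
```

```text
turn [-0.001 -0.006 -0.002] then shift [-10.19  15.49   1.48] | pos [0.5402 0.288  0.3308] t 62.6 q7 -0.42 F [ 0.1 -0.1 -1.6] w 0.65
```

>>> {"name": "send_rows", "arguments": {"increments": [[0, [-3.4, 3, 0], [0, 0, 0]], [0, [-3.4, 3, 0.3], [0, 0, 0]], [0, [-3.4, 3, 0.5], [0, 0, 0]], [0, [0, 3.2, 0.5], [0, 0, 0]], [0, [0, 3.2, 0], [0, 0, 0]]]}}

```text
clock: 63.1
position: [0.6922, 0.1819, 0.3173]
ee_rot: [-2.243, -2.191, -0.007]
force: [-0.2, 1.6, -1.4]
width: 0.071
gripper_force: 40.0
```

>>> {"name": "send_rows", "arguments": {"increments": [[0, [0, 0, 0], [0, 0, 0]], [0, [0, 0, 0], [0, 0, 0]]]}}

```text
clock: 63.3
position: [0.6914, 0.1832, 0.3168]
ee_rot: [-2.241, -2.193, -0.005]
force: [-0.1, 0.1, -2.7]
width: 0.07
gripper_force: 40.0
```

```bash
python3 - <<'E'
from h import *
p,t=ktool([*slot(.078),.222],RY,0);plan(p,t)
E
```

```text
turn [-0.002 -0.006 -0.002] then shift [-0.02  0.17 11.38] | pos [0.6914 0.1832 0.3168] t 63.3 q7 -0.14 F [-0.1  0.1 -2.7] w 0.64
```

>>> {"name": "send_rows", "arguments": {"increments": [[0, [0, 0.1, 2], [0, 0, 0]], [0, [0, 0, 2.5], [0, 0, 0]], [0, [0, 0, 2.5], [0, 0, 0]], [0, [0, 0, 2], [0, 0, 0]], [0, [0, 0, 1.2], [0, 0, 0]]]}}

```text
clock: 63.8
position: [0.6904, 0.185, 0.2145]
ee_rot: [-2.238, -2.193, -0.004]
force: [-0.7, 0.1, -1.6]
width: 0.071
gripper_force: 40.0
```

>>> {"name": "send_rows", "arguments": {"increments": [[0, [0, 0, 0.7], [0, 0, 0]], [0, [0, 0, 0.2], [0, 0, 0]], [0, [0, 0, 0], [0, 0, 0]], [0, [0, 0, 0], [0, 0, 0]]]}}

```text
clock: 64.2
position: [0.6928, 0.1843, 0.2078]
ee_rot: [-2.241, -2.193, -0.008]
force: [-0.3, 0.1, -2.3]
width: 0.073
gripper_force: 40.0
```

```bash
python3 - <<'E'
from h import *
p,t=ktool([*slot(.078),.2205],RY,0);plan(p,t)
E
```

```text
turn [-0.001 -0.008 -0.002] then shift [-0.13  0.03  0.63] | pos [0.6928 0.1843 0.2078] t 64.2 q7 -0.11 F [-0.3  0.1 -2.3] w 0.67
```

>>> {"name": "send_rows", "arguments": {"increments": [[0, [0, 0, 0.4], [0, 0, 0]], [0, [0, 0, 0.15], [0, 0, 0]], [0, [0, 0, 0], [0, 0, 0]], [0, [0, 0, 0], [0, 0, 0]]]}}

```text
clock: 64.6
position: [0.6923, 0.1843, 0.2013]
ee_rot: [-2.241, -2.192, -0.006]
force: [1.3, 0.2, -2.9]
width: 0.072
gripper_force: 40.0
```

>>> {"name": "send_rows", "arguments": {"increments": [[0, [0, 0, 0.08], [0, 0, 0]], [0, [0, 0, 0], [0, 0, 0]], [4, [0, 0, 0], [0, 0, 0]], [4, [0, 0, 0], [0, 0, 0]], [4, [0, 0, 0], [0, 0, 0]]]}}

```text
clock: 65.1
position: [0.6922, 0.1843, 0.2006]
ee_rot: [-2.241, -2.192, -0.006]
force: [-0.0, 0.7, 0.8]
width: 0.283
gripper_force: 0.0
```

>>> {"name": "send_rows", "arguments": {"increments": [[4, [0, 0, 0], [0, 0, 0]], [4, [0, 0, -1.5], [0, 0, 0]], [4, [0, 0, -2.5], [0, 0, 0]], [4, [0, 0, -3.5], [0, 0, 0]], [5, [0, 0, -4], [0, 0, 0]]]}}

```text
clock: 65.6
position: [0.6919, 0.1833, 0.3171]
ee_rot: [-2.24, -2.192, -0.005]
force: [0.7, 0.3, 1.4]
width: 0.483
gripper_force: 0.0
```

>>> {"name": "send_rows", "arguments": {"increments": [[5, [0, -5, 0], [0, 0, 0]], [5, [0, -5, 0], [0, 0, 0]], [5, [0, -5, 0], [0, 0, 0]], [5, [0, -5, 0], [0, 0, 0]], [5, [0, -5, 0], [0, 0, 0]]]}}

```text
clock: 66.1
position: [0.4409, 0.1886, 0.317]
ee_rot: [-2.241, -2.192, -0.008]
force: [-0.1, 2.5, 0.8]
width: 0.545
gripper_force: 0.0
```

>>> {"name": "send_rows", "arguments": {"increments": [[5, [0, -4, 0], [0, 0, 0]], [5, [0, -2, 0], [0, 0, 0]], [5, [0, 0, 0], [0, 0, 0]], [5, [0, 0, 0], [0, 0, 0]], [5, [0, 0, 0], [0, 0, 0]]]}}

```text
clock: 66.6
position: [0.3837, 0.1901, 0.3168]
ee_rot: [-2.242, -2.191, -0.008]
force: [0.5, -0.5, -0.0]
width: 0.542
gripper_force: 0.0
```

```bash
python3 - <<'E'
from h import *
snap("side","s50");snap("top","t50")
s=np.load("pics/s50.npz")["im"];t=np.load("pics/t50.npz")["im"]
g=lambda x:cv2.resize(x,(400,400),interpolation=cv2.INTER_CUBIC)
cv2.imwrite("pics/m50.png",np.hstack([g(s[100:300,215:415]),g(t[140:290,245:425][:, :])]))
e=arm.observe();print(e["position"],e["clock"],e["force"])
E
```

```text
[0.38354907 0.18999722 0.31629068] 66.7 [0.59500754 0.43905108 0.19210971]
```

View pics/m50.png

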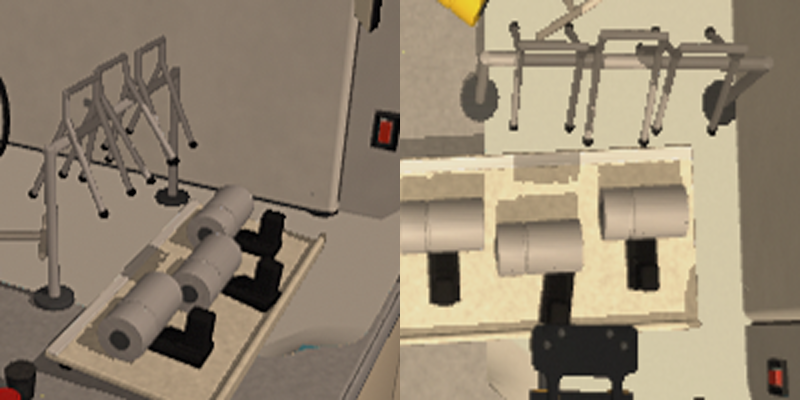

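```bash
python3 - <<'E'
from fit import *
for k in("t33","t40","t41","t42","t50"):
    a=load(k)[1][:,:,:].max(2).astype(int);print(k,a[205:250,312].tolist())
S=load("s50")
def mk(p): return (RB*Ro.from_euler("z",p[2])).as_matrix(),surf(p[0],p[1])
for x0 in((-.06,0,.1),(-.06,0,-.1)):
    r=fit3([S],mk,x0,(.01,.006,.15),surf(-.06,0,.015));print(r)
M,o=mk(r[0]);ascii("s50",o+M@[0,0,.015],24,20,45,M,o)
E
```

```text
t33 [173, 170, 169, 168, 172, 175, 175, 149, 104, 111, 125, 135, 145, 160, 165, 175, 120, 139, 127, 142, 216, 216, 211, 203, 195, 186, 176, 119, 35, 24, 24, 23, 24, 23, 21, 26, 23, 21, 27, 32, 32, 33, 32, 34, 34]
t40 [174, 173, 170, 170, 174, 177, 176, 151, 104, 112, 128, 139, 151, 162, 168, 177, 130, 186, 213, 199, 219, 218, 213, 205, 196, 187, 177, 121, 35, 25, 21, 24, 24, 24, 23, 27, 24, 25, 28, 32, 32, 34, 35, 33, 35]
t41 [186, 186, 182, 182, 187, 189, 189, 163, 113, 120, 137, 150, 162, 174, 180, 190, 140, 199, 224, 215, 229, 228, 225, 219, 212, 201, 191, 129, 38, 26, 25, 26, 27, 27, 23, 28, 26, 25, 31, 35, 36, 37, 37, 38, 39]
t42 [95, 94, 95, 94, 95, 95, 95, 94, 95, 95, 95, 94, 95, 94, 94, 95, 97, 97, 98, 100, 100, 101, 103, 104, 104, 105, 106, 109, 108, 103, 96, 90, 72, 61, 74, 75, 76, 76, 76, 77, 77, 79, 78, 79, 79]
t50 [174, 171, 168, 169, 233, 234, 234, 234, 178, 176, 173, 166, 166, 173, 177, 176, 173, 130, 100, 112, 128, 141, 154, 162, 170, 180, 190, 194, 204, 212, 210, 205, 199, 193, 187, 182, 170, 89, 32, 27, 27, 26, 26, 27, 22]
(array([-0.0663, -0.0213,  0.1692]), np.flo
[... 1353 characters left out ...]
XXXXXo........
........oooXXXXXXXXXXXXXXXXXXXXXXXXXXXXX#.......
.......ooooooXXXXXXXXXXXXXXXXXXXXXXXXXXX........
..........ooooooXXXXXXXXXXXXXXXXXXXXXXXX........
..............oooXXXXXXXXXXXXXXXXXXXXXX.........
..................ooXXXXXXXXXXXXXXXXXXo.........
.....................oXXXXXXXXXXXXXXXX..........
........................#XXXXXXXXXXXXo..........
..........................##XXXXXXXXoo..........
#...........................####XXXoo...........
####..........................####..o...........
#######.........................................
########........................................
########........................................
########........................................
```

>>> {"name": "send_rows", "arguments": {"increments": [[4, [5, 0, 0], [0, 0, 0]], [4, [5, 0, 0], [0, 0, 0]], [4, [5, 0, 0], [0, 0, 0]], [4, [5, 0, 0], [0, 0, -0.14]], [4, [0, 0, 0], [0, 0, -0.14]]]}}

```text
clock: 67.2
position: [0.3853, 0.3973, 0.3158]
ee_rot: [-1.897, -2.495, -0.006]
force: [-0.5, -0.4, 0.0]
width: 0.434
gripper_force: 0.0
```

>>> {"name": "send_rows", "arguments": {"increments": [[4, [0, 0, 0], [0, 0, -0.14]], [4, [0, 0, 0], [0, 0, -0.14]], [4, [0, 0, 0], [0, 0, -0.14]], [4, [0, 0, 0], [0, 0, -0.14]], [4, [0, 0, 0], [0, 0, -0.14]]]}}

```text
clock: 67.7
position: [0.3878, 0.3901, 0.3171]
ee_rot: [-0.939, -2.993, -0.009]
force: [-0.2, 0.3, 0.5]
width: 0.437
gripper_force: 0.0
```

>>> {"name": "send_rows", "arguments": {"increments": [[4, [0, 0, 0], [0, 0, -0.14]], [4, [0, 0, 0], [0, 0, -0.14]], [4, [0, 0, 0], [0, 0, -0.14]], [4, [0, 0, 0], [0, 0, 0]], [4, [0, 0, 0], [0, 0, 0]]]}}

```text
clock: 68.2
position: [0.3876, 0.39, 0.3173]
ee_rot: [-0.31, -3.123, -0.011]
force: [-0.5, -0.2, -0.0]
width: 0.437
gripper_force: 0.0
```

```bash
python3 - <<'E'
from fit import *
snap("top","t51");T=load("t51")
def mk(p): return (RB*Ro.from_euler("z",p[2])).as_matrix(),surf(p[0],p[1])
for nm,s,yb in(("A",-.0395,.105),("B",-.062,-.01),("C",-.037,-.113)):
    r=fit3([T],mk,(s,yb,0),(.008,.006,.12),surf(s,yb,.015),60);print(nm,r)
    if nm=="B":
        M,o=mk(r[0]);ascii("t51",o+M@[0,0,.015],18,17,60,M,o);b=r[0]
im=T[1].max(2).astype(int)
# jar B upper edge across columns for yaw, ends
def e(c,r0,r1):
    p=im[r0:r1,c];k=np.argmax(p<138);return round(r0+k-1+(p[k-1]-138)/(p[k-1]-p[k]),1)
print("jarB upper",[(c,e(c,217,228)) for c in(290,296,302,308,314,320)])
print("row 232",im[232,270:335].tolist())
p,t=ctool(b[0],b[1],.0,-.018,.0155,-1);t=Ro.from_matrix(mk(b)[0]@np.diag([-1,1,-1]));p=mk(b)[1]+mk(b)[0]@[-.018,0,.0155];plan(p,t);print(p)
E
```

```text
A (array([-0.0458,  0.1041, -0.0125]), np.float64(91.22326107871615))
B (array([-0.0627, -0.0187,  0.0303]), np.float64(109.643301804846))
....................................
....................................
....................................
....................................
....................................
...............oooooooooo...........
..........ooooooooooooooo...........
..........ooooooooooooooo...........
..........oooooooooooooooo..........
..........oooooooooooooooo..........
..........oooooooooooooooo..........
...........ooooooooooooooo..........
...........oooooooooXXoXXX..........
...........oooXXXXXXXXXXXX..........
...........oooXXXXXXXXXXXX..........
...........ooXXXXXXXXXXXXX..........
...........ooXXXXXXXXXXXXX..........
...........ooXXXXXXXXXXXXX..........
...........ooXXXXXXXXXXXXXo.........
...........ooXXXXXXXXXXXXoo.........
...........ooXXXXXXXXXXXXoo.........
...........oXXXXXXXXXXXXXoo.........
...........oXXXXXXXXXXXXXoo.........
...........oXXXXXXXXXXXXXoo.........
............XXXXXXXXXXXXXoo.........
............XXXXXXXXXXXXXoo.........
[... 335 characters left out ...]
 np.float64(81.34630482830693))
jarB upper [(290, np.float64(223.3)), (296, np.float64(222.9)), (302, np.float64(222.5)), (308, np.float64(222.3)), (314, np.float64(221.9)), (320, np.float64(221.6))]
row 232 [189, 188, 188, 190, 189, 190, 189, 188, 188, 189, 187, 187, 182, 227, 232, 232, 232, 164, 93, 177, 194, 195, 194, 193, 193, 193, 192, 192, 191, 191, 191, 197, 176, 196, 200, 199, 199, 198, 198, 198, 197, 197, 197, 196, 197, 197, 198, 197, 198, 197, 195, 196, 198, 196, 197, 197, 199, 222, 234, 236, 236, 235, 234, 236, 236]
turn [-0.004 -0.107 -0.268] then shift [ -6.16 -23.47  29.72] | pos [0.3874 0.39   0.3174] t 68.25 q7 0.54 F [ 0.1  0.2 -0.1] w 3.96
[0.4959652  0.16149616 0.02898051]
```

```bash
cat > bt.py <<'E'
import sys
from h import *
s,yb,yr,h=map(float,sys.argv[1:5])   # chock origin slope pos, rel yaw, height
M=(RB*Ro.from_euler("z",yr)).as_matrix();plan(surf(s,yb,h)+M@[-.018,0,.0155],Ro.from_matrix(M@np.diag([-1,1,-1])))
E
python3 bt.py -.063 -.0215 -.15 0
```

```text
turn [-0.013 -0.106 -0.088] then shift [-10.25 -21.94  29.72] | pos [0.3874 0.39   0.3174] t 68.25 q7 0.54 F [ 0.1  0.2 -0.1] w 3.96
```

>>> {"name": "send_rows", "arguments": {"increments": [[3.6, [0, 0, 0], [-0.013, -0.106, -0.088]], [3.6, [0, -4.5, 0], [0, 0, 0]], [3.6, [-1.5, -4.5, 1], [0, 0, 0]], [3.6, [-2, -4.3, 1], [0, 0, 0]], [3.6, [-2, -4.3, 1], [0, 0, 0]]]}}

```text
clock: 68.75
position: [0.4264, 0.2079, 0.2908]
ee_rot: [0.163, 3.032, 0.017]
force: [1.2, -0.2, 0.0]
width: 0.397
gripper_force: 0.0
```

>>> {"name": "send_rows", "arguments": {"increments": [[3.6, [-2, -4.3, 1], [0, 0, 0]], [3.6, [-2.7, 0, 3], [0, 0, 0]], [3.6, [0, 0, 4], [0, 0, 0]], [3.6, [0, 0, 4], [0, 0, 0]], [3.6, [0, 0, 4], [0, 0, 0]]]}}

```text
clock: 69.25
position: [0.4855, 0.1624, 0.1346]
ee_rot: [0.165, 3.032, 0.016]
force: [0.9, 1.5, -0.2]
width: 0.388
gripper_force: 0.0
```

>>> {"name": "send_rows", "arguments": {"increments": [[3.6, [0, 0, 2], [0, 0, 0]], [3.6, [0, 0, 0], [0, 0, 0]], [3.6, [0, 0, 0], [0, 0, 0]]]}}

```text
clock: 69.55
position: [0.4873, 0.1626, 0.1164]
ee_rot: [0.162, 3.033, 0.015]
force: [1.1, -0.7, 0.3]
width: 0.391
gripper_force: 0.0
```

```bash
python3 bt.py -.063 -.0215 -.15 0; python3 - <<'E'
from fit import *
snap("side","s52");o=surf(-.063,-.0215);M=(RB*Ro.from_euler("z",-.15)).as_matrix();ascii("s52",o+M@[0,0,.015],22,18,45,M,o)
E
```

```text
turn [ 0.    -0.     0.003] then shift [ 0.05 -0.11  8.78] | pos [0.4873 0.1626 0.1164] t 69.55 q7 1.13 F [ 1.1 -0.7  0.3] w 3.59
...................######################...
....................#####################...
....................#####################...
....................####################....
.....................#########XXXX#####.....
........................#####XXXXXXX##......
...........................#XXXXXXXXXXo.....
...........................ooooXXXXXXoooo...
..........................oooooXXXXXXooooo..
..........................ooooXXXXXXXXoooo..
..........................oooXXXXXXXXXXXoo..
.........................ooooXXXXXXXXXXXX...
.........................ooooXXXXXXXXXXXX#..
.........................oooXXXXXXXXXXXXX...
..................oooo...oooXXXXXXXXXXXXX...
.............ooooooooooo.oooXXXXXXXXXXXXX...
............ooooooooooooooooXXXXXXXXXXXX#...
...........oooooooXXXXXXooooXXXXXXXXXXXX....
..........ooooooXXXXXXXXXXoXXXXXXXXXXXXX....
.........ooooooXXXXXXXXXXXXXXXXXXXXXXXXX....
.......oooooooXXXXXXXXXXXXXXXXXXXXXXXXXX....
......oooooooXXXXXXXXXXXXXXXXXXXXXXXXXX#....
.....ooooooooXXXXXXXXXXXXXXXXXXXXXXXXXXo....
.....oooooooXXXXXXXXXXXXXXXXXXXXXXXXXXXo....
.......ooooXXXXXXXXXXXXXXXXXXXXXXXXXXXXo....
..........oXXXXXXXXXXXXXXXXXXXXXXXXXXXXX#...
............oXXXXXXXXXXXXXXXXXXXXXXXXXX#....
..............ooXXXXXXXXXXXXXXXXXXXXXXX#....
................ooXXXXXXXXXXXXXXXXXXXX#.....
...................oXXXXXXXXXXXXXXXXX#......
.....................oXXXXXXXXXXXXXX##......
.......................oXXXXXXXXXXX##.......
.........................oXXXXXXXX##........
#...........................XXXXX##.........
####..........................XX##..........
#######.....................................
```

>>> {"name": "send_rows", "arguments": {"increments": [[3.6, [0.1, -0.1, 2.7], [0, 0, 0]], [3.6, [0, 0, 2.7], [0, 0, 0]], [3.6, [0, 0, 2.2], [0, 0, 0]], [3.6, [0, 0, 0.8], [0, 0, 0]], [3.6, [0, 0, 0], [0, 0, 0]]], "force": 40}}

```text
clock: 70.1
position: [0.4949, 0.1624, 0.0327]
ee_rot: [0.16, 3.033, 0.016]
force: [-0.2, -0.5, 0.6]
width: 0.389
gripper_force: 0.0
```

>>> {"name": "send_rows", "arguments": {"increments": [[3.6, [0, 0, 0], [0, 0, 0]], [0, [0, 0, 0], [0, 0, 0]], [0, [0, 0, 0], [0, 0, 0]], [0, [0, 0, 0], [0, 0, 0]], [0, [0, 0, 0], [0, 0, 0]]]}}

```text
clock: 70.6
position: [0.495, 0.1627, 0.0331]
ee_rot: [0.159, 3.032, 0.017]
force: [-2.9, 1.1, 8.7]
width: 0.217
gripper_force: 40.0
```

>>> {"name": "send_rows", "arguments": {"increments": [[0, [0, 0, 0], [0, 0, 0]], [0, [0, 0, -0.05], [0, 0, 0]], [0, [0, 0, 0], [0, 0, 0]]]}}

```text
clock: 70.9
position: [0.4945, 0.1623, 0.0331]
ee_rot: [0.159, 3.033, 0.016]
force: [-1.8, 1.0, 5.4]
width: 0.218
gripper_force: 40.0
```

```bash
python3 bt.py -.063 -.0215 -.15 0;python3 bt.py -.063 0 0 0; python3 - <<'E'
from fit import *
snap("top","t53");im=load("t53")[1].max(2).astype(int)
def e(c,r0,r1):
    p=im[r0:r1,c];k=np.argmax(p<138);return round(r0+k-1+(p[k-1]-138)/(p[k-1]-p[k]),1)
print("jarB upper",[(c,e(c,212,228)) for c in(290,296,302,308,314,320)])
E
```

```text
turn [ 0.001 -0.     0.005] then shift [-0.09 -0.03  0.42] | pos [0.4945 0.1623 0.0331] t 70.9 q7 1.2 F [-1.8  1.   5.4] w 2.0
turn [ 0.001  0.    -0.145] then shift [-0.07  1.83  0.42] | pos [0.4945 0.1623 0.0331] t 70.9 q7 1.2 F [-1.8  1.   5.4] w 2.0
jarB upper [(290, np.float64(223.5)), (296, np.float64(223.3)), (302, np.float64(222.9)), (308, np.float64(222.7)), (314, np.float64(222.5)), (320, np.float64(221.9))]
```

>>> {"name": "send_rows", "arguments": {"increments": [[0, [0, 0, -0.04], [0, 0, 0]], [0, [-0.05, 0.2, 0], [0, 0, -0.018]], [0, [-0.05, 0.2, 0], [0, 0, -0.018]], [0, [-0.05, 0.2, 0], [0, 0, -0.018]], [0, [-0.05, 0.2, 0], [0, 0, -0.018]]]}}

```text
clock: 71.45
position: [0.4964, 0.168, 0.0333]
ee_rot: [0.051, 3.039, 0.007]
force: [-3.8, -5.8, 6.2]
width: 0.214
gripper_force: 40.0
```

>>> {"name": "send_rows", "arguments": {"increments": [[0, [-0.05, 0.25, 0], [0, 0, -0.018]], [0, [-0.05, 0.25, 0], [0, 0, -0.018]], [0, [-0.05, 0.25, 0], [0, 0, -0.018]], [0, [0, 0.25, 0], [0, 0, -0.018]], [0, [0, 0.2, 0], [0, 0, 0]]]}}

```text
clock: 71.95
position: [0.4984, 0.1812, 0.0336]
ee_rot: [-0.059, 3.037, 0.003]
force: [-1.2, -2.5, 0.9]
width: 0.213
gripper_force: 40.0
```

```bash
cat > jb.py <<'E'
import sys
from fit import *
n=sys.argv[1];snap("top",n);im=load(n)[1].max(2).astype(int)
def e(c,r0,r1):
    p=im[r0:r1,c];k=np.argmax(p<138);return round(float(r0+k-1+(p[k-1]-138)/(p[k-1]-p[k])),1)
print("jarB upper",[(c,e(c,209,228)) for c in(290,296,302,308,314,320)],"A",[e(c,209,220) for c in (255,262,270)],"C",[e(c,204,212) for c in (348,355,360)],arm.observe()["force"].round(1))
E
python3 bt.py -.041 0 0 0; python3 jb.py t54
```

```text
turn [-0.    -0.001 -0.001] then shift [-1.8  -0.04  0.42] | pos [0.4984 0.1812 0.0336] t 71.95 q7 1.27 F [-1.2 -2.5  0.9] w 1.95
jarB upper [(290, 222.5), (296, 222.3), (302, 221.9), (308, 221.6), (314, 221.4), (320, 220.9)] A [214.5, 214.3, 213.9] C [209.7, 209.3, 209.0] [-1.3 -1.7  1.2]
```

>>> {"name": "send_rows", "arguments": {"increments": [[0, [-0.1, 0, -0.02], [0, 0, 0]], [0, [-0.15, 0, 0], [0, 0, 0]], [0, [-0.15, 0, 0], [0, 0, 0]], [0, [-0.15, 0, 0], [0, 0, 0]], [0, [-0.15, 0, 0], [0, 0, 0]]]}}

```text
clock: 72.5
position: [0.4991, 0.182, 0.0338]
ee_rot: [-0.062, 3.047, 0.002]
force: [-28.8, -2.9, 30.9]
width: 0.214
gripper_force: 40.0
```

```bash
python3 bt.py -.041 0 0 0; python3 jb.py t55
```

```text
turn [-0.001 -0.011  0.001] then shift [-1.73 -0.11  0.44] | pos [0.4991 0.182  0.0338] t 72.5 q7 1.27 F [-28.8  -2.9  30.9] w 1.97
jarB upper [(290, 222.4), (296, 221.8), (302, 221.7), (308, 221.4), (314, 221.0), (320, 220.6)] A [214.5, 214.4, 213.9] C [209.7, 209.3, 209.0] [-24.7  -2.9  25.5]
```

>>> {"name": "send_rows", "arguments": {"increments": [[0, [-0.15, 0, 0], [0, 0, 0]], [0, [-0.15, 0, 0], [0, 0, 0]], [0, [-0.15, 0, 0], [0, 0, 0]], [0, [-0.15, 0, 0], [0, 0, 0]], [0, [-0.1, 0, 0], [0, 0, 0]]]}}

```text
clock: 73.05
position: [0.5115, 0.1833, 0.0352]
ee_rot: [-0.061, 3.038, 0.005]
force: [-0.7, 0.1, -2.0]
width: 0.218
gripper_force: 40.0
```

>>> {"name": "send_rows", "arguments": {"increments": [[0, [-0.15, 0, 0], [0, 0, 0]], [0, [-0.1, 0, 0], [0, 0, 0]], [0, [0, 0, 0], [0, 0, 0]], [0, [0, 0, 0], [0, 0, 0]]]}}

```text
clock: 73.45
position: [0.5154, 0.1827, 0.0356]
ee_rot: [-0.059, 3.036, 0.005]
force: [0.5, 0.2, -1.0]
width: 0.214
gripper_force: 40.0
```

```bash
python3 bt.py -.041 0 0 0; python3 jb.py t56
```

```text
turn [ 0.001  0.001 -0.001] then shift [-0.08 -0.12  0.45] | pos [0.5154 0.1827 0.0356] t 73.45 q7 1.28 F [ 0.5  0.2 -1. ] w 1.97
jarB upper [(290, 215.0), (296, 214.7), (302, 214.6), (308, 214.4), (314, 213.7), (320, 213.5)] A [214.6, 214.4, 213.9] C [209.7, 209.3, 209.0] [ 0.4 -0.7 -2.9]
```

>>> {"name": "send_rows", "arguments": {"increments": [[0, [-0.1, 0, 0], [0, 0, 0]], [0, [-0.1, 0, 0], [0, 0, 0]], [0, [-0.05, 0, 0.04], [0, 0, 0]], [0, [0, 0, 0.03], [0, 0, 0]], [0, [0, 0, 0], [0, 0, 0]]]}}

```text
clock: 74.0
position: [0.5175, 0.1827, 0.0355]
ee_rot: [-0.059, 3.036, 0.005]
force: [-2.9, -0.5, 5.4]
width: 0.215
gripper_force: 40.0
```

>>> {"name": "send_rows", "arguments": {"increments": [[0, [0, 0, 0], [0, 0, 0]], [4, [0, 0, 0], [0, 0, 0]], [4, [0, 0, 0], [0, 0, 0]], [4, [0, 0, 0], [0, 0, 0]], [4, [0, 0, 0], [0, 0, 0]]]}}

```text
clock: 74.5
position: [0.5178, 0.1828, 0.0352]
ee_rot: [-0.059, 3.036, 0.005]
force: [-0.2, 0.6, -0.1]
width: 0.435
gripper_force: 0.0
```

>>> {"name": "send_rows", "arguments": {"increments": [[4, [0, 0, -2], [0, 0, 0]], [4, [0, 0, -2], [0, 0, 0]], [4, [0, 0, -3], [0, 0, 0]], [4, [1, 0, -4], [0, 0, 0]], [4, [4, 0, -3], [0, 0.1, 0]]]}}

```text
clock: 75.0
position: [0.4538, 0.1802, 0.1714]
ee_rot: [-0.061, 3.134, 0.003]
force: [0.1, 0.5, -0.4]
width: 0.439
gripper_force: 0.0
```

>>> {"name": "send_rows", "arguments": {"increments": [[4, [4, 0, -2], [0, 0, 0]], [4, [4, 0, 0], [0, 0, 0]], [4, [0, 5, 0], [0, 0, 0]], [4, [0, 5, 0], [0, 0, 0]], [4, [0, 5, 0], [0, 0, 0]]]}}

```text
clock: 75.5
position: [0.367, 0.3285, 0.1895]
ee_rot: [-0.06, 3.136, 0.004]
force: [2.7, -0.3, 0.6]
width: 0.437
gripper_force: 0.0
```

>>> {"name": "send_rows", "arguments": {"increments": [[4, [0, 5, 0], [0, 0, 0]], [4, [0, 0, 0], [0, 0, 0]], [4, [0, 0, 0], [0, 0, 0]]]}}

```text
clock: 75.8
position: [0.3649, 0.3776, 0.1885]
ee_rot: [-0.065, 3.137, 0.0]
force: [0.1, -1.3, -0.3]
width: 0.438
gripper_force: 0.0
```

```bash
python3 jb.py t57; python3 vf.py 58 -.04 0 | sed -n 1,36p; python3 - <<'E'
from fit import *
def mk(p): return (RB*Ro.from_euler("z",p[2])).as_matrix(),surf(p[0],p[1])
for nm,s,yb in(("A",-.0395,.105),("B",-.04,0),("C",-.037,-.113)): print(nm,fit3([load("t58")],mk,(s,yb,0),(.008,.006,.12),surf(s,yb,.015),60))
a=load("t58")[1].astype(int);b=load("t50")[1].astype(int);print("rail area diff",np.abs(a-b)[140:195,275:410].max(2).__gt__(40).sum())
E
```

```text
jarB upper [(290, 214.5), (296, 213.8), (302, 213.6), (308, 213.5), (314, 213.2), (320, 212.8)] A [214.5, 214.2, 213.8] C [209.6, 209.2, 208.9] [ 1.2 -0.7  0.5]
top (array([-0.0436, -0.0005, -0.0041]), np.float64(99.93954069555063))
..............................##########
............................o....#######
...........................ooooo....####
..........................ooooooooo.....
.........................ooooooooooooo..
.........................oooooXXXooooooo
........................oooooXXXXXXXoooo
........................ooooXXXXXXXXXXXo
........................ooooXXXXXXXXXXX#
........................oooXXXXXXXXXXXX#
........................oooXXXXXXXXXXXX#
.......................ooooXXXXXXXXXXXX.
................oo.....ooooXXXXXXXXXXXX.
............ooooooooo..ooooXXXXXXXXXXX#.
.........ooooooooooooooooooXXXXXXXXXXX#.
.........oooooooXXXXXoooooXXXXXXXXXXXX#.
........oooooooXXXXXXXXXooXXXXXXXXXXXX..
.......oooooooXXXXXXXXXXXXXXXXXXXXXXXX..
......oooooooXXXXXXXXXXXXXXXXXXXXXXXXX..
.....oooooooXXXXXXXXXXXXXXXXXXXXXXXXXX..
....ooooooooXXXXXXXXXXXXXXXXXXXXXXXXXX..
....oooooooXXXXXXXXXXXXXXXXXXXXXXXXXXX..
...oooooooXXXXXXXXXXXXXXXXXXXXXXXXXXXX#.
....oooooXXXXXXXXXXXXXXXXXXXXXXXXXXXX#..
.......oooXXXXXXXXXXXXXXXXXXXXXXXXXXX#..
.........oooXXXXXXXXXXXXXXXXXXXXXXXX#...
............oooXXXXXXXXXXXXXXXXXXXXX#...
...............oooXXXXXXXXXXXXXXXXX#....
..................oooXXXXXXXXXXXXXX.....
.....................ooXXXXXXXXXXX#.....
.........####...........oooXXXXXX#......
........########..........oooXXX#.......
.......############..........ooX........
......##############....................
A (array([-0.0458,  0.1041, -0.0125]), np.float64(90.15022814227082))
B (array([-0.0432,  0.0006, -0.0246]), np.float64(89.71318666941517))
C (array([-0.041 , -0.1152, -0.028 ]), np.float64(79.21128177921494))
rail area diff 594
```

```bash
python3 - <<'E'
from fit import *
a=load("t58")[1];b=load("t50")[1]
for c in(385,348,312): print(c,a[152:170,c].max(1).tolist(),b[152:170,c].max(1).tolist())
print(arm.sign_off())
E
```

```text
385 [94, 89, 83, 130, 130, 174, 133, 119, 208, 123, 128, 137, 125, 115, 207, 211, 211, 211] [94, 88, 83, 119, 115, 132, 130, 119, 208, 123, 129, 138, 126, 115, 209, 212, 212, 212]
348 [130, 137, 121, 207, 211, 211, 211, 211, 117, 126, 135, 129, 119, 108, 207, 210, 211, 212] [130, 138, 121, 208, 211, 211, 212, 212, 118, 156, 187, 206, 188, 164, 209, 211, 211, 212]
312 [221, 209, 210, 139, 132, 136, 122, 208, 126, 131, 140, 124, 113, 207, 210, 210, 210, 210] [145, 199, 211, 120, 131, 136, 123, 208, 125, 131, 142, 125, 113, 208, 210, 211, 210, 211]
the job is handed in; nothing more can be done
None
```

The job is handed in: all three jars rest on square, centred chocks and all three keepers hang astride the rail. One chock tipped over on the first try, pushing its jar and keeper about 6 mm up the board, where that jar stayed. After the keepers were off, the middle chock got knocked aside and its jar rolled about 20 mm, so I pushed both back to where they had been.

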